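# Set the chin rest from below and prove it under load

## Robot

A 6-joint arm with a two-finger parallel gripper is mounted at the origin on the work surface. World frame = base frame: x ahead of the robot, y to its left, z up, the work surface at z = 0. Lengths are in m, angles in rad, forces in N, time in s.
With the tool pointing down it reaches from about 0.25 to 0.725 m from the base axis. Payload 4 kg.
Tool frame: the origin (TCP) lies at the very end of the fingers, on their centre line; the grasp point (between the pads) lies 19 mm behind it; x points along the fingers, y is the direction in which the jaws open and shut, and the axes are right-handed (so a half turn about x gives the same grasp; the last joint's range is limited). The gripper opens to 85 mm and grips with 20 to 120 N. Pads are 22 mm wide; open, the fingers measure 114 mm over their backs; the gripper's body (76 mm by 85 mm) begins 54 mm behind the grasp point. The pads swing forward as they close: fully open they stand 13 mm farther back than shut.
Start: joints at [1.172, 0.241, 0.005, 1.335, 0, 1.571], TCP at [0.194, 0.461, 0.231] pointing down, gripper open.
Joint ranges: [-2.72, 2.72], [-1.05, 1.87], [-1.09, 1.28], [-1.99, 2.15], [-1.42, 1.44], [-3.14, 3.14]. Speed limits (rad/s): [2.79, 2.79, 3.14, 3.14, 3.14, 3.14].

## Interface

Orientations are given as a unit quaternion [x, y, z, w].
In Python, from workcell import get_obs, camera, job_done gives the robot as it stands. The module is installed in compiled form; this text tells all that it offers.
- The arm moves only by the tool arm_command, never from a script. Its argument "motion" is a list of rows, each an object of numbers: "x", "y", "z": the shift along the tool's x, y, z in m; "roll": the turn about the tool's x in rad; "fingers": the opening, from 0 (shut) to 1 (fully open). A call has 1 to 20 rows; each row shifts and turns the pose as measured when the row begins, along the tool's axes as they then stand; what a row does not reach is not made up. A row lasts 1/12 s, in which the tool goes at most 41.7 mm and 7.16 degrees, less where a joint would pass 70% of its speed; a pose out of reach is approached as far as the arm can. A call is refused whole if a number of a shift passes 0.0417 or a number of a turn 0.125, either way. A call with a gripper value outside its range is refused whole. The fingers move at their own pace and stop on an object; the grip force is fixed at half the most. Time passes only in rows, so rows that do not move let the fingers close. It gives the time, the measured TCP pose, the force and the opening at its end, in the units of the state.
- get_obs(): the state, without advancing time (a new reading comes with each control period).
- camera(name): name is "side" or "top" or "wrist"; returns a dict with "frame" (384x512x3 uint8, red, green, blue), "intrinsics" (3x3 intrinsics, pixels), "rvec" (rotation vector, rad) and "tvec" (3), from world to camera coordinates, as OpenCV has them. Camera axes: x right, y down, z forward; pixel columns grow to the right and rows downward; lengths in m; the calibration is good to about 2 mm. A picture is of the moment at which its call begins. There is no depth.
- job_done(): hands the job in, once; it reports no verdict.
The state is a dict: "clock": time; "joint_pos": joint angles; "joint_vel": joint speeds; "tau": joint torques, N m; "eef_pos": TCP position; "tool_rot": TCP orientation; "ft_force": force on the tool from outside, world axes, zero at the start; "ft_torque": the same for the moment, N m; "grip_width": finger opening in m.
Only numpy, scipy, OpenCV 4.12 (cv2) and the standard library are available. Lean on these libraries where they do the work, as an engineer would, in place of code of your own. Each camera call takes 0.05 s, during which the arm holds its last target.

## Task

The eye-check chin rest stands too high for the next visitor and its worn nut has some free play: with the handwheel's red crank handle, held lightly, wind the rest down until its black pointer is at least half a centimetre below the white line on the red clip, then wind it back up until the pointer is level with the line, coming from below so that the slack is out. Then lean on the middle of the chin cup, firmly but gently (about 12 N), to prove that it does not sink, and leave it standing at the line with nothing touching it. Do not shift the red clip or anything else on the table.

Things in the scene. Friction and masses are not known exactly. Their poses are not given: they have to be found in the camera images.
- rest_base: chin rest stand, fixed: white base plate 240 x 210 x 12 mm, two guide rods and a leadscrew between grey blocks (top at 270 mm). Origin on the table; x points from the column to the patient's side, y left, z up. Column axis at x = -40, y = 0, cup at x = 110, y = 0; folded forehead bow out to x = 215, up to z = 80; height scale and clip at x = -40, y = 70 to 108, up to z = 264 (mm)
- wheel_center (a point): fixed point on the column's vertical axis at the top face of the black handwheel (disc 90 mm wide, 11 mm thick), 292 mm above the table. Turned clockwise seen from above the wheel raises the rest, counter-clockwise lowers it, 16 mm a turn, any number of turns; it stays where left (self-locking) and takes 3 to 6 N at the handle
- handwheel: the black handwheel with the leadscrew below it; origin on the column axis at table height, turns about its z (up); the crank handle stands on its -x side, 35 mm from the axis
- crank_handle: the red crank handle, an upright cylinder of 17 mm diameter, 40 mm tall, standing on the handwheel 35 mm from its axis and turning freely about its own vertical axis; origin at the middle of its underside (295 mm above the table)
- handle_mid (a point): point on the crank handle's axis, 22 mm above its underside (317 mm above the table); its direction from wheel_center shows where the crank stands
- chin_rest: the moving part: aluminium carriage (46 x 94 x 42 mm) with arm, chin cup and pointer; origin on the column axis at pointer height; moves only up and down. Its nut has 4.5 mm of end play (0.28 turn): after a change of direction the wheel turns that far before the rest moves. In the play only guide friction (8 N) holds it up, a few N on the cup sink it onto the nut; wound upwards it sits on the nut
- pointer (a point): the tip of the black fork pointer at the height scale, at mid-height of the carriage; its height is the setting of the rest
- clip: the red index clip, 14 x 22 x 11 mm, on the outer edge of the height scale, held by friction; its body origin lies on the column axis at the height of the white line; starts 4 to 23 mm below the pointer
- clip_line (a point): the middle of the white line on the red clip: the height to set the pointer to
- cup_middle (a point): middle of the upper face of the white plastic chin cup's flat floor (50 x 44 mm, wings rising 10 mm at both y ends), the place to lean on; hard, about 199 mm above the table at the start, bears 8 to 18 N in the check; moves up and down with the rest
- wipes_tin: bystander: small blue tin 55 x 32 x 14 mm lying on the stand's base plate to the right of the arm; origin at its underside
- sanitiser: bystander: pump bottle, 62 mm diameter, 177 mm tall; origin at its underside
- strip_tub: bystander: black tub with white cap, 42 mm diameter, 55 mm tall; origin at its underside
- glucose_meter: bystander: black meter 95 x 56 x 17 mm lying flat; origin at its underside
- eye_occluder: bystander: black paddle lying flat, 72 mm disc on a handle, 176 mm long, 6 mm thick; origin at its underside
- glasses_case: bystander: blue spectacle case 155 x 58 x 40 mm; origin at its underside
- pressure_monitor: bystander: white blood-pressure monitor 130 x 150 x 85 mm; origin at its underside
- eye_camera: bystander: white hand-held eye camera in its grey charging cradle, 120 x 100 x 140 mm, fixed; origin at its underside

How it is judged:
On the way, in this order (a step that is already met when the one before it is completed fails the run):
1. the rest is wound down past the line: pointer at least 4 mm below the clip line (z of pointer in the frame of clip_line below -0.004 m), for 0.1 s.
2. it is wound back up to the line: pointer within 2 mm of the clip line (z of pointer in the frame of clip_line between -0.002 and 0.002 m), for 0.2 s.
3. the cup is leaned on with at least 8 N and the pointer stays within 2 mm of the line (all of step 2 and contact force between the fingers and chin_rest above 8 N), for 0.2 s.
At the end, for the whole second after the job is handed in: the pointer stands within 2 mm of the clip line after the cup was leaned on with at least 8 N (never over 18 N), the rest and the handwheel are still, the clip and the bystanders are where they were (all of step 2 and linear speed of chin_rest below 0.005 m/s and angular speed of handwheel below 0.05 rad/s); the robot touches nothing.
It fails at once if the chin rest is pressed or hit with more than 18 N (contact force between any of the fingers, the arm and chin_rest above 18 N).
It fails at once if the handwheel or its crank handle is forced: squeeze of both fingers and side load together above 80 N (contact force between the fingers and handwheel above 80 N).
It fails at once if the red clip is moved more than 1.5 mm (distance of clip_line from where it was at the start of the episode above 0.0015 m).
It fails at once if a bystander is moved more than 20 mm (distance of any of wipes_tin, sanitiser, strip_tub, glucose_meter, eye_occluder, glasses_case, pressure_monitor from where it was at the start of the episode above 0.02 m).
It also fails if it takes over 72 s, if anything falls off the work surface, if the arm or the gripper's body presses on something with over 40 N, if the wrist force passes 120 N, or if a joint passes its speed limit or range.

## Working session

There is one attempt and no reset: what is moved stays moved. The work goes in short steps, Python scripts to look and compute and a tool call to move; the robot and the scene stay as the last step left them, time stands still between calls to the robot, and variables do not carry over. Pictures are saved under pics/ and viewed, and the job is handed in when it is done.

Besides the shell and the picture viewer there is one more tool, called after "Call:" as name(argument=value, ...), one argument or row to a line, values as JSON. arm_command: Moves the arm, as the interface text tells. Its arguments: {"type":"object","properties":{"motion":{"type":"array","items":{"type":"object","properties":{"x":{"type":"number"},"y":{"type":"number"},"z":{"type":"number"},"roll":{"type":"number"},"fingers":{"type":"number"}}}}},"required":["motion"]}

```bash
mkdir -p pics; python3 - <<'E'
from workcell import get_obs,camera
import cv2,numpy as np
o=get_obs()
for k,v in o.items(): print(k,np.round(v,4))
for n in ("side","top","wrist"):
    c=camera(n); cv2.imwrite(f"pics/{n}0.png",c["frame"][:,:,::-1])
    np.savez(f"cam_{n}0.npz",**c)
    R=cv2.Rodrigues(np.array(c["rvec"]))[0]; print(n,np.round(c["intrinsics"],1).tolist(),"pos",np.round(-R.T@np.array(c["tvec"]).ravel(),3),np.round(R,2).tolist())
E
```

```text
clock 0.0
joint_pos [1.172  0.2414 0.0037 1.3352 0.     1.5708]
joint_vel [-0.0001 -0.0002 -0.0023 -0.0002  0.     -0.001 ]
tau [ 6.00000e-04 -3.72319e+01  2.52407e+01  1.70000e-02 -1.00000e-04
 -0.00000e+00]
eef_pos [0.1939 0.4602 0.2304]
tool_rot [ 0.1394  0.6932 -0.1408  0.6929]
ft_force [-0.2983 -0.1278  0.4746]
ft_torque [ 0.0028 -0.0265 -0.0044]
grip_width 0.0852
side [[360.0, 0.0, 251.8], [0.0, 360.0, 192.3], [0.0, 0.0, 1.0]] pos [ 0.564 -0.801  1.121] [[1.0, 0.05, -0.01], [0.03, -0.72, -0.69], [-0.04, 0.69, -0.72]]
top [[404.1, 0.0, 257.7], [0.0, 404.1, 185.3], [0.0, 0.0, 1.0]] pos [0.282 0.057 1.412] [[0.05, -1.0, 0.0], [-0.98, -0.05, -0.21], [0.21, 0.01, -0.98]]
wrist [[271.3, 0.0, 253.8], [0.0, 271.3, 190.9], [0.0, 0.0, 1.0]] pos [0.135 0.485 0.374] [[0.39, 0.92, -0.0], [0.89, -0.37, 0.26], [0.24, -0.1, -0.97]]
```

View pics/side0.png

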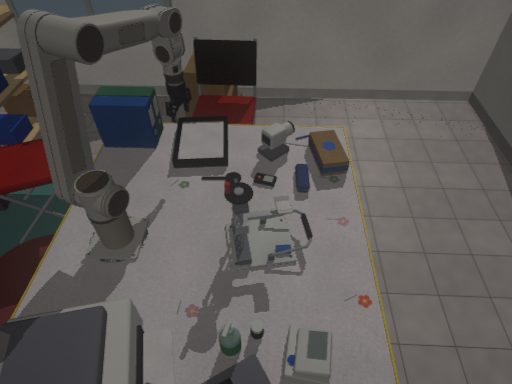

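View pics/top0.png

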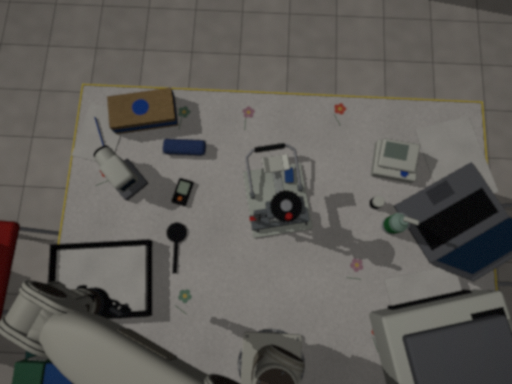

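View pics/wrist0.png

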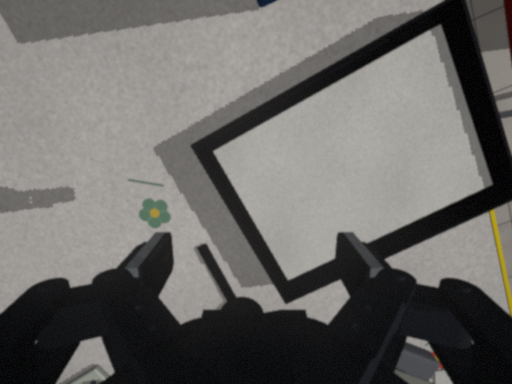

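```bash
python3 - <<'E'
import cv2
a=cv2.imread("pics/side0.png")[160:280,190:330]; b=cv2.imread("pics/top0.png")[130:250,235:325]
cv2.imwrite("pics/crop0.png",cv2.hconcat([cv2.resize(a,(466,400),interpolation=2),cv2.resize(b,(300,400),interpolation=2)]))
E
```

```text
(no output)
```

View pics/crop0.png

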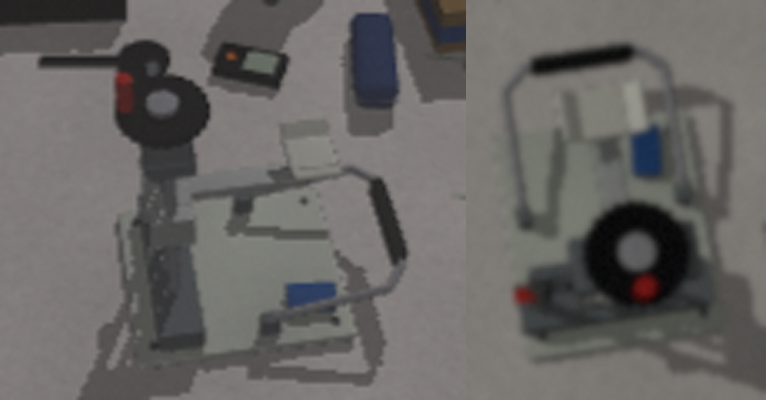

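```bash
cat > h.py <<'E'
import cv2,numpy as np
def P(c):
    R=cv2.Rodrigues(np.array(c["rvec"],float))[0]; t=np.array(c["tvec"],float).ravel(); return np.array(c["intrinsics"]),R,t
def ray(c,u,v):
    K,R,t=P(c); d=R.T@np.linalg.inv(K)@np.array([u,v,1.]); return -R.T@t,d
def onz(c,u,v,z):
    o,d=ray(c,u,v); return o+d*(z-o[2])/d[2]
def proj(c,p):
    K,R,t=P(c); q=K@(R@np.asarray(p,float)+t); return q[:2]/q[2]
def load(n): return dict(np.load(n))
def tri(rs):
    A=np.zeros((3,3));b=np.zeros(3)
    for o,d in rs:
        d=d/np.linalg.norm(d);M=np.eye(3)-np.outer(d,d);A+=M;b+=M@o
    return np.linalg.solve(A,b)
def redblobs(f,roi=None,rmin=90,ratio=1.8):
    f=f.astype(int);m=((f[...,0]>rmin)&(f[...,0]>ratio*f[...,1])&(f[...,0]>ratio*f[...,2])).astype(np.uint8)
    if roi: 
        mm=np.zeros_like(m);x0,y0,x1,y1=roi;mm[y0:y1,x0:x1]=1;m&=mm
    n,l,s,ce=cv2.connectedComponentsWithStats(m)
    return [(s[i].tolist(),ce[i].round(1).tolist()) for i in range(1,n) if s[i][4]>=3]
E
python3 - <<'E'
from h import *
t=load("cam_top0.npz");s=load("cam_side0.npz")
print(redblobs(t["frame"],(235,130,325,250)),redblobs(s["frame"],(190,160,330,280),60))
# dark wheel in top
f=t["frame"].astype(int); m=(f.max(2)<45).astype(np.uint8); m[:, :265]=0;m[:,312:]=0;m[:180]=0;m[226:]=0
n,l,st,ce=cv2.connectedComponentsWithStats(m); i=1+np.argmax(st[1:,4]); print(st[i],ce[i])
cs,_=cv2.findContours((l==i).astype(np.uint8),0,1); c=max(cs,key=cv2.contourArea); e=cv2.minEnclosingCircle(c);print(e,cv2.fitEllipse(c))
w=onz(t,*e[0],.29); print("wheel",w)
print("wheel2",onz(t,286.6,205.6,.292),"handle",onz(t,288.7,216.7,.335),"clip~",onz(t,252.4,218.8,.2))
f=s["frame"].astype(int); m=(f.max(2)<50).astype(np.uint8); m[:, :220]=0;m[:,256:]=0;m[:181]=0;m[206:]=0
cs,_=cv2.findContours(m,0,1); c=max(cs,key=cv2.contourArea); e2=cv2.fitEllipse(c);print(e2,cv2.boundingRect(c)); print("wheel side",onz(s,*e2[0],.29), tri([ray(t,*e[0]),ray(s,*e2[0])]))
E
```

```text
[([286, 214, 5, 4, 18], [288.2, 215.5]), ([250, 217, 4, 4, 13], [251.4, 218.4])] [([225, 182, 5, 12, 45], [227.0, 187.2])]
[270 191  34  34 669] [286.44693572 206.5799701 ]
((286.5, 207.5), 17.10272979736328) ((286.4474182128906, 206.95726013183594), (31.44254493713379, 32.47669982910156), 120.74562072753906)
wheel [ 0.46845449 -0.01613084  0.29      ]
wheel2 [ 0.47352744 -0.01610603  0.292     ] handle [ 0.4363142  -0.01990365  0.335     ] clip~ [0.4440203  0.07959282 0.2       ]
((238.6785888671875, 192.7490997314453), (22.589378356933594, 25.76883888244629), 105.74542999267578) (225, 181, 28, 24)
wheel side [ 0.47751148 -0.01509626  0.29      ] [ 0.47312387 -0.01514886  0.28821662]
```

```bash
cat >> h.py <<'E'
from scipy.spatial.transform import Rotation as Ro
def tool(o): return Ro.from_quat(o["tool_rot"]).as_matrix()
def delta(o,p): return tool(o).T@(np.asarray(p)-np.asarray(o["eef_pos"]))
E
python3 - <<'E'
from h import *
from workcell import get_obs
o=get_obs(); T=tool(o); print(T.round(3))
w=load("cam_wrist0.npz");K,R,t=P(w); c=-R.T@t
print("cam in tool",(T.T@(c-o["eef_pos"])).round(4)); print("R cam->tool",(T.T@R.T).round(3))
np.savez("handeye.npz",pc=T.T@(c-o["eef_pos"]),Rc=T.T@R.T)
d=delta(o,[.53,.19,.21]);print(d)
# predicted pixel of clip at that pose
for p in ([.53,.19,.21],[.55,.17,.21],[.50,.19,.21]):
  for z in (.15,.2,.25):
    q=R@(np.array([.462,.079,z])-(c+np.array(p)-o["eef_pos"])); print(p,z,(K@q)[:2]/q[2],q[2])
E
```

```text
[[-0.001  0.388  0.922]
 [-0.001  0.922 -0.388]
 [-1.    -0.002 -0.   ]]
cam in tool [-0.1437 -0.0002 -0.0645]
R cam->tool [[ 0.    -0.261  0.965]
 [ 1.     0.001 -0.   ]
 [-0.001  0.965  0.261]]
[ 0.02080378 -0.11857019  0.41462839]
[0.53, 0.19, 0.21] 0.15 [ 86.75418121 177.93374743] 0.20853948917100829
[0.53, 0.19, 0.21] 0.2 [ 36.28784157 196.13775226] 0.16027342883517157
[0.53, 0.19, 0.21] 0.25 [-57.67226864 230.03064627] 0.11200736849933485
[0.55, 0.17, 0.21] 0.15 [ 95.4409511  143.48505593] 0.2016831227830797
[0.55, 0.17, 0.21] 0.2 [ 45.45213621 151.66482179] 0.15341706244724296
[0.55, 0.17, 0.21] 0.25 [-50.428075   167.35388505] 0.10515100211140624
[0.5, 0.19, 0.21] 0.15 [106.96222565 211.94565731] 0.2157376689969024
[0.5, 0.19, 0.21] 0.2 [ 64.48905267 239.16961009] 0.16747160866106564
[0.5, 0.19, 0.21] 0.25 [-12.3787061  288.43939827] 0.11920554832522894
```

Call:
arm_command(
  motion=[
    {"y": -0.0108, "z": 0.0377, "x": -0.001},
    {"y": -0.0108, "z": 0.0377, "x": -0.001},
    {"y": -0.0108, "z": 0.0377, "x": -0.001},
    {"y": -0.0108, "z": 0.0377, "x": -0.001},
    {"y": -0.0108, "z": 0.0377, "x": -0.001},
    {"y": -0.0108, "z": 0.0377, "x": -0.001},
    {"y": -0.0108, "z": 0.0377, "x": -0.001},
    {"y": -0.0108, "z": 0.0377, "x": -0.001},
    {"y": -0.0108, "z": 0.0377, "x": -0.001},
    {"y": -0.0108, "z": 0.0377},
    {"y": -0.0108, "z": 0.0377},
  ],
)

```text
schema error: expected keys x, y, z, roll, fingers
```

```bash
cat > shot.py <<'E'
import sys
from h import *
from workcell import get_obs,camera
def shot(tag,n="wrist"):
    c=camera(n); cv2.imwrite(f"pics/{n}{tag}.png",c["frame"][:,:,::-1]); np.savez(f"cam_{n}{tag}.npz",**c); return c
if __name__=="__main__":
    c=shot(sys.argv[1],sys.argv[2] if len(sys.argv)>2 else "wrist"); o=get_obs(); print(o["clock"],np.round(o["eef_pos"],4),np.round(o["ft_force"],2),o["grip_width"],np.round(o["joint_pos"],2)); print(redblobs(c["frame"],None,70))
E
python3 shot.py 1
```

```text
0.2 [0.194  0.4604 0.2307] [ 0.21  0.82 -0.86] 0.08544670890591749 [ 1.17  0.24  0.    1.34 -0.    1.57]
[([432, 352, 4, 4, 10], [433.3, 353.7]), ([440, 363, 3, 5, 11], [440.7, 365.5])]
```

View pics/wrist1.png

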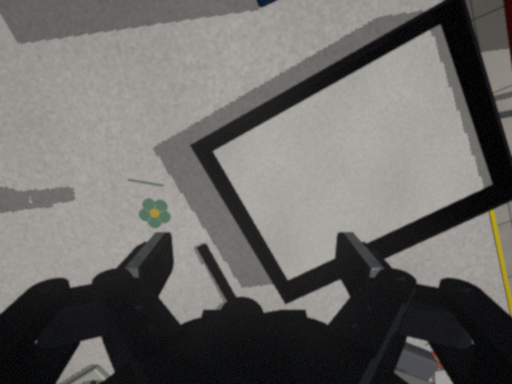

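Call:
arm_command(
  motion=[
    {"x": -0.001, "y": -0.0108, "z": 0.0377, "roll": 0, "fingers": 1},
    {"x": -0.001, "y": -0.0108, "z": 0.0377, "roll": 0, "fingers": 1},
    {"x": -0.001, "y": -0.0108, "z": 0.0377, "roll": 0, "fingers": 1},
    {"x": -0.001, "y": -0.0108, "z": 0.0377, "roll": 0, "fingers": 1},
    {"x": -0.001, "y": -0.0108, "z": 0.0377, "roll": 0, "fingers": 1},
    {"x": -0.001, "y": -0.0108, "z": 0.0377, "roll": 0, "fingers": 1},
    {"x": -0.001, "y": -0.0108, "z": 0.0377, "roll": 0, "fingers": 1},
    {"x": -0.001, "y": -0.0108, "z": 0.0377, "roll": 0, "fingers": 1},
    {"x": -0.001, "y": -0.0108, "z": 0.0377, "roll": 0, "fingers": 1},
    {"x": 0, "y": -0.0108, "z": 0.0377, "roll": 0, "fingers": 1},
    {"x": 0, "y": -0.0108, "z": 0.0377, "roll": 0, "fingers": 1},
  ],
)

```text
clock: 1.12
eef_pos: [0.5391, 0.1864, 0.2369]
tool_rot: [0.133, 0.696, -0.134, 0.693]
ft_force: [0.7, 0.7, 0.3]
grip_width: 0.0857
```

```bash
python3 shot.py 2
```

```text
1.1667 [0.5448 0.1813 0.236 ] [ 5.64 -0.62  0.45] 0.0854979126341869 [ 0.32  0.39  0.23  1.41 -0.    0.71]
[([359, 112, 12, 12, 108], [364.6, 117.3]), ([94, 136, 29, 26, 380], [109.0, 148.3])]
```

View pics/wrist2.png

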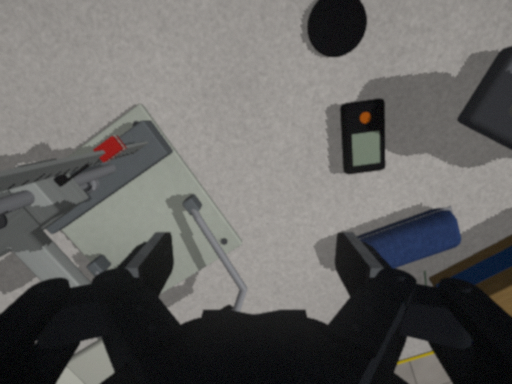

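```bash
python3 - <<'E'
import cv2
a=cv2.imread("pics/wrist2.png")[90:230,0:180]
cv2.imwrite("pics/crop2.png",cv2.resize(a,None,fx=4,fy=4,interpolation=2))
E
```

```text
(no output)
```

View pics/crop2.png

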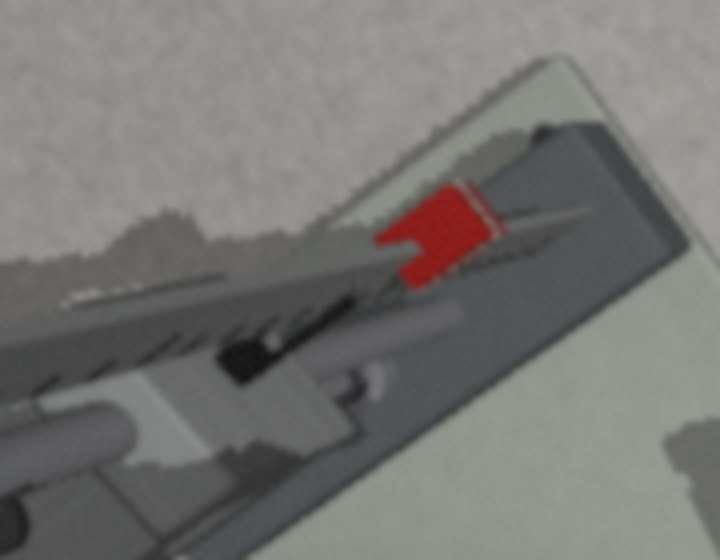

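Call:
arm_command(
  motion=[
    {"x": 0.02, "y": 0.01, "z": 0.025, "roll": 0, "fingers": 1},
    {"x": 0.02, "y": 0.01, "z": 0.02, "roll": 0, "fingers": 1},
    {"x": 0, "y": 0, "z": 0, "roll": 0, "fingers": 1},
    {"x": 0, "y": 0, "z": 0, "roll": 0, "fingers": 1},
  ],
)

```text
clock: 1.5
eef_pos: [0.5992, 0.1774, 0.1932]
tool_rot: [0.137, 0.693, -0.141, 0.693]
ft_force: [-0.6, 0.9, 0.7]
grip_width: 0.0853
```

```bash
python3 shot.py 3; python3 - <<'E'
import cv2
a=cv2.imread("pics/wrist3.png")[20:220,0:200]
cv2.imwrite("pics/crop3.png",cv2.resize(a,None,fx=3,fy=3,interpolation=2))
E
```

```text
1.55 [0.5985 0.1774 0.1926] [ 0.07  0.23 -0.79] 0.08568999384687112 [ 0.29  0.51  0.3   1.36 -0.    0.69]
[([366, 49, 14, 16, 166], [372.7, 56.5]), ([23, 52, 36, 37, 734], [40.8, 69.5]), ([44, 75, 17, 14, 32], [52.0, 81.8])]
```

View pics/crop3.png

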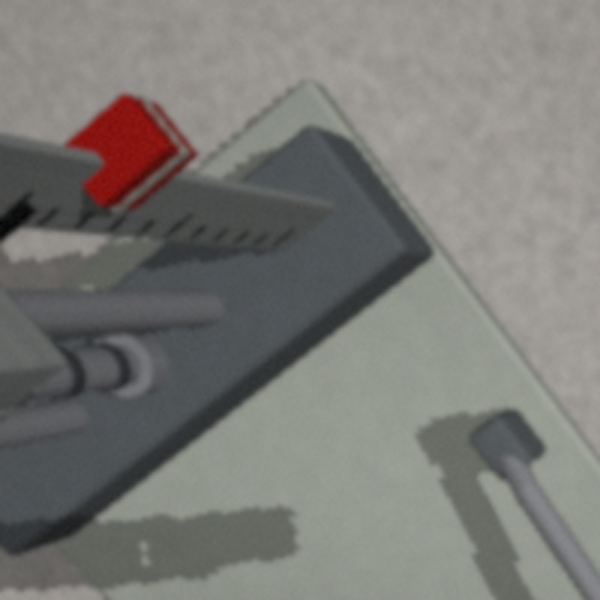

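```bash
python3 - <<'E'
import cv2
a=cv2.imread("pics/wrist3.png")[40:110,0:80]; b=cv2.imread("pics/wrist2.png")[125:185,70:140]
cv2.imwrite("pics/crop4.png",cv2.resize(a,None,fx=8,fy=8,interpolation=2))
cv2.imwrite("pics/crop5.png",cv2.resize(b,None,fx=8,fy=8,interpolation=2))
E
```

```text
(no output)
```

View pics/crop4.png

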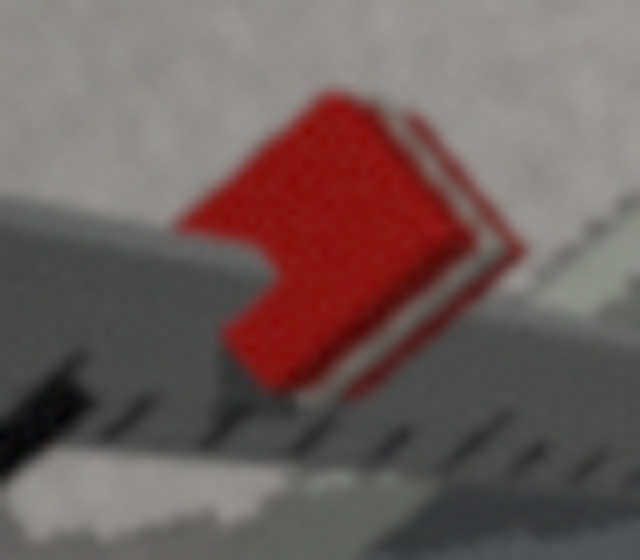

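View pics/crop5.png

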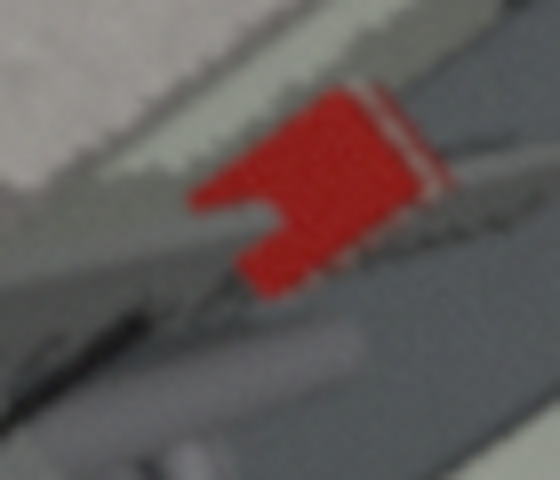

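```bash
python3 - <<'E'
from h import *
a=load("cam_wrist2.npz");b=load("cam_wrist3.npz")
def px(X,Y,o): return (X+.5)/8-.5+o[0],(Y+.5)/8-.5+o[1]
o3=(0,40);o2=(70,125)
pts={"corner":((437,190),(498,246)),"far":((362,90),(395,115)),"tip":((145,315),(85,378))}
R={}
for k,(p2,p3) in pts.items():
    r=[ray(a,*px(*p2,o2)),ray(b,*px(*p3,o3))]; X=tri(r);R[k]=X
    print(k,X.round(4),(proj(a,X)-px(*p2,o2)).round(2),(proj(b,X)-px(*p3,o3)).round(2))
d=R["far"]-R["corner"];print(d,np.linalg.norm(d),np.degrees(np.arctan2(d[1],d[0])))
for c,n in((a,"2"),(b,"3")):
    KK,RR,t=P(c);print(n,-RR.T@t)
E
```

```text
corner [0.4606 0.093  0.1376] [ 0.15 -0.09] [-0.2   0.11]
far [0.4476 0.0895 0.1354] [ 0.1  -0.06] [-0.14  0.07]
tip [0.4619 0.0649 0.1522] [ 0.23 -0.17] [-0.34  0.19]
[-0.01300796 -0.00353004 -0.00221143] 0.013658643287514408 -164.81698493543456
2 [0.47974884 0.21016687 0.38095062]
3 [0.53967816 0.20280835 0.33686323]
```

Call:
arm_command(
  motion=[
    {"x": -0.035, "y": 0, "z": 0, "roll": 0, "fingers": 1},
    {"x": -0.035, "y": 0, "z": 0, "roll": 0, "fingers": 1},
    {"x": -0.035, "y": 0, "z": 0, "roll": 0, "fingers": 1},
    {"x": -0.035, "y": 0, "z": 0, "roll": 0, "fingers": 1},
    {"x": -0.035, "y": 0, "z": 0, "roll": 0, "fingers": 1},
    {"x": -0.02, "y": -0.01, "z": 0, "roll": 0, "fingers": 1},
    {"x": 0, "y": -0.03, "z": -0.009, "roll": 0.1, "fingers": 0.6},
    {"x": 0, "y": -0.03, "z": -0.009, "roll": 0, "fingers": 0.6},
    {"x": 0, "y": -0.03, "z": -0.009, "roll": 0, "fingers": 0.6},
    {"x": 0, "y": -0.03, "z": -0.009, "roll": 0, "fingers": 0.6},
    {"x": 0, "y": -0.03, "z": -0.009, "roll": 0, "fingers": 0.6},
    {"x": 0, "y": -0.03, "z": -0.009, "roll": 0, "fingers": 0.6},
    {"x": 0, "y": -0.025, "z": -0.005, "roll": 0, "fingers": 0.6},
    {"x": 0, "y": -0.01, "z": 0, "roll": 0.05, "fingers": 0.6},
    {"x": 0, "y": 0, "z": 0, "roll": 0.12, "fingers": 0.6},
    {"x": 0, "y": 0, "z": 0, "roll": 0.12, "fingers": 0.6},
    {"x": 0, "y": 0, "z": 0, "roll": 0.12, "fingers": 0.6},
    {"x": 0, "y": 0, "z": 0, "roll": 0.12, "fingers": 0.6},
    {"x": 0, "y": 0, "z": 0, "roll": 0.12, "fingers": 0.6},
    {"x": 0, "y": 0, "z": 0, "roll": 0.12, "fingers": 0.6},
  ],
)

```text
clock: 3.22
eef_pos: [0.4122, 0.011, 0.4147]
tool_rot: [0.424, 0.562, -0.419, 0.574]
ft_force: [0.7, 1.2, -0.2]
grip_width: 0.0513
```

```bash
cat > st.py <<'E'
from h import *
from workcell import get_obs
import sys
o=get_obs();T=tool(o);y=T[:,1]
print("t",round(o["clock"],2),"eef",np.round(o["eef_pos"],4),"yaw_y deg",round(np.degrees(np.arctan2(y[1],y[0])),1),"down",T[:,0].round(3),"F",np.round(o["ft_force"],1),"w",round(o["grip_width"],4),"j",np.round(o["joint_pos"],2))
if len(sys.argv)>3: print("delta tool",delta(o,[float(v) for v in sys.argv[1:4]]).round(4))
E
python3 st.py .4386 -.0217 .4
```

```text
t 3.22 eef [0.4122 0.011  0.4147] yaw_y deg 16.8 down [ 0.018 -0.004 -1.   ] F [ 0.7  1.2 -0.2] w 0.0513 j [ 0.03  0.05  0.25  1.75 -0.    1.31]
delta tool [0.0153 0.0155 0.0388]
```

Call:
arm_command(
  motion=[
    {"x": 0, "y": 0.015, "z": 0.038, "roll": 0.12, "fingers": 0.6},
    {"x": 0, "y": 0, "z": 0, "roll": 0.12, "fingers": 0.6},
    {"x": 0, "y": 0, "z": 0, "roll": 0.12, "fingers": 0.6},
    {"x": 0, "y": 0, "z": 0, "roll": 0.12, "fingers": 0.6},
    {"x": 0, "y": 0, "z": 0, "roll": 0.12, "fingers": 0.6},
    {"x": 0, "y": 0, "z": 0, "roll": 0.12, "fingers": 0.6},
    {"x": 0, "y": 0, "z": 0, "roll": 0.12, "fingers": 0.6},
    {"x": 0, "y": 0, "z": 0, "roll": 0.12, "fingers": 0.6},
    {"x": 0, "y": 0, "z": 0, "roll": 0.12, "fingers": 0.6},
    {"x": 0, "y": 0, "z": 0, "roll": 0.12, "fingers": 0.6},
    {"x": 0, "y": 0, "z": 0, "roll": 0.12, "fingers": 0.6},
    {"x": 0, "y": 0, "z": 0, "roll": 0.12, "fingers": 0.6},
    {"x": 0, "y": 0, "z": 0, "roll": 0.12, "fingers": 0.6},
    {"x": 0, "y": 0, "z": 0, "roll": 0.05, "fingers": 0.6},
    {"x": 0, "y": 0, "z": 0, "roll": 0, "fingers": 0.6},
  ],
)

```text
clock: 4.47
eef_pos: [0.4197, -0.0105, 0.4305]
tool_rot: [0.718, 0.067, -0.689, 0.07]
ft_force: [0.9, 0.2, 1.7]
grip_width: 0.0514
```

```bash
python3 st.py .4386 -.0217 .4; python3 shot.py 4
```

```text
t 4.47 eef [ 0.4197 -0.0105  0.4305] yaw_y deg -78.9 down [ 0.041 -0.002 -0.999] F [0.9 0.2 1.7] w 0.0514 j [-0.02  0.05  0.29  1.77 -0.    2.92]
delta tool [ 0.0313  0.0144 -0.0152]
4.5167 [ 0.4196 -0.0104  0.4308] [-0.29 -0.13  0.56] 0.05106593294235814 [-0.02  0.05  0.29  1.77 -0.    2.92]
[([76, 63, 9, 8, 52], [79.8, 66.3]), ([256, 163, 20, 22, 326], [265.2, 173.9])]
```

View pics/wrist4.png

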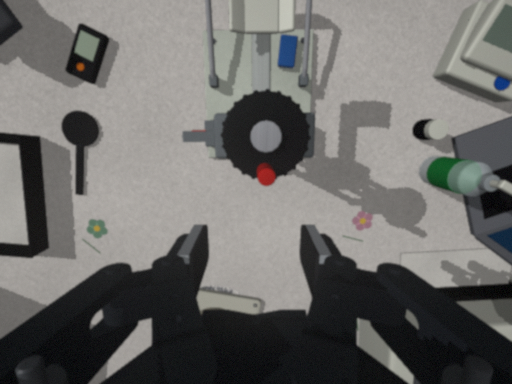

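Call:
arm_command(
  motion=[
    {"x": 0, "y": 0, "z": 0, "roll": 0, "fingers": 0.6},
    {"x": 0, "y": 0, "z": 0, "roll": 0, "fingers": 0.6},
    {"x": 0, "y": 0, "z": 0, "roll": 0, "fingers": 0.6},
    {"x": 0, "y": 0, "z": 0, "roll": 0, "fingers": 0.6},
  ],
)

```text
clock: 4.85
eef_pos: [0.4179, -0.0093, 0.4323]
tool_rot: [0.719, 0.069, -0.688, 0.073]
ft_force: [-0.7, -0.8, 0.4]
grip_width: 0.051
```

```bash
python3 st.py .4386 -.0217 .4; python3 - <<'E'
from h import *
t=load("cam_wrist4.npz")
print("handle top",onz(t,265.2,173.9,.335), "wheel", onz(t,265.5,135,.292),"clip",onz(t,200,131,.137))
f=t["frame"].astype(int); m=(f.max(2)<50).astype(np.uint8); m[:85]=0;m[190:]=0;m[:,:215]=0;m[:,315:]=0
cs,_=cv2.findContours(m,0,1); c=max(cs,key=cv2.contourArea); e=cv2.fitEllipse(cv2.convexHull(c)); print(e,onz(t,*e[0],.29))
for k in ("2","3"):
    R=P(load(f"cam_wrist{k}.npz"))[1]; print(k,"opt axis",R[2])
E
```

```text
t 4.85 eef [ 0.4179 -0.0093  0.4323] yaw_y deg -78.4 down [ 0.044 -0.001 -0.999] F [-0.7 -0.8  0.4] w 0.051 j [-0.02  0.05  0.29  1.77 -0.    2.92]
delta tool [ 0.0332  0.0159 -0.0164]
handle top [ 0.44349465 -0.01814024  0.335     ] wheel [ 0.4766711  -0.01378697  0.292     ] clip [0.46083699 0.08058828 0.137     ]
((265.70672607421875, 134.23472595214844), (87.3741455078125, 88.55242156982422), 54.70078659057617) [ 0.477448   -0.01394893  0.29      ]
2 opt axis [ 0.23827752 -0.09670459 -0.96637055]
3 opt axis [ 0.24046598 -0.10487691 -0.9649751 ]
```

Call:
arm_command(
  motion=[
    {"x": 0.018, "y": 0.0035, "z": -0.005, "roll": 0, "fingers": 0.6},
    {"x": 0.018, "y": 0.0035, "z": -0.005, "roll": 0, "fingers": 0.6},
    {"x": 0.018, "y": 0.0035, "z": -0.005, "roll": 0, "fingers": 0.6},
    {"x": 0.014, "y": 0.0035, "z": -0.005, "roll": 0, "fingers": 0.6},
    {"x": 0, "y": 0, "z": 0, "roll": 0, "fingers": 0.6},
  ],
)

```text
clock: 5.27
eef_pos: [0.4449, -0.0193, 0.3643]
tool_rot: [0.72, 0.07, -0.686, 0.074]
ft_force: [0.1, -0.6, 0.1]
grip_width: 0.0513
```

```bash
sed -i 's/np.round(o\["joint_pos"\],2)/np.round(o["joint_pos"],4)/' st.py; python3 st.py .443 -.0185 .36; python3 shot.py 5
```

```text
t 5.27 eef [ 0.4449 -0.0193  0.3643] yaw_y deg -78.3 down [ 0.048 -0.001 -0.999] F [ 0.1 -0.6  0.1] w 0.0513 j [-4.4000e-02  7.2900e-02  1.4470e-01  1.5944e+00  8.0000e-04  2.8930e+00]
delta tool [ 0.0042 -0.0012  0.0018]
5.3167 [ 0.4446 -0.0192  0.3656] [-0.   -0.56 -0.24] 0.05126631756025613 [-0.04  0.07  0.15  1.6   0.    2.89]
[([46, 67, 9, 10, 65], [50.2, 71.6]), ([172, 149, 17, 6, 69], [179.1, 150.8]), ([240, 202, 23, 36, 677], [250.5, 219.8]), ([360, 338, 2, 4, 8], [360.5, 339.5])]
```

View pics/wrist5.png

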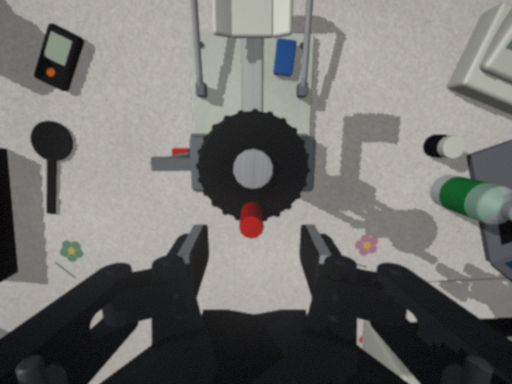

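```bash
python3 - <<'E'
from h import *
t=load("cam_wrist5.npz")
f=t["frame"].astype(int); m=(f.max(2)<60).astype(np.uint8); m[:100]=0;m[224:]=0;m[:,:185]=0;m[:,322:]=0
cs,_=cv2.findContours(m,0,1); c=max(cs,key=cv2.contourArea); e=cv2.fitEllipse(cv2.convexHull(c)); w=onz(t,*e[0],.290);print(e,w)
h=t["frame"].astype(int)[200:240,235:270,0]; 
im=cv2.imread("pics/wrist5.png")[195:245,225:280]; cv2.imwrite("pics/c6.png",cv2.resize(im,None,fx=8,fy=8,interpolation=2))
for v in (224,226,228): print(v,onz(t,250.5,v,.335)[:2], onz(t,250.5,v,.335)[:2]-w[:2])
E
```

```text
((252.80043029785156, 165.1168212890625), (110.15178680419922, 113.10370635986328), 84.3111801147461) [ 0.47753777 -0.01358948  0.29      ]
224 [ 0.44313492 -0.0187835 ] [-0.03440285 -0.00519403]
226 [ 0.44172395 -0.01907291] [-0.03581382 -0.00548343]
228 [ 0.44030823 -0.01936329] [-0.03722955 -0.00577381]
```

View pics/c6.png

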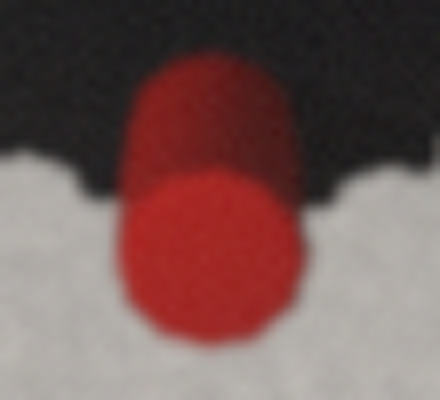

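Call:
arm_command(
  motion=[
    {"x": 0.015, "y": 0, "z": 0.001, "roll": 0, "fingers": 0.6},
    {"x": 0.015, "y": 0, "z": 0.001, "roll": 0, "fingers": 0.6},
    {"x": 0.015, "y": 0, "z": 0.001, "roll": 0, "fingers": 0.6},
    {"x": 0.014, "y": 0, "z": 0.001, "roll": 0, "fingers": 0.6},
    {"x": 0, "y": 0, "z": 0, "roll": 0, "fingers": 0.4},
  ],
)

```text
clock: 5.73
eef_pos: [0.4448, -0.0199, 0.3101]
tool_rot: [0.723, 0.07, -0.683, 0.075]
ft_force: [-0.2, -0.1, 0.1]
grip_width: 0.0405
```

```bash
python3 st.py .443 -.0193 .304; python3 shot.py 6
```

```text
t 5.73 eef [ 0.4448 -0.0199  0.3101] yaw_y deg -78.2 down [ 0.056 -0.001 -0.998] F [-0.2 -0.1  0.1] w 0.0405 j [-4.5600e-02  6.3900e-02 -4.3000e-03  1.4465e+00  1.4000e-03  2.8905e+00]
delta tool [ 0.006 -0.001  0.002]
5.7833 [ 0.4454 -0.0199  0.3116] [ 0.1  0.8 -0.4] 0.03469673366933303 [-0.05  0.06 -0.    1.45  0.    2.89]
[([19, 60, 11, 11, 91], [23.9, 65.2]), ([158, 152, 14, 8, 78], [164.3, 154.9]), ([235, 224, 32, 55, 1427], [250.2, 251.9])]
```

View pics/wrist6.png

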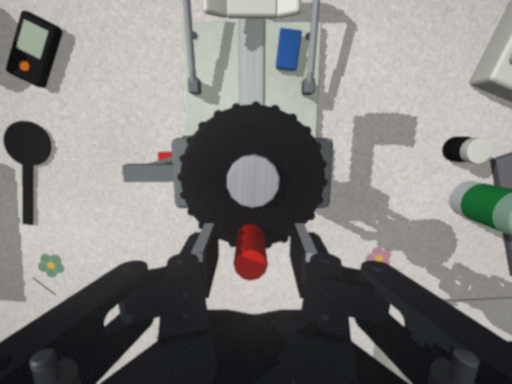

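Call:
arm_command(
  motion=[
    {"x": 0.006, "y": -0.001, "z": 0.002, "roll": 0, "fingers": 0.4},
  ],
)

```text
clock: 5.87
eef_pos: [0.4448, -0.0193, 0.3076]
tool_rot: [0.725, 0.07, -0.681, 0.075]
ft_force: [0.7, 0.6, 0.0]
grip_width: 0.0344
```

```bash
cat > j.py <<'E'
from workcell import get_obs
import numpy as np
np.set_printoptions(suppress=True)
o=get_obs();q=o["joint_pos"];print(round(o["clock"],3),np.round(q,5),np.round(o["joint_vel"],4),"pitch",round(q[1]-q[2]+q[3]-np.pi/2,5),np.round(o["eef_pos"],5),np.round(o["tau"],2))
E
python3 j.py
```

```text
5.867 [-0.04437  0.05893 -0.01616  1.43335  0.00135  2.89177] [ 0.0142 -0.0434 -0.2478 -0.1953  0.0002  0.0143] pitch -0.06236 [ 0.44477 -0.01934  0.30765] [ -0.09 -28.18  25.75   0.02  -0.    -0.02]
```

Call:
arm_command(
  motion=[
    {"x": 0, "y": 0, "z": 0, "roll": 0, "fingers": 0.4},
  ],
)

```text
clock: 5.95
eef_pos: [0.4444, -0.0192, 0.3078]
tool_rot: [0.725, 0.07, -0.681, 0.075]
ft_force: [-0.4, 0.0, -0.7]
grip_width: 0.0342
```

```bash
python3 j.py
```

```text
5.95 [-0.04419  0.05844 -0.01627  1.43406  0.00145  2.89182] [ 0.0004 -0.0124  0.0705  0.0245 -0.0004 -0.001 ] pitch -0.06202 [ 0.4444  -0.01921  0.3078 ] [ -0.   -29.73  26.84  -0.73   0.01   0.01]
```

Call:
arm_command(
  motion=[
    {"x": 0, "y": 0, "z": 0, "roll": 0, "fingers": 0.4},
  ],
)

```text
clock: 6.03
eef_pos: [0.4448, -0.0192, 0.3089]
tool_rot: [0.725, 0.07, -0.681, 0.075]
ft_force: [-0.4, 0.8, 0.8]
grip_width: 0.0341
```

```bash
python3 j.py; python3 st.py .443 -.0193 .304
```

```text
6.033 [-0.04407  0.0576  -0.01442  1.43486  0.00142  2.89182] [ 0.0011 -0.0052  0.0023  0.0088 -0.0014  0.0003] pitch -0.06391 [ 0.44481 -0.01918  0.30892] [ -0.01 -28.77  25.83  -0.45   0.     0.  ]
t 6.03 eef [ 0.4448 -0.0192  0.3089] yaw_y deg -78.2 down [ 0.064 -0.001 -0.998] F [-0.4  0.8  0.8] w 0.0341 j [-4.4100e-02  5.7600e-02 -1.4400e-02  1.4349e+00  1.4000e-03  2.8918e+00]
delta tool [ 0.0048 -0.0003  0.0021]
```

Call:
arm_command(
  motion=[
    {"x": 0.001, "y": 0, "z": 0.02, "roll": 0, "fingers": 0.4},
    {"x": 0.001, "y": 0, "z": 0.022, "roll": 0, "fingers": 0.4},
    {"x": 0.001, "y": -0.01, "z": 0.005, "roll": 0, "fingers": 0},
    {"x": 0.001, "y": -0.012, "z": 0, "roll": 0, "fingers": 0},
    {"x": 0.001, "y": -0.01, "z": 0, "roll": 0, "fingers": 0},
  ],
)

```text
clock: 6.45
eef_pos: [0.3937, 0.0024, 0.3043]
tool_rot: [0.728, 0.068, -0.678, 0.075]
ft_force: [0.0, -0.4, -0.5]
grip_width: 0.0003
```

```bash
python3 st.py .445 .010 .305; python3 shot.py 7
```

```text
t 6.45 eef [0.3937 0.0024 0.3043] yaw_y deg -78.4 down [ 0.072 -0.002 -0.997] F [ 0.  -0.4 -0.5] w 0.0003 j [ 8.0000e-03 -5.3300e-02 -1.3810e-01  1.4135e+00 -2.5000e-03  2.9473e+00]
delta tool [ 0.003   0.0028 -0.0517]
6.5 [0.3935 0.0037 0.3043] [-0.39  0.27  0.09] 0.00018435958561651775 [ 0.01 -0.05 -0.14  1.41 -0.    2.95]
[([33, 30, 11, 11, 89], [38.2, 34.9]), ([183, 118, 20, 8, 121], [191.3, 122.2]), ([291, 150, 52, 41, 1553], [317.2, 168.9])]
```

View pics/wrist7.png

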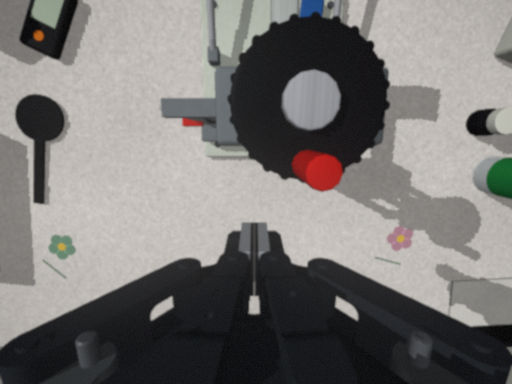

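Call:
arm_command(
  motion=[
    {"x": 0.001, "y": 0, "z": -0.026, "roll": 0, "fingers": 0},
    {"x": 0.003, "y": 0, "z": -0.025, "roll": 0, "fingers": 0},
  ],
)

```text
clock: 6.67
eef_pos: [0.4419, 0.015, 0.3064]
tool_rot: [0.729, 0.069, -0.676, 0.075]
ft_force: [0.5, -0.6, 0.2]
grip_width: 0.0003
```

```bash
python3 st.py .444 .004 .304; python3 shot.py 8
```

```text
t 6.67 eef [0.4419 0.015  0.3064] yaw_y deg -78.3 down [ 0.075 -0.001 -0.997] F [ 0.5 -0.6  0.2] w 0.0003 j [ 0.0363  0.0424 -0.0378  1.4154 -0.0033  2.9725]
delta tool [0.0026 0.0112 0.0004]
6.7167 [0.4461 0.0158 0.3055] [5.79 0.85 0.88] 8.953557964383169e-05 [ 0.04  0.05 -0.03  1.41 -0.    2.97]
[([42, 67, 11, 11, 83], [47.0, 71.8]), ([188, 159, 19, 10, 120], [195.5, 162.0]), ([295, 232, 38, 34, 722], [309.8, 247.9])]
```

View pics/wrist8.png

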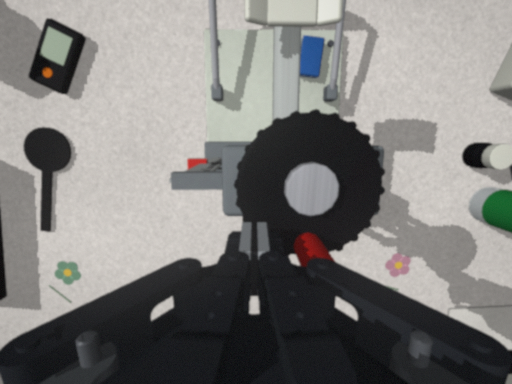

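```bash
cat > arc.py <<'E'
import sys
from h import *
from workcell import get_obs
cx,cy=.4768,-.0138
# args: end_angle_deg step_deg radius z
o=get_obs();T=tool(o);p=np.array(o["eef_pos"])
a0=np.degrees(np.arctan2(p[1]-cy,p[0]-cx)); r0=np.hypot(p[1]-cy,p[0]-cx)
end,step,r,z=map(float,sys.argv[1:5])
if len(sys.argv)>5: a0+=360*float(sys.argv[5])
n=int(np.ceil(abs(end-a0)/step)); print("t",round(o["clock"],2),"peg ang",a0.round(1),"r",r0.round(4),"z",p[2].round(4),"tilt",T[:2,0].round(3),"F",np.round(o["ft_force"],1),"n",n)
prev=p
for i in range(1,n+1):
    a=np.radians(a0+(end-a0)*i/n); rr=r0+(r-r0)*min(1,i/3)
    q=np.array([cx+rr*np.cos(a),cy+rr*np.sin(a),p[2]+(z-p[2])*min(1,i/3)])
    d=T.T@(q-prev); prev=q
    print((d*1000).round(1).tolist())
E
python3 arc.py 290 18 .036 .304
```

```text
t 6.72 peg ang 136.1 r 0.0427 z 0.3055 tilt [0.077 0.   ] F [5.8 0.8 0.9] n 9
[0.1, 10.0, 7.6]
[0.4, 11.2, 4.0]
[0.7, 11.2, 0.4]
[0.2, 10.7, -0.8]
[0.4, 10.0, -3.9]
[0.6, 8.4, -6.6]
[0.8, 6.1, -8.8]
[0.8, 3.2, -10.2]
[0.8, 0.1, -10.7]
```

Call:
arm_command(
  motion=[
    {"x": 0.001, "y": 0.01, "z": 0.0076, "roll": 0, "fingers": 0},
    {"x": 0.001, "y": 0.011, "z": 0.004, "roll": 0, "fingers": 0},
    {"x": 0.001, "y": 0.011, "z": 0.0004, "roll": 0, "fingers": 0},
    {"x": 0.001, "y": 0.0107, "z": -0.0008, "roll": 0, "fingers": 0},
    {"x": 0.001, "y": 0.01, "z": -0.004, "roll": 0, "fingers": 0},
  ],
)

```text
clock: 7.13
eef_pos: [0.4549, -0.0298, 0.3038]
tool_rot: [0.732, 0.079, -0.672, 0.074]
ft_force: [-2.5, 4.2, 1.5]
grip_width: 0.0001
```

```bash
python3 shot.py 9; python3 arc.py 350 18 .036 .304 1
```

```text
7.1833 [ 0.4563 -0.0318  0.3035] [ 1.37 -1.19  0.52] -0.000339137595288423 [-0.08  0.07 -0.02  1.4   0.02  2.84]
[([17, 69, 11, 11, 88], [21.6, 74.0]), ([149, 163, 6, 7, 35], [151.6, 165.8]), ([274, 204, 43, 53, 1572], [294.1, 230.7])]
t 7.18 peg ang 221.3 r 0.0273 z 0.3035 tilt [0.084 0.013] F [ 1.4 -1.2  0.5] n 8
[0.1, 8.2, -2.5]
[0.3, 7.6, -5.3]
[0.6, 6.1, -8.0]
[0.9, 0.8, -10.0]
[0.8, -2.0, -9.8]
[0.7, -4.6, -8.9]
[0.6, -6.9, -7.3]
[0.4, -8.7, -5.1]
```

View pics/wrist9.png

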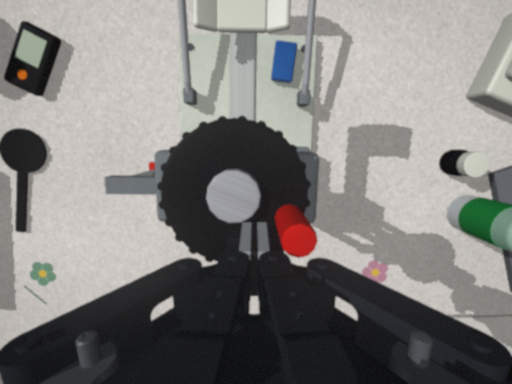

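```bash
sed -i 's#min(1,i/3)#min(1,i/2)#g' arc.py; python3 arc.py 330 15 .039 .304 1
```

```text
t 7.18 peg ang 221.3 r 0.0273 z 0.3035 tilt [0.084 0.013] F [ 1.4 -1.2  0.5] n 8
[-0.2, 9.2, 0.5]
[0.0, 10.0, -2.7]
[0.7, 4.2, -8.2]
[0.8, 2.2, -8.9]
[0.8, -0.0, -9.2]
[0.7, -2.2, -8.9]
[0.7, -4.2, -8.2]
[0.6, -6.0, -7.0]
```

Call:
arm_command(
  motion=[
    {"x": 0.0003, "y": 0.0092, "z": 0.0015, "roll": 0, "fingers": 0},
    {"x": 0.0005, "y": 0.01, "z": -0.0025, "roll": 0, "fingers": 0},
    {"x": 0.001, "y": 0.005, "z": -0.0082, "roll": 0, "fingers": 0},
    {"x": 0.001, "y": 0.003, "z": -0.009, "roll": 0, "fingers": 0},
    {"x": 0.001, "y": 0.001, "z": -0.0092, "roll": 0, "fingers": 0},
  ],
)

```text
clock: 7.6
eef_pos: [0.4873, -0.0567, 0.3029]
tool_rot: [0.73, 0.076, -0.675, 0.076]
ft_force: [-4.2, -1.9, 1.3]
grip_width: -0.0
```

```bash
python3 shot.py 10; python3 arc.py 400 15 .039 .304 1
```

```text
7.65 [ 0.4893 -0.0561  0.3026] [ 0.88 -1.26  1.04] 0.00033854589052080894 [-0.13  0.14  0.06  1.41  0.02  2.8 ]
[([0, 87, 5, 10, 34], [1.4, 91.4]), ([203, 197, 39, 54, 1592], [223.2, 224.3])]
t 7.65 peg ang 286.5 r 0.0441 z 0.3026 tilt [0.08 0.01] F [ 0.9 -1.3  1. ] n 8
[0.1, -4.5, -9.9]
[-0.1, -6.5, -7.9]
[0.6, -6.1, -7.4]
[0.4, -7.8, -5.7]
[0.2, -8.9, -3.6]
[0.0, -9.5, -1.3]
[-0.2, -9.6, 1.1]
[-0.3, -9.0, 3.4]
```

View pics/wrist10.png

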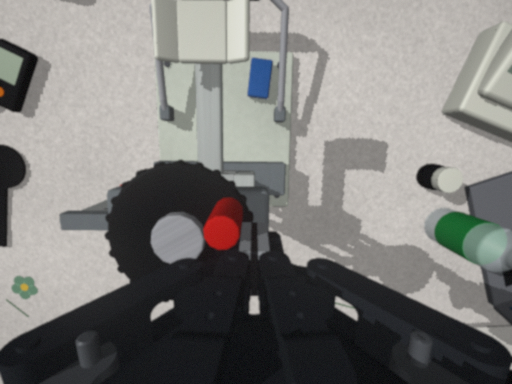

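```bash
cat > hang.py <<'E'
import sys
from h import *
cx,cy=.4768,-.0138
def hang(tag):
    c=load(f"cam_wrist{tag}.npz"); f=c["frame"].astype(int)
    m=((f[...,0]>70)&(f[...,0]>1.8*f[...,1])&(f[...,0]>1.8*f[...,2])).astype(np.uint8)
    n,l,s,ce=cv2.connectedComponentsWithStats(m)
    best=None
    for i in range(1,n):
        if s[i][4]<200: continue
        # blob centroid ~ handle mid-ish: onz at .318
        p=onz(c,*ce[i],.318)
        # top disc: brightest red
        mb=(l==i)&(f[...,0]>0.85*np.percentile(f[...,0][l==i],95)); v,u=np.nonzero(mb); q=onz(c,np.median(u),np.median(v),.335)
        for nm,z in(("mid",p),("top",q)):
            d=z[:2]-[cx,cy]; print(nm,z[:2].round(4),"r",np.hypot(*d).round(4),"ang",(np.degrees(np.arctan2(d[1],d[0]))%360).round(1))
if __name__=="__main__": hang(sys.argv[1])
E
for k in 5 8 9 10; do echo $k; python3 hang.py $k; done
```

```text
5
mid [ 0.4404 -0.0193] r 0.0368 ang 188.6
top [ 0.4409 -0.0189] r 0.0362 ang 188.1
8
mid [ 0.4472 -0.0154] r 0.0297 ang 183.1
top [ 0.4543 -0.0099] r 0.0228 ang 170.2
9
mid [ 0.4689 -0.049 ] r 0.0361 ang 257.4
top [ 0.4702 -0.0485] r 0.0353 ang 259.2
10
mid [ 0.4972 -0.0395] r 0.0328 ang 308.5
top [ 0.4991 -0.0394] r 0.0339 ang 311.0
```

```bash
cat > harc.py <<'E'
import sys
from h import *
from workcell import get_obs
cx,cy=.4768,-.0138
# args: handle_from handle_to step z sign(+1 ccw,-1 cw) gap
o=get_obs();T=tool(o);p=np.array(o["eef_pos"])
f,t,s,z,sg,g=map(float,sys.argv[1:7])
print("t",round(o["clock"],2),"eef",p.round(4),"tilt",T[:2,0].round(3),"F",np.round(o["ft_force"],1))
n=int(round(abs(t-f)/s));prev=p
for i in range(1,n+1):
    a=np.radians(f+(t-f)*i/n); q=np.array([cx+.035*np.cos(a)+sg*g*np.sin(a),cy+.035*np.sin(a)-sg*g*np.cos(a),z])
    d=T.T@(q-prev);prev=q;print((f+(t-f)*i/n),(d*1000).round(1).tolist())
E
python3 harc.py 305 425 15 .304 1 .019
```

```text
t 7.65 eef [ 0.4893 -0.0561  0.3026] tilt [0.08 0.01] F [ 0.9 -1.3  1. ]
320.0 [-1.2, -4.6, -3.3]
335.0 [0.8, -3.0, -9.9]
350.0 [0.7, -5.5, -8.8]
365.0 [0.5, -7.6, -7.1]
380.0 [0.3, -9.1, -4.9]
395.0 [0.1, -10.1, -2.4]
410.0 [-0.1, -10.4, 0.3]
425.0 [-0.3, -10.0, 3.0]
```

Call:
arm_command(
  motion=[
    {"x": -0.0008, "y": -0.0046, "z": -0.0033, "roll": 0, "fingers": 0},
    {"x": 0.0012, "y": -0.003, "z": -0.01, "roll": 0, "fingers": 0},
    {"x": 0.001, "y": -0.0055, "z": -0.0088, "roll": 0, "fingers": 0},
    {"x": 0.001, "y": -0.0076, "z": -0.0071, "roll": 0, "fingers": 0},
    {"x": 0.0008, "y": -0.0091, "z": -0.0049, "roll": 0, "fingers": 0},
    {"x": 0.0005, "y": -0.0101, "z": -0.0024, "roll": 0, "fingers": 0},
  ],
)

```text
clock: 8.15
eef_pos: [0.5224, -0.0086, 0.302]
tool_rot: [0.733, 0.073, -0.672, 0.077]
ft_force: [2.0, -2.4, -0.2]
grip_width: -0.0003
```

```bash
python3 shot.py 11; python3 hang.py 11;python3 harc.py 395 485 15 .304 1 .019
```

```text
8.2 [ 0.5223 -0.0063  0.3018] [3.27 0.44 0.69] 6.913288379326371e-05 [-0.02  0.2   0.13  1.42  0.01  2.91]
[([23, 119, 10, 10, 81], [27.4, 123.6]), ([156, 223, 19, 11, 139], [163.5, 226.7]), ([205, 247, 20, 19, 212], [214.3, 255.7])]
mid [0.515 0.01 ] r 0.045 ang 31.9
top [0.5226 0.0097] r 0.0515 ang 27.2
t 8.2 eef [ 0.5223 -0.0063  0.3018] tilt [0.085 0.007] F [3.3 0.4 0.7]
410.0 [-2.8, -8.7, 6.5]
425.0 [-0.4, -10.0, 3.0]
440.0 [-0.6, -8.8, 5.4]
455.0 [-0.7, -7.1, 7.5]
470.0 [-0.8, -4.9, 9.1]
485.0 [-0.9, -2.4, 10.1]
```

View pics/wrist11.png

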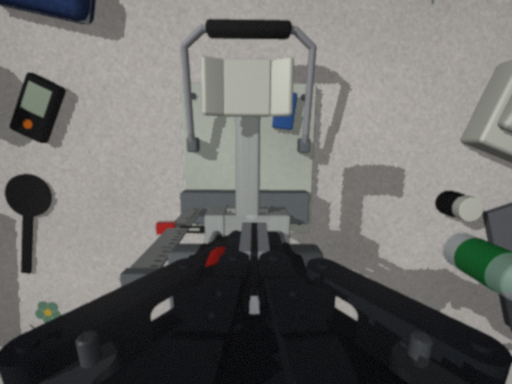

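Call:
arm_command(
  motion=[
    {"x": -0.002, "y": -0.0085, "z": 0.005, "roll": 0, "fingers": 0},
    {"x": 0, "y": -0.01, "z": 0.004, "roll": 0, "fingers": 0},
    {"x": 0, "y": -0.0088, "z": 0.0054, "roll": 0, "fingers": 0},
    {"x": -0.0002, "y": -0.0071, "z": 0.0075, "roll": 0, "fingers": 0},
    {"x": -0.0003, "y": -0.0049, "z": 0.0091, "roll": 0, "fingers": 0},
  ],
)

```text
clock: 8.62
eef_pos: [0.4862, 0.033, 0.302]
tool_rot: [0.736, 0.079, -0.668, 0.077]
ft_force: [5.4, 2.0, 1.8]
grip_width: 0.0
```

```bash
python3 shot.py 12; python3 hang.py 12;python3 harc.py 470 560 15 .304 1 .019
```

```text
8.6667 [0.4837 0.0334 0.302 ] [-1.2   1.79 -0.11] -0.00020297236186623 [0.06 0.11 0.03 1.39 0.01 2.99]
[([55, 102, 11, 10, 79], [60.1, 106.3]), ([197, 201, 19, 12, 148], [204.7, 205.9]), ([254, 297, 6, 17, 73], [256.3, 304.4])]
t 8.67 eef [0.4837 0.0334 0.302 ] tilt [0.092 0.014] F [-1.2  1.8 -0.1]
485.0 [-3.2, 5.0, 12.6]
500.0 [-1.0, 0.2, 10.3]
515.0 [-0.9, 2.9, 9.9]
530.0 [-0.8, 5.4, 8.8]
545.0 [-0.6, 7.5, 7.1]
560.0 [-0.4, 9.1, 5.0]
```

View pics/wrist12.png

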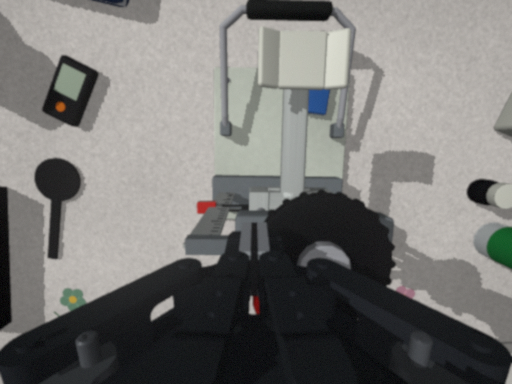

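Call:
arm_command(
  motion=[
    {"x": 0, "y": 0.008, "z": 0.001, "roll": 0, "fingers": 0},
    {"x": 0, "y": 0.001, "z": 0.009, "roll": 0, "fingers": 0},
    {"x": -0.0005, "y": 0.001, "z": 0.01, "roll": 0, "fingers": 0},
    {"x": -0.0005, "y": 0.003, "z": 0.0095, "roll": 0, "fingers": 0},
  ],
)

```text
clock: 9.0
eef_pos: [0.4583, 0.0157, 0.3017]
tool_rot: [0.737, 0.082, -0.666, 0.077]
ft_force: [2.8, 2.9, 0.7]
grip_width: -0.0003
```

```bash
python3 shot.py 13; python3 hang.py 13;python3 harc.py 515 620 15 .304 1 .019
```

```text
9.05 [0.4561 0.0146 0.3014] [-0.73  0.75  1.4 ] 0.00016648224404038246 [ 0.02  0.05 -0.04  1.38  0.01  2.94]
[([47, 80, 11, 10, 80], [52.1, 84.6]), ([187, 176, 20, 11, 130], [194.9, 179.4])]
t 9.05 eef [0.4561 0.0146 0.3014] tilt [0.096 0.016] F [-0.7  0.7  1.4]
530.0 [-3.6, 1.2, 10.7]
545.0 [-0.7, 7.5, 7.2]
560.0 [-0.4, 9.1, 5.0]
575.0 [-0.2, 10.1, 2.5]
590.0 [0.1, 10.4, -0.2]
605.0 [0.3, 10.0, -2.9]
620.0 [0.6, 8.9, -5.3]
```

View pics/wrist13.png

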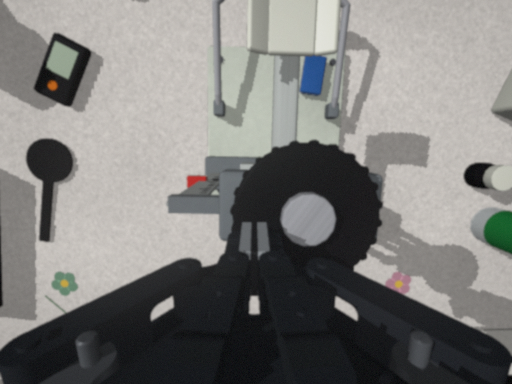

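Call:
arm_command(
  motion=[
    {"x": -0.002, "y": 0.002, "z": 0.0105, "roll": 0, "fingers": 0},
    {"x": 0, "y": 0.0075, "z": 0.0072, "roll": 0, "fingers": 0},
    {"x": 0, "y": 0.0091, "z": 0.005, "roll": 0, "fingers": 0},
    {"x": 0.0002, "y": 0.0101, "z": 0.0025, "roll": 0, "fingers": 0},
    {"x": 0.0004, "y": 0.0104, "z": 0, "roll": 0, "fingers": 0},
  ],
)

```text
clock: 9.47
eef_pos: [0.4334, -0.029, 0.2992]
tool_rot: [0.734, 0.085, -0.67, 0.075]
ft_force: [-4.1, 3.2, 1.0]
grip_width: 0.0
```

```bash
python3 shot.py 14; python3 hang.py 14;python3 harc.py 590 680 15 .304 1 .019
```

```text
9.5167 [ 0.4337 -0.0305  0.2988] [ 0.22 -0.53  0.56] -0.0002632250534865842 [-0.09  0.02 -0.08  1.38  0.03  2.83]
[([20, 53, 10, 11, 87], [24.6, 57.8]), ([153, 144, 7, 3, 18], [155.8, 144.9]), ([262, 197, 41, 55, 1615], [280.8, 224.5])]
mid [ 0.4505 -0.04  ] r 0.0371 ang 224.9
top [ 0.4517 -0.039 ] r 0.0356 ang 225.1
t 9.52 eef [ 0.4337 -0.0305  0.2988] tilt [0.087 0.022] F [ 0.2 -0.5  0.6]
605.0 [-4.3, 9.2, -9.6]
620.0 [0.5, 8.9, -5.3]
635.0 [0.7, 7.2, -7.5]
650.0 [0.8, 5.0, -9.1]
665.0 [0.9, 2.5, -10.1]
680.0 [0.9, -0.2, -10.4]
```

View pics/wrist14.png

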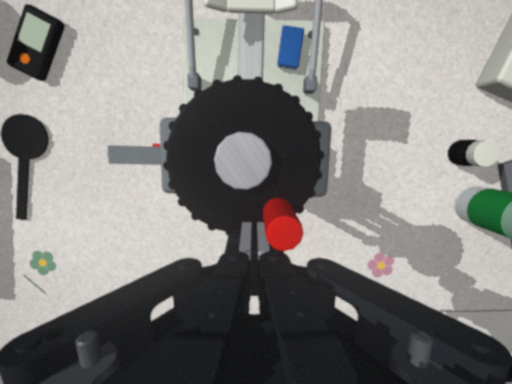

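Call:
arm_command(
  motion=[
    {"x": -0.004, "y": 0.005, "z": -0.0085, "roll": 0, "fingers": 0},
    {"x": 0.0007, "y": 0.008, "z": -0.0065, "roll": 0, "fingers": 0},
    {"x": 0.0009, "y": 0.0075, "z": -0.0075, "roll": 0, "fingers": 0},
    {"x": 0.001, "y": 0.0045, "z": -0.0091, "roll": 0, "fingers": 0},
    {"x": 0.001, "y": 0.002, "z": -0.0101, "roll": 0, "fingers": 0},
  ],
)

```text
clock: 9.93
eef_pos: [0.473, -0.0516, 0.2988]
tool_rot: [0.727, 0.082, -0.678, 0.072]
ft_force: [-4.8, -0.3, 3.1]
grip_width: -0.0
```

```bash
python3 shot.py 15; python3 hang.py 15;python3 harc.py 660 750 15 .304 1 .019
```

```text
9.9833 [ 0.4755 -0.0514  0.2984] [2.27 0.1  0.6 ] -0.00035889034427083076 [-0.13  0.12  0.03  1.41  0.03  2.8 ]
[([0, 75, 11, 10, 87], [5.0, 79.4]), ([226, 190, 39, 53, 1645], [245.5, 217.5])]
mid [ 0.4902 -0.0448] r 0.0338 ang 293.5
top [ 0.4919 -0.0444] r 0.0341 ang 296.4
t 9.98 eef [ 0.4755 -0.0514  0.2984] tilt [0.07  0.022] F [2.3 0.1 0.6]
675.0 [-4.7, 3.3, -12.6]
690.0 [0.8, -2.1, -10.2]
705.0 [0.7, -4.6, -9.3]
720.0 [0.6, -6.9, -7.8]
735.0 [0.5, -8.7, -5.7]
750.0 [0.3, -9.9, -3.3]
```

View pics/wrist15.png

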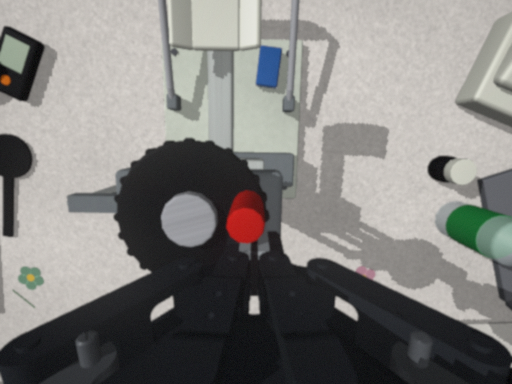

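Call:
arm_command(
  motion=[
    {"x": -0.004, "y": 0.002, "z": -0.0115, "roll": 0, "fingers": 0},
    {"x": 0.001, "y": -0.002, "z": -0.0102, "roll": 0, "fingers": 0},
    {"x": 0.001, "y": -0.0046, "z": -0.0093, "roll": 0, "fingers": 0},
    {"x": 0.001, "y": -0.0069, "z": -0.0078, "roll": 0, "fingers": 0},
  ],
)

```text
clock: 10.32
eef_pos: [0.5131, -0.0341, 0.2999]
tool_rot: [0.726, 0.079, -0.679, 0.073]
ft_force: [-0.3, -3.9, 3.8]
grip_width: -0.0003
```

```bash
python3 shot.py 16; python3 hang.py 16;python3 harc.py 705 765 15 .304 1 .019
```

```text
10.3667 [ 0.5141 -0.0321  0.2996] [ 3.29 -1.48  1.76] 0.00030721714531514786 [-0.08  0.2   0.13  1.43  0.02  2.85]
[([9, 105, 11, 10, 85], [14.0, 109.7]), ([138, 209, 19, 11, 126], [144.9, 212.4]), ([187, 220, 41, 47, 1147], [208.3, 243.6])]
mid [ 0.5125 -0.0117] r 0.0358 ang 3.4
top [ 0.5143 -0.0123] r 0.0375 ang 2.3
t 10.37 eef [ 0.5141 -0.0321  0.2996] tilt [0.067 0.018] F [ 3.3 -1.5  1.8]
720.0 [-4.5, 0.2, 2.1]
735.0 [0.4, -8.7, -5.7]
750.0 [0.3, -9.9, -3.3]
765.0 [0.1, -10.4, -0.6]
```

View pics/wrist16.png

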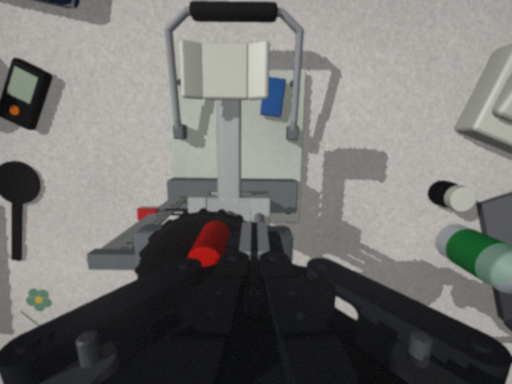

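Call:
arm_command(
  motion=[
    {"x": -0.004, "y": -0.008, "z": -0.003, "roll": 0, "fingers": 0},
    {"x": 0.0005, "y": -0.01, "z": -0.0033, "roll": 0, "fingers": 0},
    {"x": 0.0003, "y": -0.009, "z": -0.001, "roll": 0, "fingers": 0},
  ],
)

```text
clock: 10.62
eef_pos: [0.5181, -0.0034, 0.3024]
tool_rot: [0.728, 0.079, -0.677, 0.074]
ft_force: [1.9, -1.9, 0.1]
grip_width: 0.0
```

```bash
python3 shot.py 17; python3 hang.py 17;python3 st.py .477 .19 .36
```

```text
10.6667 [ 0.5178 -0.0016  0.3024] [ 3.56  0.03 -1.17] 1.1599317852784263e-05 [-0.01  0.2   0.14  1.44  0.02  2.91]
[([31, 113, 10, 11, 78], [35.2, 118.0]), ([163, 217, 19, 12, 138], [170.6, 221.5]), ([206, 246, 19, 20, 218], [214.8, 255.1])]
mid [0.5109 0.0148] r 0.0445 ang 40.0
top [0.5185 0.0141] r 0.0502 ang 33.8
t 10.67 eef [ 0.5178 -0.0016  0.3024] yaw_y deg -77.5 down [ 0.069  0.017 -0.997] F [ 3.6  0.  -1.2] w 0.0 j [-0.0136  0.2013  0.1356  1.4358  0.0181  2.9097]
delta tool [-0.057  -0.1959 -0.0059]
```

View pics/wrist17.png

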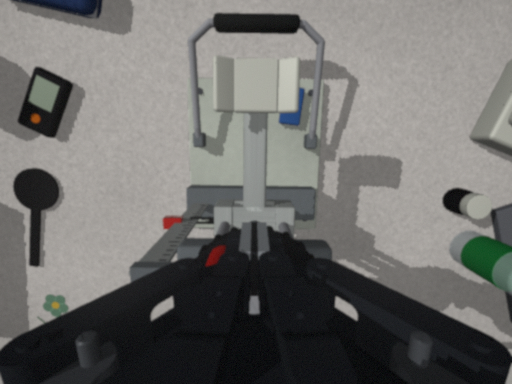

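Call:
arm_command(
  motion=[
    {"x": -0.02, "y": 0.005, "z": 0, "roll": 0, "fingers": 0},
    {"x": -0.035, "y": 0, "z": 0, "roll": 0, "fingers": 0},
    {"x": -0.015, "y": -0.02, "z": 0, "roll": 0, "fingers": 0},
    {"x": 0, "y": -0.04, "z": 0, "roll": 0, "fingers": 0},
    {"x": 0, "y": -0.04, "z": 0, "roll": 0, "fingers": 0},
    {"x": 0, "y": -0.04, "z": 0, "roll": 0, "fingers": 0},
    {"x": 0, "y": -0.04, "z": 0, "roll": 0, "fingers": 0},
    {"x": 0.02, "y": -0.015, "z": 0, "roll": 0, "fingers": 0},
    {"x": 0.035, "y": 0, "z": 0, "roll": 0, "fingers": 0},
    {"x": 0.035, "y": 0, "z": 0, "roll": 0, "fingers": 0},
    {"x": 0.035, "y": 0, "z": 0, "roll": 0, "fingers": 0},
    {"x": 0.03, "y": 0, "z": 0, "roll": 0, "fingers": 0},
    {"x": 0.01, "y": 0, "z": 0, "roll": 0, "fingers": 0},
    {"x": 0, "y": 0, "z": 0, "roll": 0, "fingers": 0},
  ],
)

```text
clock: 11.83
eef_pos: [0.4773, 0.1743, 0.2075]
tool_rot: [0.719, 0.137, -0.676, 0.083]
ft_force: [-0.5, 0.0, 0.5]
grip_width: 0.0
```

```bash
python3 shot.py 18; python3 st.py .477 .19 .20
```

```text
11.8833 [0.4773 0.1743 0.2082] [-1.03  0.13 -0.25] 9.08786466721717e-05 [ 0.31  0.21 -0.1   1.19  0.07  3.14]
[([140, 94, 12, 12, 106], [145.7, 99.3]), ([344, 259, 28, 15, 269], [356.9, 264.8])]
t 11.88 eef [0.4773 0.1743 0.2082] yaw_y deg -71.9 down [ 0.049  0.085 -0.995] F [-1.   0.1 -0.2] w 0.0001 j [ 0.3106  0.2106 -0.0993  1.1882  0.0662  3.141 ]
delta tool [ 0.0095 -0.0145 -0.0039]
```

View pics/wrist18.png

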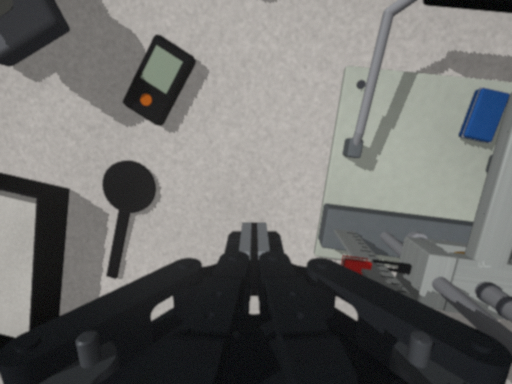

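Call:
arm_command(
  motion=[
    {"x": 0.015, "y": -0.016, "z": 0.015, "roll": -0.06, "fingers": 0},
    {"x": 0.015, "y": -0.016, "z": 0.015, "roll": -0.06, "fingers": 0},
    {"x": 0.015, "y": -0.014, "z": 0.015, "roll": 0, "fingers": 0},
    {"x": 0, "y": 0, "z": 0, "roll": 0, "fingers": 0},
  ],
)

```text
clock: 12.22
eef_pos: [0.4212, 0.2081, 0.1661]
tool_rot: [0.715, 0.181, -0.663, 0.126]
ft_force: [-0.4, -0.8, -0.5]
grip_width: -0.0002
```

```bash
python3 shot.py 19; python3 st.py .42 .205 .165
```

```text
12.2667 [0.4242 0.2085 0.1682] [ 0.85 -0.19  0.81] 1.047349520863457e-05 [ 0.42  0.16 -0.28  1.04  0.06  3.12]
[([182, 34, 14, 15, 170], [188.4, 40.9]), ([427, 245, 9, 18, 51], [430.8, 253.4]), ([432, 249, 43, 28, 723], [451.5, 261.9])]
t 12.27 eef [0.4242 0.2085 0.1682] yaw_y deg -64.7 down [ 0.06   0.093 -0.994] F [ 0.9 -0.2  0.8] w 0.0 j [ 0.4179  0.1552 -0.2786  1.0441  0.0607  3.123 ]
delta tool [0.0026 0.0016 0.0055]
```

View pics/wrist19.png

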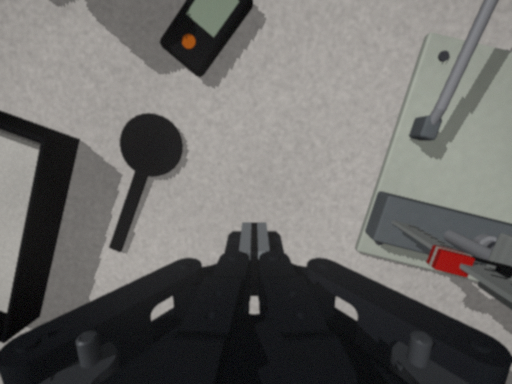

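```bash
python3 - <<'E'
import cv2
a=cv2.imread("pics/wrist19.png")[215:290,410:512]
cv2.imwrite("pics/c19.png",cv2.resize(a,None,fx=7,fy=7,interpolation=2))
E
```

```text
(no output)
```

View pics/c19.png

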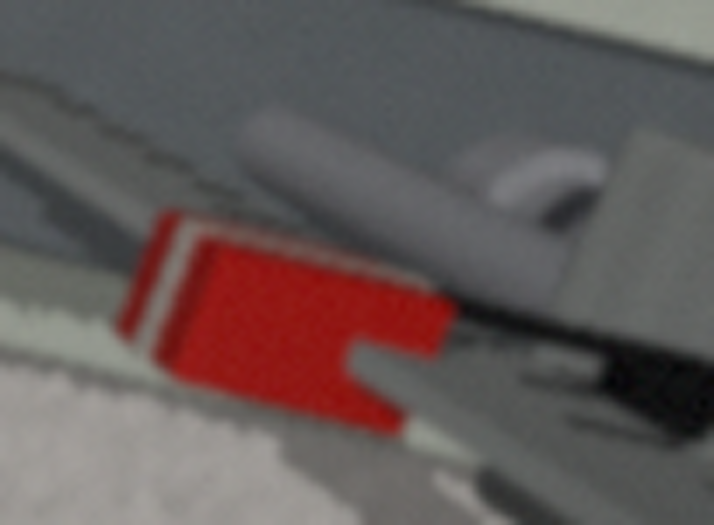

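Call:
arm_command(
  motion=[
    {"x": -0.02, "y": 0.01, "z": -0.036, "roll": -0.12, "fingers": 0},
    {"x": -0.02, "y": 0.01, "z": -0.036, "roll": -0.12, "fingers": 0},
    {"x": -0.02, "y": 0.01, "z": -0.036, "roll": -0.12, "fingers": 0},
    {"x": 0, "y": 0, "z": -0.01, "roll": -0.12, "fingers": 0},
    {"x": 0, "y": 0, "z": 0, "roll": -0.12, "fingers": 0},
    {"x": 0, "y": 0, "z": 0, "roll": -0.12, "fingers": 0},
    {"x": 0, "y": 0, "z": 0, "roll": -0.12, "fingers": 0},
    {"x": 0, "y": 0, "z": 0, "roll": -0.12, "fingers": 0},
    {"x": 0, "y": 0, "z": 0, "roll": -0.12, "fingers": 0},
    {"x": 0, "y": 0, "z": 0, "roll": -0.12, "fingers": 0},
    {"x": 0, "y": 0, "z": 0, "roll": -0.12, "fingers": 0},
    {"x": 0, "y": 0, "z": 0, "roll": -0.12, "fingers": 0},
    {"x": 0, "y": 0, "z": 0, "roll": -0.12, "fingers": 0},
    {"x": 0, "y": 0, "z": 0, "roll": -0.12, "fingers": 0},
    {"x": 0, "y": 0, "z": 0, "roll": -0.12, "fingers": 0},
    {"x": 0, "y": 0, "z": 0, "roll": -0.12, "fingers": 0},
    {"x": 0, "y": 0, "z": 0, "roll": -0.12, "fingers": 0},
    {"x": 0, "y": 0, "z": 0, "roll": -0.12, "fingers": 0},
    {"x": 0, "y": 0, "z": 0, "roll": -0.12, "fingers": 0},
  ],
)

```text
clock: 13.85
eef_pos: [0.5578, 0.2441, 0.277]
tool_rot: [0.164, 0.664, -0.069, 0.726]
ft_force: [1.4, 0.1, -0.3]
grip_width: 0.0001
```

```bash
python3 st.py .59 .175 .18
```

```text
t 13.85 eef [0.5578 0.2441 0.277 ] yaw_y deg 71.2 down [ 0.109  0.118 -0.987] F [ 1.4  0.1 -0.3] w 0.0001 j [0.3779 0.3294 0.2307 1.3266 0.0695 0.7161]
delta tool [ 0.0911 -0.0687  0.047 ]
```

```bash
cat > pv.py <<'E'
from h import *
from workcell import get_obs
import sys
o=get_obs();T=tool(o);he=np.load("handeye.npz")
w=load("cam_wrist0.npz");K=w["intrinsics"]
tgt=np.array([.4606,.093,.137])
Rcw=T@he["Rc"]
print("opt axis",Rcw[:,2].round(3))
for tcp in [(.58,.19,.18),(.60,.19,.18),(.56,.19,.16),(.58,.17,.18),(.6,.17,.16)]:
    c=np.array(tcp)+T@he["pc"]; q=Rcw.T@(tgt-c); u=(K@q)[:2]/q[2]; print(tcp,"cam",c.round(3),"px",u.round(0),"depth",q[2].round(3),"delta",(T.T@(np.array(tcp)-o["eef_pos"])).round(3))
E
python3 pv.py
```

```text
opt axis [ 0.351  0.027 -0.936]
(0.58, 0.19, 0.18) cam [0.504 0.194 0.318] px [12. 83.] depth 0.151 delta [ 0.092 -0.058  0.033]
(0.6, 0.19, 0.18) cam [0.524 0.194 0.318] px [-12.  44.] depth 0.144 delta [ 0.094 -0.051  0.051]
(0.56, 0.19, 0.16) cam [0.484 0.194 0.298] px [  9. 120.] depth 0.14 delta [ 0.109 -0.067  0.012]
(0.58, 0.17, 0.18) cam [0.504 0.174 0.318] px [46. 71.] depth 0.152 delta [ 0.089 -0.077  0.039]
(0.6, 0.17, 0.16) cam [0.524 0.174 0.298] px [-4. 22.] depth 0.126 delta [ 0.111 -0.073  0.057]
```

Call:
arm_command(
  motion=[
    {"x": 0.026, "y": -0.027, "z": 0.01, "roll": 0, "fingers": 0},
    {"x": 0.026, "y": -0.027, "z": 0.01, "roll": 0, "fingers": 0},
    {"x": 0.026, "y": -0.024, "z": 0.009, "roll": 0, "fingers": 0},
    {"x": 0, "y": 0, "z": 0, "roll": 0, "fingers": 0},
  ],
)

```text
clock: 14.18
eef_pos: [0.5792, 0.1719, 0.201]
tool_rot: [0.166, 0.656, -0.061, 0.734]
ft_force: [-2.2, -0.1, -0.9]
grip_width: -0.0
```

```bash
python3 shot.py 20; python3 st.py; python3 - <<'E'
import cv2
a=cv2.imread("pics/wrist20.png")[40:180,0:150]
cv2.imwrite("pics/c20.png",cv2.resize(a,None,fx=5,fy=4.28 and 5,interpolation=2)[:600])
E
```

```text
14.2333 [0.5809 0.1739 0.2046] [-0.33  0.19  1.28] 5.763873384531595e-05 [0.24 0.33 0.04 1.11 0.09 0.58]
[([8, 50, 47, 41, 980], [32.6, 69.1]), ([348, 64, 13, 14, 142], [354.1, 70.3])]
t 14.23 eef [0.5809 0.1739 0.2046] yaw_y deg 71.9 down [ 0.138  0.13  -0.982] F [-0.3  0.2  1.3] w 0.0001 j [0.2443 0.3334 0.0435 1.1143 0.0933 0.5754]
```

View pics/c20.png

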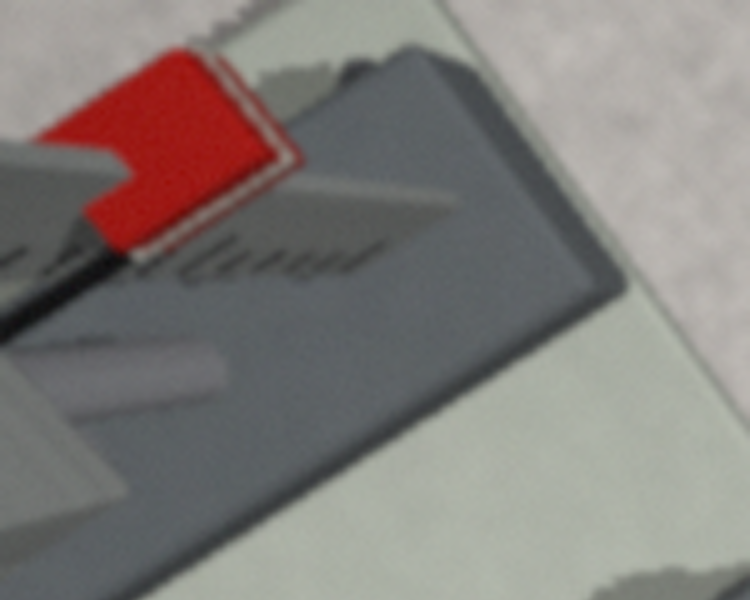

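```bash
cat > dz.py <<'E'
from h import *
def zat(c,u,v,xy):
    # z of vertical line at xy closest to ray
    from scipy.optimize import least_squares
    r=least_squares(lambda z: proj(c,[xy[0],xy[1],z[0]])-[u,v],[.14]); return r.x[0].round(4),r.fun.round(2)
if __name__=="__main__":
    a=load("cam_wrist2.npz");b=load("cam_wrist3.npz");d=load("cam_wrist20.npz")
    C=(.4606,.093);Tp=(.4619,.0649);Fa=(.4476,.0895)
    px8=lambda X,Y,o:((X+.5)/8-.5+o[0],(Y+.5)/8-.5+o[1]); px5=lambda X,Y,o:((X+.5)/5-.5+o[0],(Y+.5)/5-.5+o[1])
    print("v2",zat(a,*px8(437,190,(70,125)),C),zat(a,*px8(145,315,(70,125)),Tp))
    print("v3",zat(b,*px8(498,246,(0,40)),C),zat(b,*px8(85,378,(0,40)),Tp))
    print("v20",zat(d,*px5(291,157,(0,40)),C),zat(d,*px5(123,253,(0,40)),Tp))
    for z in (.13,.132,.134,.136,.138,.14): print(z,"corner",proj(d,[*C,z]).round(1),"tip",proj(d,[*Tp,z]).round(1))
    print(px5(291,157,(0,40)),px5(123,253,(0,40)))
E
python3 dz.py
```

```text
v2 (np.float64(0.1378), array([-0.01, -0.06])) (np.float64(0.1526), array([-0.03, -0.13]))
v3 (np.float64(0.1374), array([-0.04,  0.16])) (np.float64(0.1519), array([-0.02,  0.17]))
v20 (np.float64(0.1373), array([-0.09,  0.65])) (np.float64(0.1279), array([ 0.02, -1.15]))
0.13 corner [63.5 72.4] tip [22.2 89. ]
0.132 corner [61.9 72.2] tip [20.2 89. ]
0.134 corner [60.4 72. ] tip [18.2 89. ]
0.136 corner [58.8 71.8] tip [16.1 88.9]
0.138 corner [57.1 71.6] tip [14.  88.9]
0.14 corner [55.4 71.3] tip [11.8 88.9]
(57.8, 71.0) (24.2, 90.2)
```

```bash
python3 - <<'E'
from h import *
from workcell import get_obs
o=get_obs();T=tool(o)
print(T.round(3)); p=np.array(o["eef_pos"])
for d in ([0,0,.16],[.486-p[0],.034-p[1],0],[0,0,-.057]): print((T.T@np.array(d)*1000).round(1))
E
```

```text
[[ 0.138  0.306  0.942]
 [ 0.13   0.937 -0.324]
 [-0.982  0.167  0.089]]
[-157.1   26.8   14.3]
[ -31.3 -160.2  -44.1]
[56.  -9.5 -5.1]
```

Call:
arm_command(
  motion=[
    {"x": -0.036, "y": 0.006, "z": 0.003, "roll": 0, "fingers": 0},
    {"x": -0.04, "y": 0.007, "z": 0.004, "roll": 0, "fingers": 0},
    {"x": -0.04, "y": 0.007, "z": 0.004, "roll": 0, "fingers": 0},
    {"x": -0.036, "y": 0.006, "z": 0.003, "roll": 0, "fingers": 0},
    {"x": -0.007, "y": -0.03, "z": -0.009, "roll": 0, "fingers": 0},
    {"x": -0.007, "y": -0.037, "z": -0.01, "roll": 0, "fingers": 0},
    {"x": -0.007, "y": -0.037, "z": -0.01, "roll": 0, "fingers": 0},
    {"x": -0.007, "y": -0.037, "z": -0.01, "roll": 0, "fingers": 0},
    {"x": -0.002, "y": -0.015, "z": -0.004, "roll": 0, "fingers": 0},
    {"x": 0, "y": 0, "z": 0, "roll": 0, "fingers": 0},
  ],
)

```text
clock: 15.07
eef_pos: [0.4976, 0.0406, 0.3956]
tool_rot: [0.17, 0.635, -0.049, 0.752]
ft_force: [0.1, -0.6, -0.1]
grip_width: 0.0003
```

```bash
python3 st.py .486 .034 .304; python3 shot.py 21
```

```text
t 15.07 eef [0.4976 0.0406 0.3956] yaw_y deg 72.8 down [ 0.188  0.142 -0.972] F [ 0.1 -0.6 -0.1] w 0.0003 j [-0.0058  0.069   0.1954  1.5068  0.1439  0.321 ]
delta tool [ 0.0859 -0.0273 -0.0211]
15.1167 [0.4985 0.0415 0.3965] [1.03 0.16 0.83] -0.0002800879969282694 [-0.    0.07  0.2   1.51  0.14  0.32]
[([364, 87, 8, 8, 47], [367.6, 90.0]), ([229, 93, 17, 12, 114], [237.6, 99.0]), ([193, 180, 23, 36, 652], [203.8, 198.2])]
```

View pics/wrist21.png

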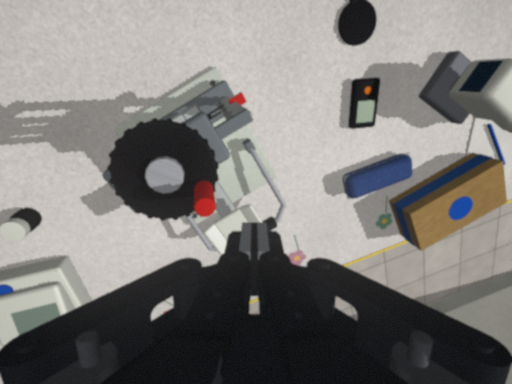

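```bash
cat > j.py <<'E'
from workcell import get_obs
from h import *
np.set_printoptions(suppress=True)
o=get_obs();q=o["joint_pos"];T=tool(o);print(round(o["clock"],3),np.round(q,4),"tilt",T[:2,0].round(4),np.round(o["eef_pos"],4),np.round(o["tau"],1))
E
python3 j.py
```

```text
15.117 [-0.0043  0.0695  0.1976  1.5063  0.1443  0.3219] tilt [0.1901 0.143 ] [0.4985 0.0415 0.3965] [ -0.6 -27.7  24.8  -1.4   0.4  -0.1]
```

Call:
arm_command(
  motion=[
    {"x": 0, "y": 0, "z": 0, "roll": 0, "fingers": 0},
    {"x": 0, "y": 0, "z": 0, "roll": 0, "fingers": 0},
    {"x": 0, "y": 0, "z": 0, "roll": 0, "fingers": 0},
  ],
)

```text
clock: 15.37
eef_pos: [0.5011, 0.0439, 0.4014]
tool_rot: [0.17, 0.631, -0.046, 0.755]
ft_force: [0.2, -0.5, -0.1]
grip_width: -0.0001
```

```bash
python3 j.py
```

```text
15.367 [-0.0004  0.0689  0.2076  1.5075  0.1457  0.3238] tilt [0.1986 0.1451] [0.5011 0.0439 0.4014] [ -0.3 -31.1  27.2  -1.5   0.4  -0. ]
```

Call:
arm_command(
  motion=[
    {"x": 0, "y": 0, "z": 0, "roll": 0, "fingers": 0},
    {"x": 0, "y": 0, "z": 0, "roll": 0, "fingers": 0},
    {"x": 0, "y": 0, "z": 0, "roll": 0, "fingers": 0},
  ],
)

```text
clock: 15.62
eef_pos: [0.5026, 0.0465, 0.4009]
tool_rot: [0.169, 0.632, -0.044, 0.755]
ft_force: [0.2, 1.0, -0.1]
grip_width: 0.0001
```

```bash
python3 j.py
```

```text
15.617 [0.0045 0.0729 0.2109 1.5076 0.1462 0.3245] tilt [0.197  0.1465] [0.5026 0.0465 0.4009] [ -0.1 -30.9  27.1  -1.5   0.5  -0. ]
```

Call:
arm_command(
  motion=[
    {"x": 0, "y": -0.02, "z": 0, "roll": 0, "fingers": 0},
    {"x": 0, "y": 0.02, "z": 0, "roll": 0, "fingers": 0},
    {"x": 0, "y": 0, "z": 0, "roll": 0, "fingers": 0},
  ],
)

```text
clock: 15.87
eef_pos: [0.5032, 0.0461, 0.399]
tool_rot: [0.169, 0.633, -0.045, 0.754]
ft_force: [-0.2, 0.8, -0.5]
grip_width: 0.0002
```

```bash
python3 j.py
```

```text
15.867 [0.0036 0.0763 0.2105 1.5072 0.1463 0.3245] tilt [0.1938 0.1465] [0.5032 0.0461 0.399 ] [  0.4 -30.6  26.5  -1.3   0.5   0.2]
```

Call:
arm_command(
  motion=[
    {"x": 0, "y": 0, "z": -0.02, "roll": 0, "fingers": 0},
    {"x": 0, "y": 0, "z": 0.02, "roll": 0, "fingers": 0},
    {"x": 0, "y": 0, "z": 0, "roll": 0, "fingers": 0},
  ],
)

```text
clock: 16.12
eef_pos: [0.5002, 0.0468, 0.3937]
tool_rot: [0.168, 0.638, -0.045, 0.75]
ft_force: [0.5, 0.0, 0.1]
grip_width: -0.0
```

```bash
python3 j.py
```

```text
16.117 [0.0055 0.0782 0.2012 1.5075 0.1456 0.3238] tilt [0.1824 0.1461] [0.5002 0.0468 0.3937] [ -0.2 -32.3  26.7  -0.8   0.4  -0.1]
```

Call:
arm_command(
  motion=[
    {"x": 0, "y": 0, "z": -0.035, "roll": 0, "fingers": 0},
    {"x": 0, "y": 0, "z": 0.035, "roll": 0, "fingers": 0},
    {"x": 0, "y": 0, "z": -0.035, "roll": 0, "fingers": 0},
    {"x": 0, "y": 0, "z": 0.035, "roll": 0, "fingers": 0},
    {"x": 0, "y": 0, "z": 0, "roll": 0, "fingers": 0},
  ],
)

```text
clock: 16.53
eef_pos: [0.4832, 0.0452, 0.3525]
tool_rot: [0.163, 0.675, -0.053, 0.717]
ft_force: [1.7, 0.1, -1.0]
grip_width: 0.0
```

```bash
python3 j.py
```

```text
16.533 [0.0025 0.1199 0.1565 1.524  0.1454 0.3165] tilt [0.0821 0.1451] [0.4832 0.0452 0.3525] [ -0.3 -42.1  29.6   1.2   0.5  -0.1]
```

Call:
arm_command(
  motion=[
    {"x": 0, "y": -0.035, "z": 0, "roll": 0, "fingers": 0},
    {"x": 0, "y": 0.035, "z": 0, "roll": 0, "fingers": 0},
    {"x": 0, "y": -0.035, "z": 0, "roll": 0, "fingers": 0},
    {"x": 0, "y": 0.035, "z": 0, "roll": 0, "fingers": 0},
    {"x": 0, "y": 0, "z": 0, "roll": 0, "fingers": 0},
  ],
)

```text
clock: 16.95
eef_pos: [0.4817, 0.0377, 0.3397]
tool_rot: [0.17, 0.685, -0.063, 0.706]
ft_force: [0.8, -0.8, 0.2]
grip_width: 0.0002
```

```bash
python3 j.py
```

```text
16.95 [-0.0121  0.1394  0.1489  1.5272  0.1438  0.3239] tilt [0.0543 0.1427] [0.4817 0.0377 0.3397] [  0.8 -32.3  25.3  -0.2   0.6   0.4]
```

Call:
arm_command(
  motion=[
    {"x": -0.035, "y": 0, "z": 0, "roll": 0, "fingers": 0},
    {"x": 0.035, "y": 0, "z": 0, "roll": 0, "fingers": 0},
    {"x": -0.035, "y": 0, "z": 0, "roll": 0, "fingers": 0},
    {"x": 0.035, "y": 0, "z": 0, "roll": 0, "fingers": 0},
    {"x": 0, "y": 0, "z": 0, "roll": 0, "fingers": 0},
  ],
)

```text
clock: 17.37
eef_pos: [0.4423, 0.0362, 0.3195]
tool_rot: [0.165, 0.733, -0.074, 0.656]
ft_force: [1.0, 0.2, 0.8]
grip_width: -0.0001
```

```bash
python3 j.py
```

```text
17.367 [-0.0168  0.1753  0.1375  1.6222  0.1442  0.3171] tilt [-0.0857  0.1452] [0.4423 0.0362 0.3195] [  0.1 -34.9  24.1   1.2   0.5   0. ]
```

Call:
arm_command(
  motion=[
    {"x": -0.03, "y": 0, "z": 0, "roll": 0, "fingers": 0},
    {"x": 0, "y": 0, "z": 0, "roll": 0, "fingers": 0},
  ],
)

```text
clock: 17.53
eef_pos: [0.4366, 0.0327, 0.3412]
tool_rot: [0.163, 0.742, -0.075, 0.646]
ft_force: [1.1, -0.2, 1.9]
grip_width: 0.0002
```

```bash
python3 j.py
```

```text
17.533 [-0.0245  0.1858  0.203   1.7044  0.1434  0.3069] tilt [-0.1114  0.1457] [0.4366 0.0327 0.3412] [ -0.2 -29.6  21.4   1.7   0.3  -0. ]
```

Call:
arm_command(
  motion=[
    {"x": 0, "y": 0, "z": 0.03, "roll": 0, "fingers": 0},
    {"x": 0, "y": 0, "z": -0.03, "roll": 0, "fingers": 0},
    {"x": 0, "y": 0, "z": 0, "roll": 0, "fingers": 0},
  ],
)

```text
clock: 17.78
eef_pos: [0.4378, 0.0334, 0.327]
tool_rot: [0.162, 0.753, -0.076, 0.634]
ft_force: [-0.9, -0.9, 0.7]
grip_width: -0.0001
```

```bash
python3 j.py
```

```text
17.783 [-0.0229  0.2157  0.1995  1.7049  0.1437  0.306 ] tilt [-0.1448  0.1465] [0.4378 0.0334 0.327 ] [  0.2 -30.2  22.3   0.4   0.5   0.1]
```

Call:
arm_command(
  motion=[
    {"x": 0, "y": 0, "z": 0, "roll": 0, "fingers": 0},
    {"x": 0, "y": 0, "z": 0, "roll": 0, "fingers": 0},
    {"x": 0, "y": 0, "z": 0, "roll": 0, "fingers": 0},
    {"x": 0, "y": 0, "z": 0, "roll": 0, "fingers": 0},
    {"x": 0, "y": 0, "z": 0, "roll": 0, "fingers": 0},
    {"x": 0, "y": 0, "z": 0, "roll": 0, "fingers": 0},
  ],
)

```text
clock: 18.28
eef_pos: [0.4398, 0.0343, 0.3273]
tool_rot: [0.161, 0.752, -0.075, 0.635]
ft_force: [1.0, -0.2, -0.5]
grip_width: 0.0003
```

```bash
python3 j.py
```

```text
18.283 [-0.0207  0.2175  0.2031  1.7035  0.1437  0.3053] tilt [-0.1421  0.1462] [0.4398 0.0343 0.3273] [  0.  -35.2  24.7   1.1   0.5   0. ]
```

Call:
arm_command(
  motion=[
    {"x": 0, "y": 0.02, "z": 0.02, "roll": 0, "fingers": 0},
    {"x": 0, "y": 0, "z": 0.02, "roll": 0, "fingers": 0},
    {"x": 0, "y": 0, "z": 0, "roll": 0, "fingers": 0},
  ],
)

```text
clock: 18.53
eef_pos: [0.4843, 0.0404, 0.3257]
tool_rot: [0.161, 0.749, -0.075, 0.638]
ft_force: [-0.4, 0.4, 0.6]
grip_width: -0.0
```

```bash
python3 j.py
```

```text
18.533 [-0.0074  0.3039  0.3148  1.7187  0.1455  0.319 ] tilt [-0.1341  0.146 ] [0.4843 0.0404 0.3257] [ -0.1 -40.9  25.6   1.2   0.4  -0.1]
```

```bash
python3 shot.py 22; python3 hang.py 22; python3 hang.py 21; python3 st.py .488 .030 .306; python3 harc.py 37 -53 15 .305 -1 .019
```

```text
18.5833 [0.4833 0.041  0.3264] [ 0.17 -0.28  0.43] 0.00035110537758459883 [-0.01  0.3   0.31  1.72  0.15  0.32]
[([402, 152, 9, 8, 54], [406.0, 155.6]), ([254, 158, 17, 11, 90], [262.5, 162.9]), ([205, 248, 20, 17, 185], [214.1, 255.5])]
mid [0.4993 0.0119] r 0.0341 ang 48.9
top [0.4992 0.0124] r 0.0345 ang 49.5
t 18.58 eef [0.4833 0.041  0.3264] yaw_y deg 70.2 down [-0.134  0.147 -0.98 ] F [ 0.2 -0.3  0.4] w 0.0004 j [-0.0068  0.3019  0.3137  1.7199  0.1465  0.3194]
delta tool [ 0.0178 -0.0107  0.0115]
t 18.58 eef [0.4833 0.041  0.3264] tilt [-0.134  0.147] F [ 0.2 -0.3  0.4]
22.0 [14.9, -18.3, 29.0]
7.0 [-2.1, -4.7, 9.0]
-8.0 [-2.0, -7.0, 7.5]
-23.0 [-1.8, -8.7, 5.4]
-38.0 [-1.5, -9.9, 3.0]
-53.0 [-1.1, -10.3, 0.3]
```

View pics/wrist22.png

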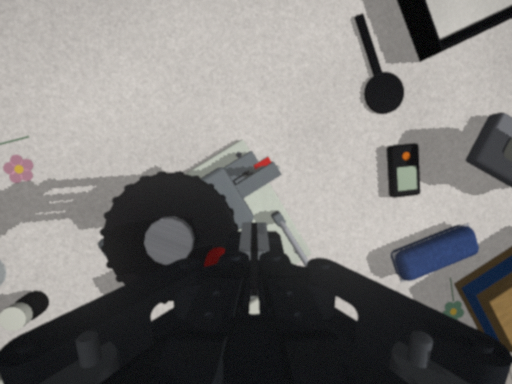

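```bash
python3 st.py .479 .032 .306; python3 - <<'E'
from h import *
from workcell import get_obs
o=get_obs();T=tool(o);cx,cy=.4768,-.0138
prev=np.array([.479,.032,.306])
for h in range(40,-60,-15):
    a=np.radians(h);g=.019;q=np.array([cx+.035*np.cos(a)-g*np.sin(a),cy+.035*np.sin(a)+g*np.cos(a),.306]);print(h,q.round(3),(T.T@(q-prev)*1000).round(1));prev=q
E
```

```text
t 18.58 eef [0.4833 0.041  0.3264] yaw_y deg 70.2 down [-0.134  0.147 -0.98 ] F [ 0.2 -0.3  0.4] w 0.0004 j [-0.0068  0.3019  0.3137  1.7199  0.1465  0.3194]
delta tool [ 0.0193 -0.0118  0.0025]
40 [0.491 0.023 0.306] [-3.  -4.  14.3]
25 [0.5   0.018 0.306] [-2.  -1.7 10.1]
10 [0.508 0.011 0.306] [-2.1 -4.3  9.3]
-5 [0.513 0.002 0.306] [-2.  -6.5  7.8]
-20 [ 0.516 -0.008  0.306] [-1.9 -8.4  5.8]
-35 [ 0.516 -0.018  0.306] [-1.6 -9.7  3.5]
-50 [ 0.514 -0.028  0.306] [ -1.1 -10.3   0.9]
```

Call:
arm_command(
  motion=[
    {"x": 0.01, "y": -0.006, "z": 0, "roll": 0, "fingers": 0},
    {"x": 0.009, "y": -0.006, "z": 0.002, "roll": 0, "fingers": 0},
    {"x": -0.002, "y": -0.003, "z": 0.008, "roll": 0, "fingers": 0},
    {"x": -0.002, "y": -0.002, "z": 0.009, "roll": 0, "fingers": 0},
    {"x": -0.002, "y": -0.002, "z": 0.01, "roll": 0, "fingers": 0},
  ],
)

```text
clock: 19.0
eef_pos: [0.4975, 0.0172, 0.3093]
tool_rot: [0.162, 0.751, -0.072, 0.636]
ft_force: [-4.4, 3.6, -2.1]
grip_width: 0.0001
```

```bash
python3 shot.py 23; python3 hang.py 23; python3 st.py
```

```text
19.05 [0.4996 0.016  0.3088] [0.89 0.39 0.94] 0.00032750418231585154 [-0.05  0.34  0.32  1.7   0.14  0.27]
[([269, 141, 16, 10, 56], [276.8, 145.7]), ([417, 141, 9, 9, 56], [420.8, 144.8]), ([208, 251, 15, 14, 106], [214.3, 257.3])]
t 19.05 eef [0.4996 0.016  0.3088] yaw_y deg 70.3 down [-0.136  0.15  -0.979] F [0.9 0.4 0.9] w 0.0003 j [-0.0547  0.3406  0.322   1.6977  0.143   0.2702]
```

View pics/wrist23.png

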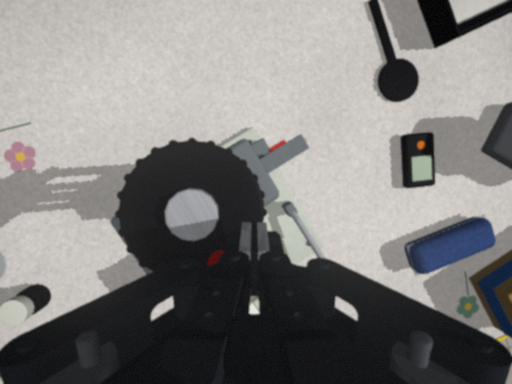

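```bash
python3 harc.py 24 -66 15 .305 -1 .019
```

```text
t 19.05 eef [0.4996 0.016  0.3088] tilt [-0.136  0.15 ] F [0.9 0.4 0.9]
9.0 [1.7, -2.6, 10.6]
-6.0 [-2.1, -6.7, 7.7]
-21.0 [-1.9, -8.5, 5.7]
-36.0 [-1.6, -9.7, 3.3]
-51.0 [-1.1, -10.3, 0.7]
-66.0 [-0.6, -10.2, -2.0]
```

Call:
arm_command(
  motion=[
    {"x": 0.002, "y": -0.0026, "z": 0.0106, "roll": 0, "fingers": 0},
    {"x": -0.002, "y": -0.0067, "z": 0.0077, "roll": 0, "fingers": 0},
    {"x": -0.002, "y": -0.0085, "z": 0.0055, "roll": 0, "fingers": 0},
    {"x": -0.0015, "y": -0.0097, "z": 0.0025, "roll": 0, "fingers": 0},
    {"x": -0.001, "y": -0.0103, "z": 0, "roll": 0, "fingers": 0},
  ],
)

```text
clock: 19.47
eef_pos: [0.5185, -0.0299, 0.3066]
tool_rot: [0.163, 0.747, -0.07, 0.641]
ft_force: [2.6, 2.3, 0.1]
grip_width: -0.0003
```

```bash
python3 shot.py 24; python3 hang.py 24; python3 harc.py -51 -126 15 .305 -1 .019
```

```text
19.5167 [ 0.5175 -0.0319  0.3067] [ 2.49 -0.24 -0.78] 4.594800086757125e-05 [-0.14  0.38  0.38  1.71  0.13  0.18]
[([438, 118, 9, 9, 59], [442.2, 122.2]), ([214, 195, 37, 45, 1248], [231.8, 217.4])]
mid [ 0.5027 -0.0379] r 0.0354 ang 317.0
top [ 0.5011 -0.0377] r 0.0341 ang 315.5
t 19.52 eef [ 0.5175 -0.0319  0.3067] tilt [-0.126  0.152] F [ 2.5 -0.2 -0.8]
-66.0 [1.9, -8.9, -6.3]
-81.0 [-0.2, -9.3, -4.6]
-96.0 [0.3, -7.9, -6.8]
-111.0 [0.9, -5.9, -8.5]
-126.0 [1.3, -3.5, -9.7]
```

View pics/wrist24.png

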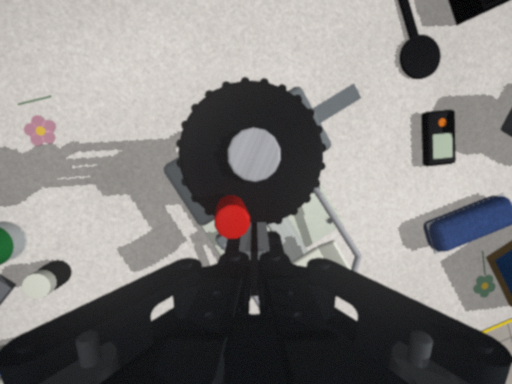

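Call:
arm_command(
  motion=[
    {"x": 0.002, "y": -0.006, "z": -0.0065, "roll": 0, "fingers": 0},
    {"x": 0, "y": -0.009, "z": -0.005, "roll": 0, "fingers": 0},
    {"x": 0.0005, "y": -0.0079, "z": -0.0068, "roll": 0, "fingers": 0},
    {"x": 0.001, "y": -0.0059, "z": -0.0085, "roll": 0, "fingers": 0},
    {"x": 0.0013, "y": -0.0035, "z": -0.0097, "roll": 0, "fingers": 0},
  ],
)

```text
clock: 19.93
eef_pos: [0.4743, -0.0576, 0.306]
tool_rot: [0.163, 0.742, -0.075, 0.646]
ft_force: [4.5, -1.4, 0.1]
grip_width: -0.0002
```

```bash
python3 shot.py 25; python3 hang.py 25; python3 harc.py -126 -201 15 .305 -1 .019
```

```text
19.9833 [ 0.4721 -0.0576  0.3065] [ 0.36 -2.36 -0.5 ] -0.0001326479606823455 [-0.2   0.29  0.24  1.67  0.12  0.13]
[([461, 134, 9, 8, 47], [465.0, 137.4]), ([251, 190, 42, 44, 1327], [271.6, 211.9])]
mid [ 0.463  -0.0448] r 0.034 ang 246.0
top [ 0.4613 -0.0456] r 0.0353 ang 244.1
t 19.98 eef [ 0.4721 -0.0576  0.3065] tilt [-0.114  0.145] F [ 0.4 -2.4 -0.5]
-141.0 [3.7, 2.8, -11.9]
-156.0 [1.8, 1.8, -10.1]
-171.0 [1.9, 4.4, -9.2]
-186.0 [1.9, 6.7, -7.7]
-201.0 [1.8, 8.5, -5.7]
```

View pics/wrist25.png

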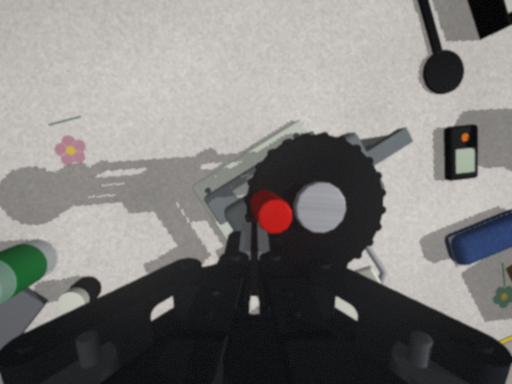

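Call:
arm_command(
  motion=[
    {"x": 0.003, "y": 0.0028, "z": -0.0115, "roll": 0, "fingers": 0},
    {"x": 0.0018, "y": 0.0018, "z": -0.0101, "roll": 0, "fingers": 0},
    {"x": 0.0019, "y": 0.0044, "z": -0.0092, "roll": 0, "fingers": 0},
    {"x": 0.0015, "y": 0.005, "z": -0.0055, "roll": 0, "fingers": 0},
  ],
)

```text
clock: 20.32
eef_pos: [0.4401, -0.0391, 0.3065]
tool_rot: [0.161, 0.74, -0.082, 0.648]
ft_force: [1.0, -3.5, -0.4]
grip_width: -0.0002
```

```bash
python3 shot.py 26; python3 hang.py 26; python3 st.py; python3 pv.py
```

```text
20.3667 [ 0.4395 -0.0379  0.3067] [-1.19 -2.36 -1.51] -5.1682997765797105e-05 [-0.16  0.21  0.14  1.64  0.11  0.17]
[([460, 153, 9, 9, 53], [464.3, 157.0]), ([330, 165, 20, 12, 135], [340.5, 170.7]), ([273, 208, 44, 46, 1347], [295.3, 230.5])]
mid [ 0.4431 -0.0175] r 0.0339 ang 186.2
top [ 0.4411 -0.0187] r 0.036 ang 187.9
t 20.37 eef [ 0.4395 -0.0379  0.3067] yaw_y deg 69.8 down [-0.11   0.133 -0.985] F [-1.2 -2.4 -1.5] w -0.0001 j [-0.1639  0.2075  0.1429  1.638   0.1135  0.1745]
opt axis [ 0.137  0.042 -0.99 ]
(0.58, 0.19, 0.18) cam [0.536 0.192 0.331] px [ 47. 104.] depth 0.178 delta [0.14  0.25  0.075]
(0.6, 0.19, 0.18) cam [0.556 0.192 0.331] px [33. 74.] depth 0.175 delta [0.137 0.257 0.094]
(0.56, 0.19, 0.16) cam [0.516 0.192 0.311] px [ 40. 130.] depth 0.161 delta [0.161 0.242 0.059]
(0.58, 0.17, 0.18) cam [0.536 0.172 0.331] px [77. 94.] depth 0.178 delta [0.137 0.232 0.082]
(0.6, 0.17, 0.16) cam [0.556 0.172 0.311] px [42. 51.] depth 0.156 delta [0.154 0.237 0.103]
```

View pics/wrist26.png

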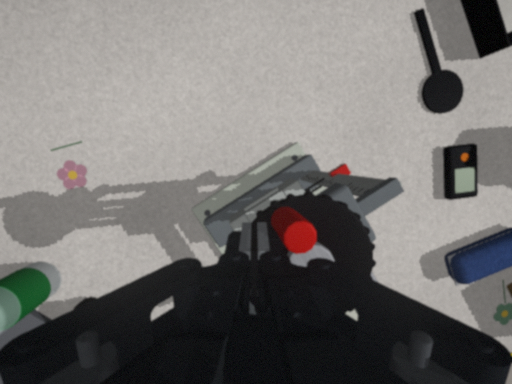

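Call:
arm_command(
  motion=[
    {"x": -0.03, "y": 0, "z": -0.005, "roll": 0, "fingers": 0},
    {"x": -0.03, "y": 0, "z": -0.005, "roll": 0, "fingers": 0},
    {"x": 0.002, "y": 0.03, "z": 0.007, "roll": 0, "fingers": 0},
    {"x": 0.002, "y": 0.036, "z": 0.007, "roll": 0, "fingers": 0},
    {"x": 0.002, "y": 0.036, "z": 0.007, "roll": 0, "fingers": 0},
    {"x": 0.002, "y": 0.036, "z": 0.007, "roll": 0, "fingers": 0},
    {"x": 0.002, "y": 0.036, "z": 0.007, "roll": 0, "fingers": 0},
    {"x": 0.002, "y": 0.036, "z": 0.007, "roll": 0, "fingers": 0},
    {"x": 0.02, "y": 0.025, "z": 0.007, "roll": 0, "fingers": 0},
    {"x": 0.035, "y": -0.003, "z": 0.005, "roll": 0, "fingers": 0},
    {"x": 0.035, "y": -0.003, "z": 0.005, "roll": 0, "fingers": 0},
    {"x": 0.035, "y": -0.003, "z": 0.005, "roll": 0, "fingers": 0},
    {"x": 0.02, "y": -0.003, "z": 0.005, "roll": 0, "fingers": 0},
    {"x": 0, "y": 0, "z": 0, "roll": 0, "fingers": 0},
  ],
)

```text
clock: 21.53
eef_pos: [0.5503, 0.1806, 0.2144]
tool_rot: [0.161, 0.75, -0.079, 0.636]
ft_force: [-1.2, -0.1, 0.5]
grip_width: -0.0001
```

```bash
python3 st.py; python3 pv.py; python3 shot.py 27
```

```text
t 21.53 eef [0.5503 0.1806 0.2144] yaw_y deg 69.9 down [-0.139  0.14  -0.98 ] F [-1.2 -0.1  0.5] w -0.0001 j [0.2289 0.4907 0.3086 1.4935 0.1688 0.5633]
opt axis [ 0.109  0.051 -0.993]
(0.58, 0.19, 0.18) cam [0.54  0.191 0.332] px [ 50. 106.] depth 0.18 delta [0.031 0.016 0.031]
(0.6, 0.19, 0.18) cam [0.56  0.191 0.332] px [38. 76.] depth 0.178 delta [0.028 0.023 0.049]
(0.56, 0.19, 0.16) cam [0.52  0.191 0.312] px [ 43. 131.] depth 0.163 delta [0.053 0.008 0.016]
(0.58, 0.17, 0.18) cam [0.54  0.171 0.332] px [80. 96.] depth 0.181 delta [ 0.028 -0.003  0.037]
(0.6, 0.17, 0.16) cam [0.56  0.171 0.312] px [47. 54.] depth 0.159 delta [0.045 0.002 0.059]
21.5833 [0.5506 0.1808 0.2162] [-0.71 -0.15 -0.36] 6.576006792740928e-05 [0.23 0.49 0.31 1.5  0.17 0.56]
[([73, 133, 31, 29, 469], [88.2, 146.6]), ([347, 135, 11, 12, 97], [351.9, 140.1])]
```

View pics/wrist27.png

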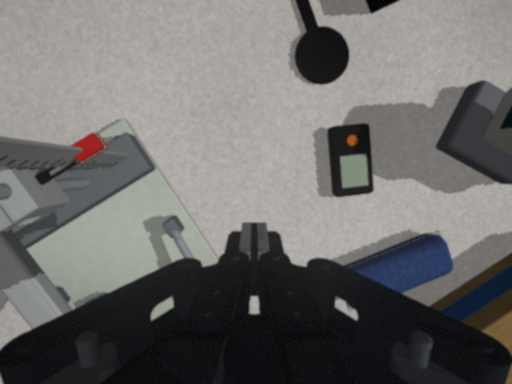

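Call:
arm_command(
  motion=[
    {"x": 0.02, "y": 0, "z": 0.024, "roll": 0, "fingers": 0},
    {"x": 0.018, "y": 0, "z": 0.022, "roll": 0, "fingers": 0},
    {"x": 0, "y": 0, "z": 0, "roll": 0, "fingers": 0},
    {"x": 0, "y": 0, "z": 0, "roll": 0, "fingers": 0},
  ],
)

```text
clock: 21.92
eef_pos: [0.5907, 0.1726, 0.1773]
tool_rot: [0.162, 0.748, -0.077, 0.638]
ft_force: [0.1, -0.1, -0.1]
grip_width: 0.0002
```

```bash
python3 st.py; python3 shot.py 28; python3 - <<'E'
import cv2
a=cv2.imread("pics/wrist28.png")[40:140,0:120]
cv2.imwrite("pics/c28.png",cv2.resize(a,None,fx=6,fy=6,interpolation=2))
E
```

```text
t 21.92 eef [0.5907 0.1726 0.1773] yaw_y deg 70.0 down [-0.132  0.144 -0.981] F [ 0.1 -0.1 -0.1] w 0.0002 j [0.2014 0.5804 0.3609 1.4536 0.1687 0.5341]
21.9667 [0.5907 0.1725 0.1773] [-0.22 -0.67  0.7 ] -0.000230680022616006 [0.2  0.58 0.36 1.45 0.17 0.53]
[([24, 58, 39, 37, 824], [42.4, 76.3]), ([41, 80, 27, 18, 47], [53.0, 89.4]), ([355, 94, 13, 14, 135], [360.7, 100.6])]
```

View pics/c28.png

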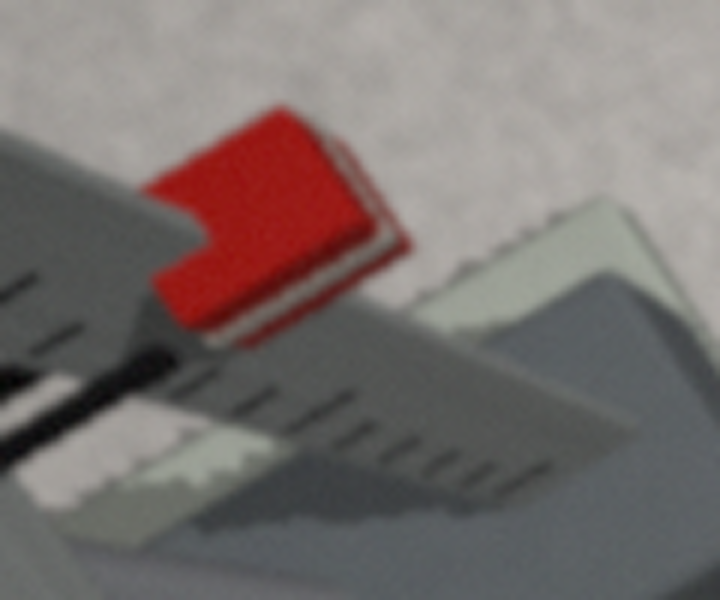

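```bash
python3 - <<'E'
from h import *
from dz import zat
d=load("cam_wrist28.npz"); C=(.4606,.093);Tp=(.4619,.0649)
px=lambda X,Y:((X+.5)/6-.5,(Y+.5)/6-.5+40)
print("corner",zat(d,*px(392,243),C)); print("tip",zat(d,*px(172,357),Tp),zat(d,*px(178,355),Tp))
for z in (.128,.132,.136,.14): print(z,*[((proj(d,[*q,z])-[0,40]+.5)*6-.5).round(0) for q in (C,Tp)])
E
```

```text
corner (np.float64(0.1374), array([ 0.38, -0.72]))
tip (np.float64(0.1328), array([ 0.6 , -1.73])) (np.float64(0.1321), array([ 0.39, -1.12]))
0.128 [443. 265.] [206. 357.]
0.132 [423. 254.] [181. 348.]
0.136 [402. 243.] [154. 339.]
0.14 [380. 231.] [126. 329.]
```

```bash
cat > ba.py <<'E'
from h import *
from scipy.optimize import least_squares
f8=lambda X,Y,o:np.array([(X+.5)/8-.5+o[0],(Y+.5)/8-.5+o[1]])
f6=lambda X,Y,o:np.array([(X+.5)/6-.5+o[0],(Y+.5)/6-.5+o[1]])
V=[("2",f8(437,190,(70,125)),f8(362,90,(70,125)),f8(145,315,(70,125)),0),
   ("3",f8(498,246,(0,40)),f8(395,115,(0,40)),f8(85,378,(0,40)),0),
   ("28",f6(392,243,(0,40)),f6(325,137,(0,40)),f6(174,357,(0,40)),1)]
def run(V,nz):
    cs=[load(f"cam_wrist{v[0]}.npz") for v in V];n=len(V)
    yaw0=.18
    def unpack(p):
        C=p[:3];ya=p[3];tx=p[4:6];zs=p[6:6+nz];off=p[6+nz:].reshape(n,2);return C,ya,tx,zs,off
    def res(p):
        C,ya,tx,zs,off=unpack(p); ex=np.array([np.cos(ya),np.sin(ya),0]);ey=np.array([-np.sin(ya),np.cos(ya),0]);r=[]
        for c,v,o in zip(cs,V,off):
            r+=list((proj(c,C)+o-v[1])/.5)
            if v[2] is not None: r+=list((proj(c,C-.014*ex)+o-v[2])/.5)
            Tp=C+tx[0]*ex+tx[1]*ey; Tp=np.array([Tp[0],Tp[1],C[2]+zs[v[4]]]); r+=list((proj(c,Tp)+o-v[3])/.5)
        r+=list(off.ravel()/2)
        r+=[(ya-.17)/.05,(tx[0]+.005)/.004,(tx[1]+.027)/.004]
        return np.array(r)
    p0=np.r_[.4606,.093,.137,.17,-.004,-.027,np.zeros(nz),np.zeros(2*n)]
    s=least_squares(res,p0); C,ya,tx,zs,off=unpack(s.x); cov=np.linalg.inv(s.jac.T@s.jac)
    print("C",C.round(4),"yaw",ya.round(3),"tip rel",tx.round(4),"dz mm",(zs*1000).round(2),"+-",(np.sqrt(np.diag(cov))[6:6+nz]*1000).round(2),"off",off.round(1).tolist(),"cost",s.cost.round(1))
if __name__=="__main__": run(V,2)
E
python3 ba.py
```

```text
C [0.4561 0.0861 0.1232] yaw 0.178 tip rel [-0.0039 -0.0297] dz mm [16.01 -4.62] +- [1.54 1.68] off [[1.8, 3.6], [-1.6, -0.6], [0.1, -1.9]] cost 8.5
```

Call:
arm_command(
  motion=[
    {"x": -0.03, "y": 0.002, "z": -0.005, "roll": 0, "fingers": 0},
    {"x": -0.038, "y": 0.004, "z": -0.007, "roll": 0, "fingers": 0},
    {"x": -0.038, "y": 0.004, "z": -0.007, "roll": 0, "fingers": 0},
    {"x": -0.038, "y": 0.004, "z": -0.007, "roll": 0, "fingers": 0},
    {"x": -0.035, "y": 0.003, "z": -0.006, "roll": 0, "fingers": 0},
    {"x": -0.002, "y": -0.03, "z": -0.009, "roll": 0, "fingers": 0},
    {"x": -0.002, "y": -0.036, "z": -0.01, "roll": 0, "fingers": 0},
    {"x": -0.002, "y": -0.036, "z": -0.01, "roll": 0, "fingers": 0},
    {"x": -0.002, "y": -0.036, "z": -0.01, "roll": 0, "fingers": 0},
    {"x": -0.002, "y": -0.036, "z": -0.01, "roll": 0, "fingers": 0},
    {"x": -0.001, "y": -0.036, "z": -0.01, "roll": 0, "fingers": 0},
    {"x": 0, "y": -0.03, "z": -0.008, "roll": 0, "fingers": 0},
    {"x": 0, "y": -0.01, "z": 0, "roll": 0, "fingers": 0},
    {"x": 0, "y": 0, "z": 0, "roll": 0, "fingers": 0},
  ],
)

```text
clock: 23.13
eef_pos: [0.4396, -0.0422, 0.3965]
tool_rot: [0.163, 0.73, -0.067, 0.66]
ft_force: [0.3, -0.3, 0.3]
grip_width: -0.0002
```

```bash
python3 st.py .437 -.045 .345; python3 shot.py 29; python3 hang.py 29
```

```text
t 23.13 eef [ 0.4396 -0.0422  0.3965] yaw_y deg 70.8 down [-0.076  0.149 -0.986] F [ 0.3 -0.3  0.3] w -0.0002 j [-0.1867  0.1967  0.3616  1.8387  0.1326  0.1341]
delta tool [ 0.0506 -0.0094  0.0046]
23.1833 [ 0.4401 -0.0415  0.397 ] [0.23 0.35 1.36] 0.00021959725747607264 [-0.19  0.2   0.36  1.84  0.13  0.13]
[([6, 52, 6, 8, 22], [8.9, 55.5]), ([417, 152, 7, 7, 38], [420.1, 154.8]), ([306, 160, 15, 9, 80], [313.9, 164.3]), ([260, 187, 26, 25, 465], [272.3, 199.2])]
mid [ 0.4422 -0.0164] r 0.0347 ang 184.2
top [ 0.4412 -0.0171] r 0.0358 ang 185.2
```

View pics/wrist29.png

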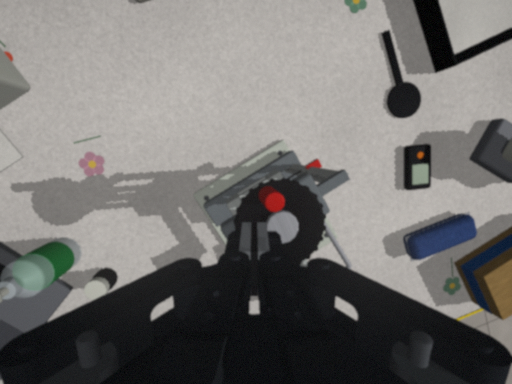

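Call:
arm_command(
  motion=[
    {"x": 0.022, "y": -0.0036, "z": 0.0025, "roll": 0, "fingers": 0},
    {"x": 0.022, "y": -0.0036, "z": 0.0025, "roll": 0, "fingers": 0},
    {"x": 0.022, "y": -0.0036, "z": 0.0025, "roll": 0, "fingers": 0},
    {"x": 0.02, "y": -0.0036, "z": 0.0025, "roll": 0, "fingers": 0},
  ],
)

```text
clock: 23.52
eef_pos: [0.4446, -0.0414, 0.3155]
tool_rot: [0.162, 0.723, -0.064, 0.668]
ft_force: [0.5, -0.4, -0.4]
grip_width: -0.0
```

```bash
python3 shot.py 30; python3 hang.py 30; python3 harc.py 190 90 14.3 .305 -1 .019
```

```text
23.5667 [ 0.443  -0.0411  0.3116] [-2.21  0.78 -2.62] 0.0004576705056002817 [-0.19  0.18  0.12  1.6   0.14  0.13]
[([446, 148, 9, 7, 44], [449.9, 150.7]), ([323, 155, 19, 12, 131], [332.8, 161.3]), ([272, 196, 45, 43, 1276], [294.7, 216.8])]
mid [ 0.4425 -0.0163] r 0.0344 ang 184.1
top [ 0.4408 -0.0172] r 0.0362 ang 185.5
t 23.57 eef [ 0.443  -0.0411  0.3116] tilt [-0.062  0.15 ] F [-2.2  0.8 -2.6]
175.71428571428572 [8.3, 8.7, -5.1]
161.42857142857142 [1.6, 8.0, -5.7]
147.14285714285714 [1.5, 9.1, -3.5]
132.85714285714286 [1.3, 9.8, -1.1]
118.57142857142857 [1.1, 9.8, 1.3]
104.28571428571429 [0.7, 9.2, 3.7]
90.0 [0.4, 8.0, 5.8]
```

Call:
arm_command(
  motion=[
    {"x": 0.006, "y": 0.0085, "z": -0.0065, "roll": 0, "fingers": 0},
    {"x": 0.0018, "y": 0.008, "z": -0.0055, "roll": 0, "fingers": 0},
    {"x": 0.0016, "y": 0.0091, "z": -0.0035, "roll": 0, "fingers": 0},
    {"x": 0.0014, "y": 0.0098, "z": -0.001, "roll": 0, "fingers": 0},
    {"x": 0.001, "y": 0.0095, "z": 0.0015, "roll": 0, "fingers": 0},
  ],
)

```text
clock: 23.98
eef_pos: [0.4421, 0.0081, 0.3072]
tool_rot: [0.156, 0.728, -0.068, 0.664]
ft_force: [-3.9, -2.0, -3.7]
grip_width: 0.0001
```

```bash
python3 shot.py 31; python3 hang.py 31; python3 harc.py 118 88 15 .305 -1 .019
```

```text
24.0333 [0.4431 0.01   0.3073] [-1.86  0.7  -2.03] -1.8079078446054558e-05 [-0.07  0.17  0.1   1.58  0.13  0.24]
[([430, 160, 8, 8, 54], [433.5, 163.4]), ([291, 173, 19, 12, 138], [300.9, 179.0]), ([283, 242, 19, 24, 181], [291.5, 253.9])]
t 24.03 eef [0.4431 0.01   0.3073] tilt [-0.068  0.139] F [-1.9  0.7 -2. ]
103.0 [2.6, 7.7, 5.3]
88.0 [0.2, 8.2, 6.4]
```

View pics/wrist31.png

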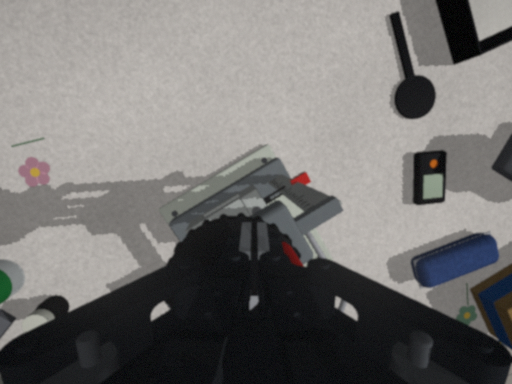

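Call:
arm_command(
  motion=[
    {"x": 0.0025, "y": 0.0075, "z": 0.005, "roll": 0, "fingers": 0},
    {"x": 0.0005, "y": 0.005, "z": 0.004, "roll": 0, "fingers": 0},
    {"x": 0, "y": 0, "z": 0, "roll": 0, "fingers": 0},
  ],
)

```text
clock: 24.28
eef_pos: [0.4545, 0.0232, 0.3069]
tool_rot: [0.155, 0.729, -0.064, 0.663]
ft_force: [-1.6, -0.9, -1.8]
grip_width: -0.0002
```

```bash
python3 shot.py 32; python3 hang.py 32; python3 st.py .59 .1725 .1773
```

```text
24.3333 [0.4545 0.023  0.307 ] [-1.34  0.11 -0.38] -0.00011535802142502665 [-0.04  0.19  0.13  1.58  0.14  0.27]
[([419, 157, 9, 9, 54], [422.9, 161.2]), ([275, 168, 20, 12, 143], [285.5, 174.1]), ([255, 296, 5, 11, 40], [257.0, 300.9])]
t 24.33 eef [0.4545 0.023  0.307 ] yaw_y deg 71.7 down [-0.071  0.141 -0.988] F [-1.3  0.1 -0.4] w -0.0001 j [-0.0414  0.19    0.1254  1.5835  0.1383  0.2661]
delta tool [0.1396 0.1687 0.0979]
```

Call:
arm_command(
  motion=[
    {"x": -0.02, "y": 0, "z": -0.006, "roll": 0, "fingers": 0},
    {"x": -0.035, "y": 0.002, "z": -0.003, "roll": 0, "fingers": 0},
    {"x": -0.008, "y": 0.02, "z": 0.008, "roll": 0, "fingers": 0},
    {"x": 0.002, "y": 0.034, "z": 0.016, "roll": 0, "fingers": 0},
    {"x": 0.002, "y": 0.034, "z": 0.016, "roll": 0, "fingers": 0},
    {"x": 0.002, "y": 0.034, "z": 0.016, "roll": 0, "fingers": 0},
    {"x": 0.002, "y": 0.034, "z": 0.016, "roll": 0, "fingers": 0},
    {"x": 0.02, "y": 0.02, "z": 0.013, "roll": 0, "fingers": 0},
    {"x": 0.036, "y": -0.004, "z": 0.004, "roll": 0, "fingers": 0},
    {"x": 0.036, "y": -0.004, "z": 0.004, "roll": 0, "fingers": 0},
    {"x": 0.036, "y": -0.004, "z": 0.004, "roll": 0, "fingers": 0},
    {"x": 0.034, "y": -0.004, "z": 0.004, "roll": 0, "fingers": 0},
    {"x": 0.02, "y": 0, "z": 0, "roll": 0, "fingers": 0},
    {"x": 0, "y": 0, "z": 0, "roll": 0, "fingers": 0},
  ],
)

```text
clock: 25.5
eef_pos: [0.6078, 0.1815, 0.1989]
tool_rot: [0.164, 0.715, -0.054, 0.678]
ft_force: [-0.7, 0.4, -0.9]
grip_width: -0.0003
```

```bash
python3 st.py .59 .1725 .1773;python3 shot.py 33
```

```text
t 25.5 eef [0.6078 0.1815 0.1989] yaw_y deg 71.9 down [-0.028  0.161 -0.987] F [-0.7  0.4 -0.9] w -0.0003 j [0.2122 0.5185 0.3198 1.3655 0.1637 0.5226]
delta tool [ 0.0204 -0.0171 -0.0126]
25.55 [0.6084 0.1813 0.2009] [-0.47 -0.49 -1.03] 0.0003136507841358555 [0.21 0.52 0.32 1.37 0.16 0.52]
[([0, 24, 40, 38, 891], [18.6, 42.4]), ([17, 48, 28, 16, 48], [29.6, 56.6]), ([333, 74, 12, 13, 127], [338.6, 80.0])]
```

View pics/wrist33.png

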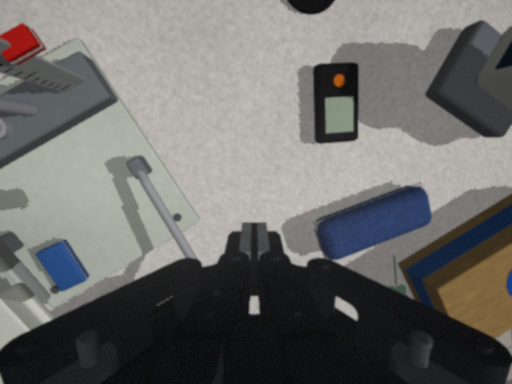

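Call:
arm_command(
  motion=[
    {"x": 0.012, "y": -0.022, "z": -0.02, "roll": 0, "fingers": 0},
    {"x": 0, "y": 0, "z": 0, "roll": 0, "fingers": 0},
    {"x": 0, "y": 0, "z": 0, "roll": 0, "fingers": 0},
  ],
)

```text
clock: 25.8
eef_pos: [0.5765, 0.1671, 0.1849]
tool_rot: [0.163, 0.718, -0.055, 0.675]
ft_force: [1.2, -0.4, 1.4]
grip_width: -0.0004
```

```bash
python3 st.py;python3 shot.py 34; python3 - <<'E'
import cv2
a=cv2.imread("pics/wrist34.png")[20:140,0:130]
cv2.imwrite("pics/c34.png",cv2.resize(a,None,fx=6,fy=6,interpolation=2)[:600])
E
```

```text
t 25.8 eef [0.5765 0.1671 0.1849] yaw_y deg 71.8 down [-0.037  0.16  -0.986] F [ 1.2 -0.4  1.4] w -0.0004 j [0.1991 0.4632 0.1941 1.3059 0.1647 0.5096]
25.85 [0.5755 0.1667 0.1843] [-1.89 -0.64 -1.47] -0.0001392650671436549 [0.2  0.46 0.19 1.31 0.16 0.51]
[([33, 64, 42, 38, 867], [53.4, 82.4]), ([356, 96, 12, 13, 128], [361.7, 101.9])]
```

View pics/c34.png

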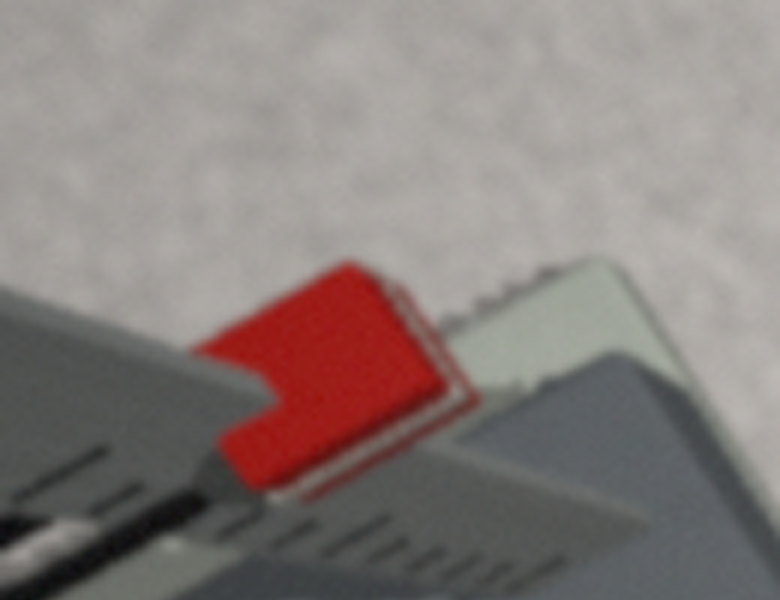

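```bash
python3 - <<'E'
from h import *
from dz import zat
C=(.4606,.093);Tp=(.4619,.0649)
ex=np.array([np.cos(.178),np.sin(.178)]);ey=np.array([-ex[1],ex[0]])
C0=np.array(C)
for n,oy,cor,inn,tip in (("28",40,(392,243),(215,340),(174,357)),("34",20,(460,394),(280,492),(205,498))):
    d=load(f"cam_wrist{n}.npz")
    px=lambda X,Y:np.array([(X+.5)/6-.5,(Y+.5)/6-.5+oy])
    print(n,"corner",zat(d,*px(*cor),C),"inner",zat(d,*px(*inn),C0-.022*ey),"tip",zat(d,*px(*tip),Tp))
    # offset-corrected: shift so corner at z=.1374 projects exactly
    off=px(*cor)-proj(d,[*C,.1374]); print(" off",off.round(2),"inner",zat(d,*(px(*inn)-off),C0-.022*ey),"tip corr",zat(d,*(px(*tip)-off),Tp))
    for z in (.1334,.1354,.1374,.1394): print("   tip@",z,((proj(d,[*Tp,z])+off-[0,oy]+.5)*6-.5).round(0))
E
```

```text
28 corner (np.float64(0.1374), array([ 0.38, -0.72])) inner (np.float64(0.1372), array([-0.  ,  0.01])) tip (np.float64(0.1325), array([ 0.56, -1.63]))
 off [-0.35  0.73] inner (np.float64(0.1371), array([-0.28,  0.77])) tip corr (np.float64(0.1324), array([ 0.3 , -0.86]))
   tip@ 0.1334 [169. 350.]
   tip@ 0.1354 [156. 345.]
   tip@ 0.1374 [142. 340.]
   tip@ 0.1394 [128. 335.]
34 corner (np.float64(0.1381), array([-0.06,  0.16])) inner (np.float64(0.1368), array([-0.18,  0.78])) tip (np.float64(0.1366), array([ 0.26, -1.17]))
 off [-0.5  -0.39] inner (np.float64(0.1362), array([-0.12,  0.52])) tip corr (np.float64(0.1361), array([ 0.32, -1.44]))
   tip@ 0.1334 [223. 493.]
   tip@ 0.1354 [211. 490.]
   tip@ 0.1374 [199. 488.]
   tip@ 0.1394 [186. 485.]
```

```bash
cat > ba2.py <<'E'
from h import *
from scipy.optimize import least_squares
def f(s): return lambda X,Y,o:np.array([(X+.5)/s-.5+o[0],(Y+.5)/s-.5+o[1]])
f8=f(8);f6=f(6)
# name, corner, far(+y face, -x end), inner (+x face end), tip, zindex
V=[("2",f8(437,190,(70,125)),f8(362,90,(70,125)),None,f8(145,315,(70,125)),0),
   ("3",f8(498,246,(0,40)),f8(395,115,(0,40)),f8(325,395,(0,40)),f8(85,378,(0,40)),0),
   ("28",f6(392,243,(0,40)),f6(325,137,(0,40)),f6(215,340,(0,40)),f6(174,357,(0,40)),1),
   ("34",f6(460,394,(0,20)),f6(392,291,(0,20)),f6(280,492,(0,20)),f6(205,498,(0,20)),2)]
def run(V,nz,so=1.0,quiet=False):
    cs=[load(f"cam_wrist{v[0]}.npz") for v in V];n=len(V)
    def unpack(p): return p[:3],p[3],p[4:6],p[6:6+nz],p[6+nz:].reshape(n,2)
    def res(p):
        C,ya,tx,zs,off=unpack(p); ex=np.array([np.cos(ya),np.sin(ya),0]);ey=np.array([-np.sin(ya),np.cos(ya),0]);r=[]
        for c,v,o in zip(cs,V,off):
            for P3,m in((C,v[1]),(C-.014*ex,v[2]),(C-.022*ey,v[3]),(C+tx[0]*ex+tx[1]*ey+[0,0,zs[v[5]]],v[4])):
                if m is not None: r+=list((proj(c,P3)+o-m)/.4)
        r+=list(off.ravel()/so); r+=[(ya-.17)/.05]
        return np.array(r)
    p0=np.r_[.4606,.093,.137,.17,-.004,-.027,np.zeros(nz),np.zeros(2*n)]
    s=least_squares(res,p0); C,ya,tx,zs,off=unpack(s.x); cov=np.linalg.inv(s.jac.T@s.jac)
    print("so",so,"C",C.round(4),"yaw",ya.round(3),"tip rel",tx.round(4),"dz mm",(zs*1000).round(2),"+-",(np.sqrt(np.diag(cov))[6:6+nz]*1000).round(2),"off",off.round(1).tolist(),"cost",s.cost.round(1))
    return s
if __name__=="__main__":
    for so in (.3,1,2): run(V,3,so)
E
python3 ba2.py
```

```text
so 0.3 C [0.4596 0.0906 0.1323] yaw 0.156 tip rel [-0.003  -0.0283] dz mm [16.25 -3.8   0.27] +- [1.12 1.24 1.48] off [[0.1, 0.7], [-0.3, -0.3], [-0.4, -0.3], [0.5, 0.1]] cost 62.4
so 1 C [0.4576 0.088  0.1266] yaw 0.158 tip rel [-0.0033 -0.0292] dz mm [16.1  -4.68 -0.26] +- [1.19 1.34 1.6 ] off [[0.9, 2.5], [-1.5, -0.5], [-0.8, -1.5], [1.3, 0.2]] cost 43.2
so 2 C [0.4568 0.087  0.1243] yaw 0.159 tip rel [-0.0034 -0.0296] dz mm [16.   -5.05 -0.55] +- [1.22 1.37 1.64] off [[1.1, 3.2], [-2.0, -0.5], [-1.1, -1.9], [1.6, 0.2]] cost 36.5
```

Call:
arm_command(
  motion=[
    {"x": -0.01, "y": 0.005, "z": 0.01, "roll": -0.12, "fingers": 0},
    {"x": -0.01, "y": 0.005, "z": 0.01, "roll": -0.12, "fingers": 0},
    {"x": 0, "y": 0, "z": 0, "roll": -0.12, "fingers": 0},
    {"x": 0, "y": 0, "z": 0, "roll": -0.12, "fingers": 0},
    {"x": 0, "y": 0, "z": 0, "roll": -0.12, "fingers": 0},
    {"x": 0, "y": 0, "z": 0, "roll": -0.12, "fingers": 0},
    {"x": 0, "y": 0, "z": 0, "roll": -0.12, "fingers": 0},
    {"x": 0, "y": 0, "z": 0, "roll": -0.12, "fingers": 0},
    {"x": 0, "y": 0, "z": 0, "roll": -0.12, "fingers": 0},
    {"x": 0, "y": 0, "z": 0, "roll": -0.12, "fingers": 0},
    {"x": 0, "y": 0, "z": 0, "roll": -0.12, "fingers": 0},
    {"x": 0, "y": 0, "z": 0, "roll": -0.12, "fingers": 0},
    {"x": 0, "y": 0, "z": 0, "roll": -0.12, "fingers": 0},
    {"x": 0, "y": 0, "z": 0, "roll": -0.12, "fingers": 0},
    {"x": 0, "y": 0, "z": 0, "roll": -0.12, "fingers": 0},
  ],
)

```text
clock: 27.1
eef_pos: [0.6366, 0.1744, 0.2585]
tool_rot: [-0.461, 0.444, 0.525, 0.561]
ft_force: [-1.1, -0.5, -0.4]
grip_width: -0.0002
```

```bash
python3 st.py; sed -i 's/for tcp in \[.*\]:/for tcp in [(.58,.17,.18),(.60,.17,.18),(.58,.15,.16),(.6,.15,.16),(.6,.19,.16)]:/' pv.py; python3 pv.py;python3 shot.py 35
```

```text
t 27.1 eef [0.6366 0.1744 0.2585] yaw_y deg 178.7 down [ 0.053  0.18  -0.982] F [-1.1 -0.5 -0.4] w -0.0002 j [ 0.1907  0.4893  0.4215  1.4151  0.1673 -1.3539]
opt axis [ 0.055  0.43  -0.901]
(0.58, 0.17, 0.18) cam [0.572 0.081 0.309] px [464.  80.] depth 0.155 delta [ 0.073  0.06  -0.019]
(0.6, 0.17, 0.18) cam [0.592 0.081 0.309] px [501.  79.] depth 0.153 delta [ 0.074  0.04  -0.019]
(0.58, 0.15, 0.16) cam [0.572 0.061 0.289] px [477. 123.] depth 0.145 delta [ 0.089  0.061 -0.043]
(0.6, 0.15, 0.16) cam [0.592 0.061 0.289] px [516. 122.] depth 0.144 delta [ 0.09   0.041 -0.042]
(0.6, 0.19, 0.16) cam [0.592 0.101 0.289] px [550.  36.] depth 0.127 delta [ 0.098  0.042 -0.003]
27.15 [0.6372 0.1745 0.2594] [0.81 0.78 1.18] -8.502167959657109e-05 [ 0.19  0.49  0.42  1.41  0.17 -1.36]
[([480, 38, 23, 31, 520], [489.9, 54.5]), ([475, 41, 4, 27, 47], [476.6, 52.9]), ([326, 234, 9, 7, 48], [330.3, 237.2])]
```

View pics/wrist35.png

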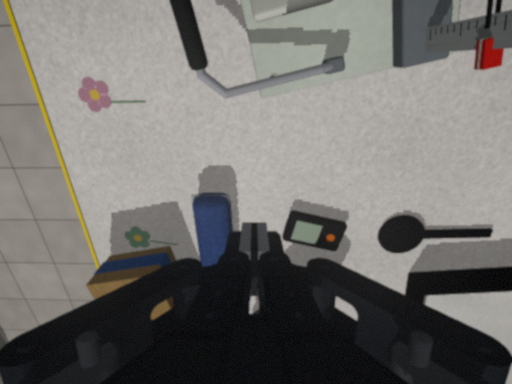

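Call:
arm_command(
  motion=[
    {"x": 0.025, "y": 0.018, "z": -0.013, "roll": 0, "fingers": 0},
    {"x": 0.025, "y": 0.018, "z": -0.013, "roll": 0, "fingers": 0},
    {"x": 0.022, "y": 0.016, "z": -0.012, "roll": 0, "fingers": 0},
    {"x": 0, "y": 0, "z": 0, "roll": 0, "fingers": 0},
    {"x": 0, "y": 0, "z": 0, "roll": 0, "fingers": 0},
  ],
)

```text
clock: 27.57
eef_pos: [0.5988, 0.1529, 0.1905]
tool_rot: [-0.465, 0.436, 0.518, 0.57]
ft_force: [1.5, 0.1, 1.1]
grip_width: -0.0003
```

```bash
python3 st.py;python3 shot.py 36; python3 - <<'E'
import cv2
a=cv2.imread("pics/wrist36.png")[30:140,392:512]
cv2.imwrite("pics/c36.png",cv2.resize(a,None,fx=6,fy=6,interpolation=2)[:600])
E
```

```text
t 27.57 eef [0.5988 0.1529 0.1905] yaw_y deg 178.2 down [ 0.082  0.186 -0.979] F [1.5 0.1 1.1] w -0.0003 j [ 0.1664  0.4032  0.1084  1.1622  0.171  -1.3713]
27.6167 [0.5987 0.1528 0.1903] [-0.85 -0.87 -0.33] 0.00019148789267801935 [ 0.17  0.4   0.11  1.16  0.17 -1.37]
[([488, 71, 24, 40, 758], [499.9, 92.0]), ([482, 73, 6, 35, 92], [484.7, 89.3])]
```

View pics/c36.png

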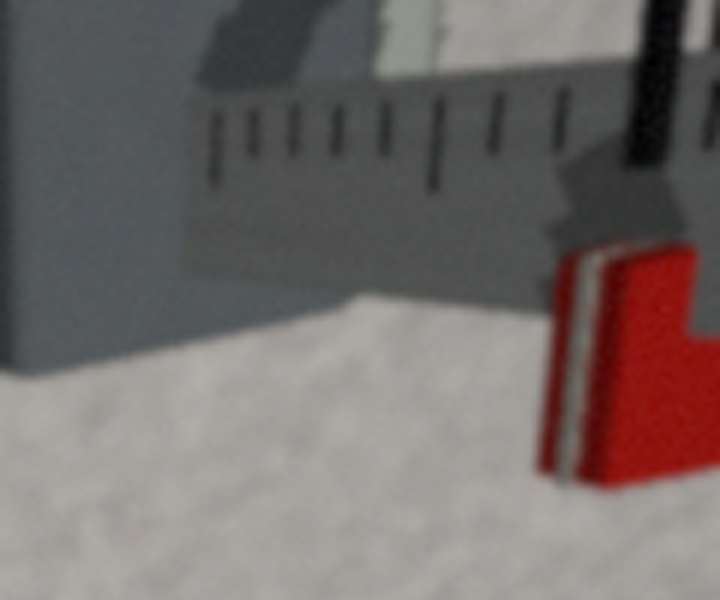

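```bash
cat > ba3.py <<'E'
from ba2 import *
V.append(("36",f6(567,482,(392,30)),None,f6(597,249,(392,30)),f6(647,163,(392,30)),2))
if __name__=="__main__":
    for so in (.3,1,2): run(V,3,so)
E
python3 ba3.py; python3 - <<'E'
from h import *
d=load("cam_wrist36.npz");print(P(d)[1].round(3).tolist(), (-P(d)[1].T@P(d)[2]).round(4))
import cv2
a=cv2.imread("pics/wrist35.png")[0:85,412:512]
cv2.imwrite("pics/c35.png",cv2.resize(a,None,fx=7,fy=7,interpolation=2))
E
```

```text
so 0.3 C [0.4607 0.0926 0.1363] yaw 0.161 tip rel [-0.0038 -0.0287] dz mm [14.35 -5.48 -1.09] +- [0.48 0.56 0.52] off [[-0.1, 0.3], [0.3, -0.0], [-0.2, 0.4], [0.3, 0.3], [1.0, 0.3]] cost 92.7
so 1 C [0.4593 0.0914 0.1326] yaw 0.163 tip rel [-0.0038 -0.029 ] dz mm [14.84 -5.44 -1.16] +- [0.5  0.59 0.55] off [[-0.1, 1.7], [-0.8, 0.4], [-1.1, 0.3], [0.1, 0.9], [2.6, 3.2]] cost 69.4
so 2 C [0.4578 0.0899 0.1285] yaw 0.162 tip rel [-0.0037 -0.0294] dz mm [15.31 -5.39 -0.97] +- [0.53 0.61 0.57] off [[0.0, 3.0], [-2.0, 0.6], [-1.9, -0.2], [0.0, 1.2], [3.9, 6.7]] cost 53.8
[[-0.997, 0.03, -0.077], [-0.007, 0.899, 0.438], [0.083, 0.437, -0.896]] [0.5876 0.0606 0.3188]
```

View pics/c35.png

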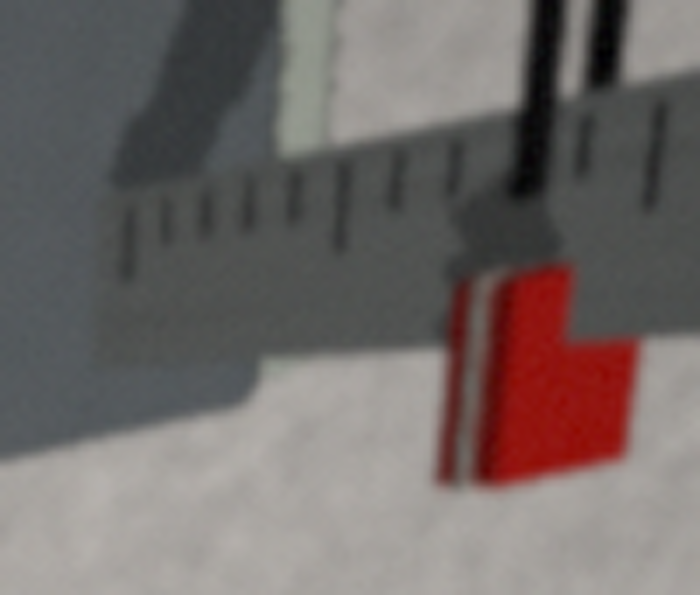

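```bash
cat > pv1.py <<'E'
from ba3 import *
f7=f(7)
V.append(("35",f7(464,484,(412,0)),None,f7(487,271,(412,0)),f7(528,195,(412,0)),2))
def solve(V,C=np.array([.4606,.093,.1372]),ya=.17,tx=-.0035,show=True):
    ex=np.array([np.cos(ya),np.sin(ya),0]);ey=np.array([-np.sin(ya),np.cos(ya),0]);out={}
    for v in V:
        c=load(f"cam_wrist{v[0]}.npz")
        def res(p):
            o=p[:2]; r=[]; Cc=C
            for P3,m in((Cc,v[1]),(Cc-.014*ex,v[2]),(Cc-.022*ey,v[3])):
                if m is not None: r+=list(proj(c,P3)+o-m)
            r+=list(proj(c,Cc+tx*ex+p[2]/1000*ey+[0,0,p[3]/1000])+o-v[4]); return np.array(r)
        s=least_squares(res,[0,0,-27,0]); out[v[0]]=s.x
        if show: print(v[0],"off",s.x[:2].round(2),"tip y",s.x[2].round(2),"dz",s.x[3].round(2),"res",s.fun.round(1).tolist())
    return out
if __name__=="__main__":
    solve(V)
    for tx in (-.0025,-.0045):
        print(tx,{k:x[2:].round(2).tolist() for k,x in solve(V,tx=tx,show=False).items()})
    for ya in (.15,.19): print("yaw",ya,{k:x[2:].round(2).tolist() for k,x in solve(V,ya=ya,show=False).items()})
E
python3 pv1.py
```

```text
2 off [-0.04  0.7 ] tip y -26.49 dz 17.1 res [0.3, 0.6, -0.3, -0.6, 0.0, 0.0]
3 off [1.01 0.77] tip y -27.15 dz 16.06 res [1.1, 1.0, -0.4, -1.7, -0.8, 0.7, 0.0, -0.0]
28 off [0.19 1.23] tip y -28.48 dz -4.74 res [0.7, 0.6, -0.7, -1.6, -0.0, 1.0, -0.0, -0.0]
34 off [0.6  0.92] tip y -28.37 dz -0.4 res [1.3, 1.4, -1.1, -2.7, -0.2, 1.3, 0.0, -0.0]
36 off [ 0.87 -0.18] tip y -28.99 dz -0.82 res [-0.5, -0.2, 0.5, 0.2, -0.0, -0.0]
35 off [ 0.72 -0.51] tip y -28.86 dz -1.03 res [-0.5, -0.0, 0.5, 0.0, -0.0, 0.0]
-0.0025 {'2': [-23.2, 22.47], '3': [-25.93, 17.9], '28': [-27.61, -2.85], '34': [-27.19, 2.23], '36': [-29.19, 0.66], '35': [-28.92, 0.46]}
-0.0045 {'2': [-29.77, 11.72], '3': [-28.37, 14.23], '28': [-29.36, -6.62], '34': [-29.55, -3.03], '36': [-28.8, -2.3], '35': [-28.81, -2.53]}
yaw 0.15 {'2': [-28.28, 14.06], '3': [-27.65, 15.29], '28': [-28.84, -5.54], '34': [-28.85, -1.53], '36': [-29.0, -1.36], '35': [-28.92, -1.57]}
yaw 0.19 {'2': [-24.92, 19.77], '3': [-26.69, 16.8], '28': [-28.15, -3.96], '34': [-27.91, 0.69], '36': [-29.0, -0.28], '35': [-28.82, -0.49]}
```

```bash
python3 - <<'E'
from pv1 import *
out=solve(V,show=False)
C=np.array([.4606,.093,.1372])
for ya in (.15,.17,.19):
    o=solve(V,ya=ya,show=False)["35"][:2]
    ex=np.array([np.cos(ya),np.sin(ya),0]);ey=np.array([-np.sin(ya),np.cos(ya),0])
    c=load("cam_wrist35.npz"); A=C-.007*ex
    for n,fr in ((f7(545,85,(412,0)),f7(605,82,(412,0))),(f7(547,60,(412,0)),f7(608,60,(412,0)))):
        def res(p): return np.r_[proj(c,A+p[0]*ex+p[1]*ey+[0,0,p[3]])+o-n,proj(c,A-p[0]*ex+p[2]*ey+[0,0,p[3]])+o-fr]*1.
        s=least_squares(res,[.003,-.03,-.03,0],x_scale=.001); print(ya,(s.x*1000).round(2),s.cost)
E
```

```text
0.15 [  3.06 -39.35 -38.52  -2.38] 1.3830467162515823e-25
0.15 [  3.13 -41.71 -40.57  -2.6 ] 2.820288176691848e-24
0.17 [  3.04 -39.26 -38.31  -1.55] 1.1485578121746366e-24
0.17 [  3.11 -41.61 -40.35  -1.7 ] 1.7070949988982695e-27
0.19 [  3.02 -39.19 -38.12  -0.72] 1.233369825816758e-23
0.19 [  3.08 -41.53 -40.15  -0.81] 1.2426136979041378e-26
```

```bash
cat > mv.py <<'E'
# print tool-frame vectors for successive world displacements "dx,dy,dz"
import sys
from h import *
from workcell import get_obs
o=get_obs();T=tool(o);p=np.array(o["eef_pos"])
for a in sys.argv[1:]:
    q=np.array([float(v) for v in a.split(",")]); print(a,(T.T@(q-p)*1000).round(1)); p=q
E
python3 mv.py .5987,.1528,.37 .438,.035,.37 .438,.028,.306
```

```text
.5987,.1528,.37 [-176.   -13.8   33.7]
.438,.035,.37 [ -34.9  156.6 -118.2]
.438,.028,.306 [ 61.4   4.7 -18.9]
```

Call:
arm_command(
  motion=[
    {"x": -0.033, "y": -0.003, "z": 0.007, "roll": 0, "fingers": 0},
    {"x": -0.035, "y": -0.003, "z": 0.007, "roll": 0, "fingers": 0},
    {"x": -0.035, "y": -0.003, "z": 0.007, "roll": 0, "fingers": 0},
    {"x": -0.035, "y": -0.003, "z": 0.007, "roll": 0, "fingers": 0},
    {"x": -0.033, "y": 0, "z": 0.003, "roll": 0, "fingers": 0},
    {"x": -0.006, "y": 0.024, "z": -0.018, "roll": 0, "fingers": 0},
    {"x": -0.006, "y": 0.027, "z": -0.02, "roll": 0, "fingers": 0},
    {"x": -0.006, "y": 0.027, "z": -0.02, "roll": 0, "fingers": 0},
    {"x": -0.006, "y": 0.027, "z": -0.02, "roll": 0, "fingers": 0},
    {"x": -0.004, "y": 0.027, "z": -0.02, "roll": 0, "fingers": 0},
    {"x": 0, "y": 0.02, "z": -0.015, "roll": 0, "fingers": 0},
    {"x": 0, "y": 0, "z": 0, "roll": 0, "fingers": 0},
  ],
)

```text
clock: 28.62
eef_pos: [0.4655, 0.0442, 0.4051]
tool_rot: [-0.483, 0.41, 0.5, 0.591]
ft_force: [-0.1, 0.5, 0.1]
grip_width: 0.0001
```

```bash
python3 st.py; python3 mv.py .438,.026,.306; python3 shot.py 37; python3 hang.py 37
```

```text
t 28.62 eef [0.4655 0.0442 0.4051] yaw_y deg 178.0 down [ 0.165  0.195 -0.967] F [-0.1  0.5  0.1] w 0.0001 j [-0.0363  0.0269  0.1726  1.5547  0.2025 -1.5714]
.438,.026,.306 [ 87.7  42.5 -37.5]
28.6667 [0.4677 0.045  0.4065] [0.45 0.24 0.79] 0.00011286703432852492 [-0.03  0.03  0.18  1.55  0.2  -1.57]
[([244, 135, 25, 32, 568], [256.1, 150.7]), ([291, 152, 5, 8, 36], [292.9, 155.5])]
mid [0.4786 0.0211] r 0.035 ang 87.0
top [0.4784 0.0214] r 0.0352 ang 87.4
```

View pics/wrist37.png

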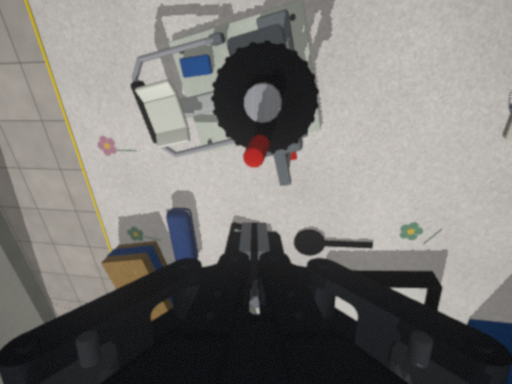

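Call:
arm_command(
  motion=[
    {"x": -0.035, "y": 0, "z": 0, "roll": 0, "fingers": 0},
    {"x": 0.035, "y": 0, "z": 0, "roll": 0, "fingers": 0},
    {"x": -0.035, "y": 0, "z": 0, "roll": 0, "fingers": 0},
    {"x": 0.035, "y": 0, "z": 0, "roll": 0, "fingers": 0},
    {"x": 0, "y": 0, "z": 0, "roll": 0, "fingers": 0},
  ],
)

```text
clock: 29.08
eef_pos: [0.4419, 0.0465, 0.3869]
tool_rot: [-0.455, 0.436, 0.523, 0.573]
ft_force: [1.6, 0.0, 0.3]
grip_width: 0.0
```

```bash
python3 st.py; python3 mv.py .438,.026,.345 .438,.026,.306
```

```text
t 29.08 eef [0.4419 0.0465 0.3869] yaw_y deg 177.9 down [ 0.072  0.203 -0.977] F [1.6 0.  0.3] w 0.0 j [-0.0359  0.0518  0.1623  1.6153  0.2069 -1.5695]
.438,.026,.345 [ 36.5   5.9 -28.7]
.438,.026,.306 [38.1  2.6 -8. ]
```

Call:
arm_command(
  motion=[
    {"x": 0.018, "y": 0.003, "z": -0.0145, "roll": 0, "fingers": 0},
    {"x": 0.018, "y": 0.003, "z": -0.0145, "roll": 0, "fingers": 0},
    {"x": 0.019, "y": 0.0015, "z": -0.004, "roll": 0, "fingers": 0},
    {"x": 0.017, "y": 0.001, "z": -0.003, "roll": 0, "fingers": 0},
    {"x": 0, "y": 0, "z": 0, "roll": 0, "fingers": 0},
  ],
)

```text
clock: 29.5
eef_pos: [0.4562, 0.0273, 0.3233]
tool_rot: [-0.466, 0.425, 0.515, 0.58]
ft_force: [-0.5, 0.1, -0.3]
grip_width: 0.0
```

```bash
python3 st.py; python3 shot.py 38; python3 hang.py 38; python3 harc.py 92 62 10 .306 -1 .019
```

```text
t 29.5 eef [0.4562 0.0273 0.3233] yaw_y deg 178.1 down [ 0.108  0.202 -0.973] F [-0.5  0.1 -0.3] w 0.0 j [-0.0802  0.0487 -0.0067  1.4216  0.2115 -1.6182]
29.55 [0.4573 0.0273 0.3256] [ 1.23 -0.14  0.26] -0.0002123171434266819 [-0.08  0.05 -0.    1.42  0.21 -1.62]
[([199, 194, 40, 59, 1491], [219.0, 223.3])]
mid [0.4789 0.0221] r 0.036 ang 86.7
top [0.4789 0.0215] r 0.0354 ang 86.6
t 29.55 eef [0.4573 0.0273 0.3256] tilt [0.112 0.202] F [ 1.2 -0.1  0.3]
82.0 [19.0, -3.6, -7.7]
72.0 [1.1, -6.6, 1.9]
62.0 [0.9, -6.8, 0.7]
```

View pics/wrist38.png

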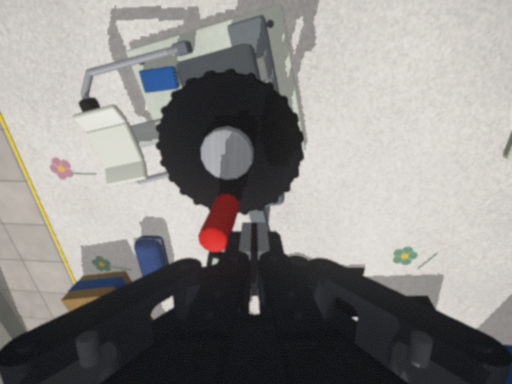

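Call:
arm_command(
  motion=[
    {"x": 0.016, "y": 0.002, "z": -0.003, "roll": 0, "fingers": 0},
    {"x": 0.001, "y": -0.006, "z": -0.001, "roll": 0, "fingers": 0},
    {"x": 0.001, "y": -0.006, "z": 0.001, "roll": 0, "fingers": 0},
    {"x": 0.001, "y": -0.005, "z": 0.001, "roll": 0, "fingers": 0},
  ],
)

```text
clock: 29.88
eef_pos: [0.4802, 0.0301, 0.3211]
tool_rot: [-0.471, 0.419, 0.512, 0.583]
ft_force: [-3.5, 3.7, -1.7]
grip_width: -0.0001
```

```bash
python3 st.py; python3 shot.py 39; python3 hang.py 39
```

```text
t 29.88 eef [0.4802 0.0301 0.3211] yaw_y deg 178.2 down [ 0.125  0.202 -0.971] F [-3.5  3.7 -1.7] w -0.0001 j [-0.0706  0.0826  0.0222  1.3971  0.2123 -1.6101]
29.9333 [0.4819 0.0305 0.3216] [-0.64  3.12 -0.92] -6.443389032904351e-05 [-0.07  0.08  0.02  1.39  0.21 -1.61]
[([205, 180, 42, 59, 1567], [225.6, 209.9])]
mid [0.4978 0.0144] r 0.0352 ang 53.3
top [0.498  0.0139] r 0.0349 ang 52.5
```

View pics/wrist39.png

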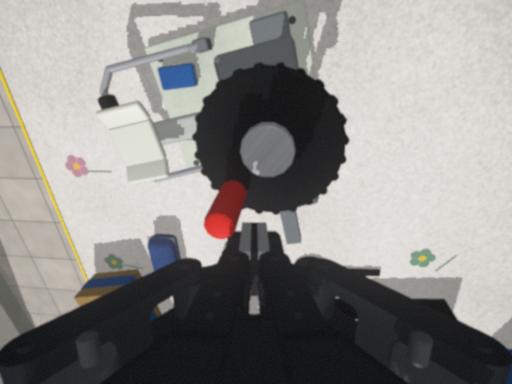

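```bash
python3 mv.py .474,.034,.37 .594,.153,.37 .594,.153,.195
```

```text
.474,.034,.37 [-47.2   2.   13.3]
.594,.153,.37 [  39.5 -115.3  117.1]
.594,.153,.195 [169.9  21.7 -35.9]
```

Call:
arm_command(
  motion=[
    {"x": -0.018, "y": 0.006, "z": 0.004, "roll": 0, "fingers": 0},
    {"x": -0.03, "y": 0, "z": 0.009, "roll": 0, "fingers": 0},
    {"x": 0.006, "y": -0.02, "z": 0.021, "roll": 0, "fingers": 0},
    {"x": 0.008, "y": -0.024, "z": 0.024, "roll": 0, "fingers": 0},
    {"x": 0.008, "y": -0.024, "z": 0.024, "roll": 0, "fingers": 0},
    {"x": 0.008, "y": -0.024, "z": 0.024, "roll": 0, "fingers": 0},
    {"x": 0.01, "y": -0.02, "z": 0.02, "roll": 0, "fingers": 0},
    {"x": 0.034, "y": 0.004, "z": -0.007, "roll": 0, "fingers": 0},
    {"x": 0.036, "y": 0.004, "z": -0.007, "roll": 0, "fingers": 0},
    {"x": 0.036, "y": 0.004, "z": -0.007, "roll": 0, "fingers": 0},
    {"x": 0.036, "y": 0.004, "z": -0.007, "roll": 0, "fingers": 0},
    {"x": 0.03, "y": 0.004, "z": -0.007, "roll": 0, "fingers": 0},
    {"x": 0, "y": 0, "z": 0, "roll": 0, "fingers": 0},
    {"x": 0, "y": 0, "z": 0, "roll": 0, "fingers": 0},
  ],
)

```text
clock: 31.1
eef_pos: [0.644, 0.1672, 0.2355]
tool_rot: [-0.495, 0.382, 0.49, 0.607]
ft_force: [-0.2, 0.2, 0.7]
grip_width: -0.0003
```

```bash
python3 st.py; python3 shot.py 40; python3 mv.py .5988,.153,.19
```

```text
t 31.1 eef [0.644  0.1672 0.2355] yaw_y deg 178.2 down [ 0.227  0.217 -0.949] F [-0.2  0.2  0.7] w -0.0003 j [ 0.1743  0.3603  0.1315  1.0733  0.1754 -1.3673]
31.15 [0.6438 0.1671 0.2354] [-0.79  0.57 -0.68] 0.00014787479186574744 [ 0.17  0.36  0.13  1.07  0.18 -1.37]
[([362, 250, 11, 8, 64], [367.0, 253.1])]
.5988,.153,.19 [ 29.9  53.6 -22.8]
```

View pics/wrist40.png

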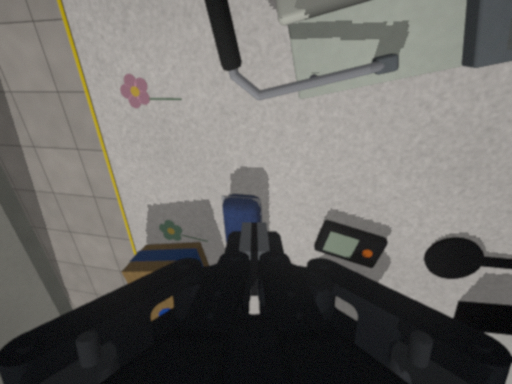

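Call:
arm_command(
  motion=[
    {"x": -0.035, "y": 0, "z": 0, "roll": 0, "fingers": 0},
    {"x": 0.035, "y": 0, "z": 0, "roll": 0, "fingers": 0},
    {"x": -0.035, "y": 0, "z": 0, "roll": 0, "fingers": 0},
    {"x": 0.035, "y": 0, "z": 0, "roll": 0, "fingers": 0},
    {"x": -0.035, "y": 0, "z": 0, "roll": 0, "fingers": 0},
    {"x": 0.035, "y": 0, "z": 0, "roll": 0, "fingers": 0},
    {"x": 0, "y": 0, "z": 0, "roll": 0, "fingers": 0},
  ],
)

```text
clock: 31.73
eef_pos: [0.645, 0.1654, 0.2343]
tool_rot: [-0.487, 0.395, 0.498, 0.599]
ft_force: [-1.2, -0.5, -2.8]
grip_width: -0.0002
```

```bash
python3 st.py; python3 mv.py .59,.153,.185; python3 pv.py
```

```text
t 31.73 eef [0.645  0.1654 0.2343] yaw_y deg 178.2 down [ 0.193  0.212 -0.958] F [-1.2 -0.5 -2.8] w -0.0002 j [ 0.1708  0.3891  0.1802  1.1298  0.1769 -1.3697]
.59,.153,.185 [ 34.   63.1 -22. ]
opt axis [ 0.184  0.46  -0.869]
(0.58, 0.17, 0.18) cam [0.553 0.077 0.304] px [501.  79.] depth 0.136 delta [ 0.04   0.074 -0.006]
(0.6, 0.17, 0.18) cam [0.573 0.077 0.304] px [548.  79.] depth 0.132 delta [ 0.044  0.055 -0.007]
(0.58, 0.15, 0.16) cam [0.553 0.057 0.284] px [509. 129.] depth 0.127 delta [ 0.055  0.078 -0.03 ]
(0.6, 0.15, 0.16) cam [0.573 0.057 0.284] px [560. 130.] depth 0.124 delta [ 0.059  0.058 -0.03 ]
(0.6, 0.19, 0.16) cam [0.573 0.097 0.284] px [610.  28.] depth 0.105 delta [0.068 0.059 0.009]
```

Call:
arm_command(
  motion=[
    {"x": 0.012, "y": 0.03, "z": -0.005, "roll": 0, "fingers": 0},
    {"x": 0.012, "y": 0.031, "z": -0.005, "roll": 0, "fingers": 0},
    {"x": 0.011, "y": 0.028, "z": -0.004, "roll": 0, "fingers": 0},
    {"x": 0, "y": 0, "z": 0, "roll": 0, "fingers": 0},
    {"x": 0, "y": 0, "z": 0, "roll": 0, "fingers": 0},
  ],
)

```text
clock: 32.15
eef_pos: [0.5737, 0.1633, 0.1982]
tool_rot: [-0.493, 0.384, 0.491, 0.608]
ft_force: [0.9, 1.2, 2.1]
grip_width: -0.0
```

```bash
python3 st.py; python3 shot.py 41; python3 pv.py
```

```text
t 32.15 eef [0.5737 0.1633 0.1982] yaw_y deg 178.1 down [ 0.225  0.218 -0.95 ] F [0.9 1.2 2.1] w -0.0 j [ 0.1899  0.2464 -0.1257  0.9299  0.1725 -1.3498]
32.2 [0.5735 0.1632 0.1982] [-0.88  0.13 -0.04] 9.880927282392072e-05 [ 0.19  0.25 -0.13  0.93  0.17 -1.35]
[([477, 48, 35, 46, 1146], [492.6, 73.3]), ([475, 52, 2, 18, 25], [475.3, 59.2]), ([474, 73, 1, 7, 7], [474.0, 76.0]), ([473, 83, 1, 6, 6], [473.0, 85.5])]
opt axis [ 0.211  0.465 -0.86 ]
(0.58, 0.17, 0.18) cam [0.549 0.076 0.302] px [509.  79.] depth 0.131 delta [ 0.02  -0.002  0.002]
(0.6, 0.17, 0.18) cam [0.569 0.076 0.302] px [559.  79.] depth 0.127 delta [ 0.025 -0.022  0.002]
(0.58, 0.15, 0.16) cam [0.549 0.056 0.282] px [517. 131.] depth 0.124 delta [ 0.035  0.002 -0.021]
(0.6, 0.15, 0.16) cam [0.569 0.056 0.282] px [571. 132.] depth 0.119 delta [ 0.039 -0.018 -0.022]
(0.6, 0.19, 0.16) cam [0.569 0.096 0.282] px [626.  26.] depth 0.101 delta [ 0.048 -0.016  0.017]
```

View pics/wrist41.png

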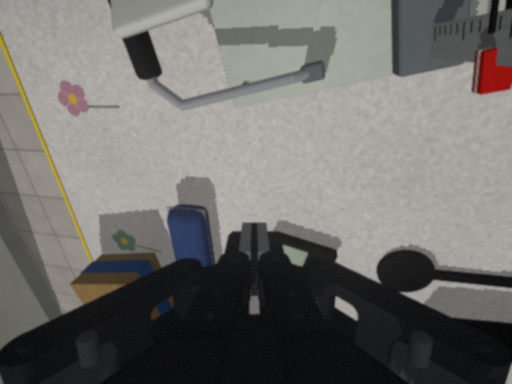

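```bash
python3 - <<'E'
import cv2
a=cv2.imread("pics/wrist41.png")[0:100,420:512]
cv2.imwrite("pics/c41.png",cv2.resize(a,None,fx=6,fy=6,interpolation=2))
E
```

```text
(no output)
```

View pics/c41.png

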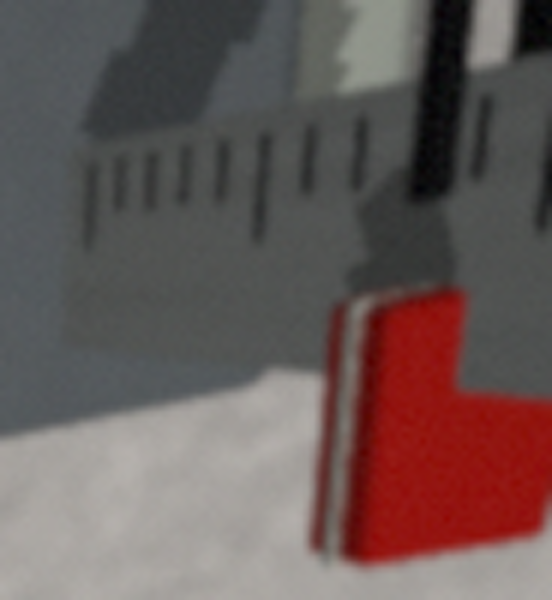

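```bash
cat > pv2.py <<'E'
from pv1 import *
V.append(("41",f6(329,556,(420,0)),None,f6(360,299,(420,0)),f6(431,196,(420,0)),3))
if __name__=="__main__":
    for tx in (-.0035,-.0039):
      for ya in (.15,.17):
        print(tx,ya,{k:x[2:].round(2).tolist() for k,x in solve(V,tx=tx,ya=ya,show=False).items()})
    for so in (.5,1.5): run([v for v in V],4,so)
E
python3 pv2.py
```

```text
-0.0035 0.15 {'2': [-28.28, 14.06], '3': [-27.65, 15.29], '28': [-28.84, -5.54], '34': [-28.85, -1.53], '36': [-29.0, -1.36], '35': [-28.92, -1.57], '41': [-29.05, 0.13]}
-0.0035 0.17 {'2': [-26.49, 17.1], '3': [-27.15, 16.06], '28': [-28.48, -4.74], '34': [-28.37, -0.4], '36': [-28.99, -0.82], '35': [-28.86, -1.03], '41': [-29.03, 0.96]}
-0.0039 0.15 {'2': [-29.7, 11.76], '3': [-28.15, 14.54], '28': [-29.2, -6.31], '34': [-29.34, -2.61], '36': [-28.92, -1.95], '35': [-28.9, -2.17], '41': [-29.0, -0.76]}
-0.0039 0.17 {'2': [-27.8, 14.95], '3': [-27.64, 15.33], '28': [-28.84, -5.49], '34': [-28.84, -1.45], '36': [-28.92, -1.41], '35': [-28.84, -1.63], '41': [-28.97, 0.06]}
so 0.5 C [0.4604 0.0927 0.1361] yaw 0.17 tip rel [-0.0041 -0.0289] dz mm [14.24 -5.68 -1.49 -0.17] +- [0.41 0.5  0.43 0.69] off [[-0.0, 0.6], [0.3, 0.3], [-0.3, 0.7], [0.3, 0.7], [1.3, 0.5], [1.0, -0.0], [0.3, 0.6]] cost 93.0
so 1.5 C [0.4589 0.0917 0.132 ] yaw 0.169 tip rel [-0.004  -0.0292] dz mm [14.78 -5.62 -1.41  0.08] +- [0.44 0.52 0.45 0.73] off [[-0.5, 2.3], [-1.6, 1.0], [-1.9, 0.7], [-0.7, 1.4], [3.0, 2.9], [2.3, 1.2], [0.2, 3.2]] cost 70.0
```

```bash
python3 mv.py .5735,.15,.27 .625,.011,.27 .625,.011,.21
```

```text
.5735,.15,.27 [-71.1 -16.4   2.8]
.625,.011,.27 [ -18.8  -54.7 -136.5]
.625,.011,.21 [ 57.   13.3 -13.2]
```

Call:
arm_command(
  motion=[
    {"x": -0.034, "y": -0.008, "z": 0.001, "roll": 0, "fingers": 0},
    {"x": -0.034, "y": -0.008, "z": 0.001, "roll": 0, "fingers": 0},
    {"x": -0.004, "y": -0.011, "z": -0.027, "roll": 0, "fingers": 0},
    {"x": -0.004, "y": -0.011, "z": -0.028, "roll": 0, "fingers": 0},
    {"x": -0.004, "y": -0.011, "z": -0.028, "roll": 0, "fingers": 0},
    {"x": -0.004, "y": -0.011, "z": -0.028, "roll": 0, "fingers": 0},
    {"x": -0.003, "y": -0.009, "z": -0.02, "roll": 0, "fingers": 0},
    {"x": 0, "y": 0, "z": 0, "roll": 0, "fingers": 0},
  ],
)

```text
clock: 32.87
eef_pos: [0.6432, 0.0112, 0.308]
tool_rot: [-0.508, 0.365, 0.478, 0.617]
ft_force: [0.3, 0.3, 0.6]
grip_width: -0.0001
```

```bash
python3 st.py; python3 shot.py 42;  python3 mv.py .625,.011,.21
```

```text
t 32.87 eef [0.6432 0.0112 0.308 ] yaw_y deg 178.4 down [ 0.278  0.218 -0.935] F [0.3 0.3 0.6] w -0.0001 j [-0.0983  0.2963  0.2178  1.226   0.2472 -1.6403]
32.9167 [0.6431 0.0126 0.309 ] [ 0.14 -1.2   1.25] 0.00039892453640137307 [-0.1   0.29  0.22  1.23  0.25 -1.64]
[([467, 214, 15, 18, 181], [472.6, 223.8])]
.625,.011,.21 [ 87.1  45.  -22.5]
```

View pics/wrist42.png

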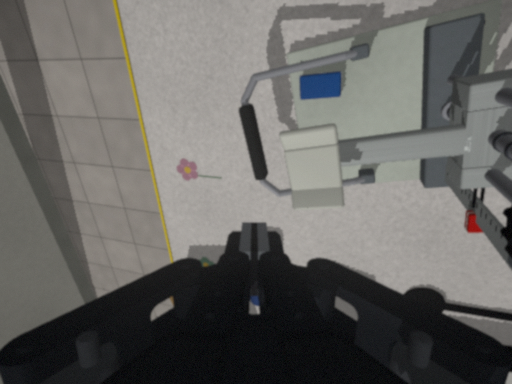

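Call:
arm_command(
  motion=[
    {"x": 0, "y": 0.035, "z": 0, "roll": 0, "fingers": 0},
    {"x": 0, "y": -0.035, "z": 0, "roll": 0, "fingers": 0},
    {"x": 0, "y": 0.035, "z": 0, "roll": 0, "fingers": 0},
    {"x": 0, "y": -0.035, "z": 0, "roll": 0, "fingers": 0},
    {"x": 0, "y": 0, "z": 0, "roll": 0, "fingers": 0},
  ],
)

```text
clock: 33.33
eef_pos: [0.6216, 0.0175, 0.2661]
tool_rot: [-0.471, 0.401, 0.514, 0.595]
ft_force: [0.8, -0.7, 0.2]
grip_width: -0.0
```

```bash
python3 st.py
```

```text
t 33.33 eef [0.6216 0.0175 0.2661] yaw_y deg 178.3 down [ 0.15   0.233 -0.961] F [ 0.8 -0.7  0.2] w -0.0 j [-0.0922  0.3651  0.2341  1.3077  0.2484 -1.6346]
```

Call:
arm_command(
  motion=[
    {"x": -0.02, "y": 0.035, "z": 0, "roll": 0, "fingers": 0},
    {"x": 0, "y": -0.035, "z": 0, "roll": 0, "fingers": 0},
    {"x": 0, "y": 0.035, "z": 0, "roll": 0, "fingers": 0},
    {"x": 0, "y": -0.035, "z": 0, "roll": 0, "fingers": 0},
    {"x": 0, "y": 0, "z": 0, "roll": 0, "fingers": 0},
  ],
)

```text
clock: 33.75
eef_pos: [0.5805, 0.0217, 0.2247]
tool_rot: [-0.427, 0.44, 0.553, 0.565]
ft_force: [3.3, -0.0, -0.6]
grip_width: -0.0
```

```bash
python3 st.py; python3 shot.py 43; python3 mv.py .625,.011,.20
```

```text
t 33.75 eef [0.5805 0.0217 0.2247] yaw_y deg 178.6 down [ 0.003  0.248 -0.969] F [ 3.3 -0.  -0.6] w -0.0 j [-0.0923  0.416   0.2112  1.3866  0.25   -1.641 ]
33.8 [0.5741 0.0222 0.2256] [-6.12  0.07 -4.35] 0.00023553776673757108 [-0.09  0.41  0.2   1.39  0.25 -1.64]
[([379, 214, 4, 2, 5], [380.6, 214.6]), ([380, 218, 14, 20, 182], [384.8, 228.6]), ([506, 341, 6, 11, 36], [509.5, 345.6]), ([507, 374, 5, 10, 24], [509.5, 380.0])]
.625,.011,.20 [ 21.8 -51.4 -15.9]
```

View pics/wrist43.png

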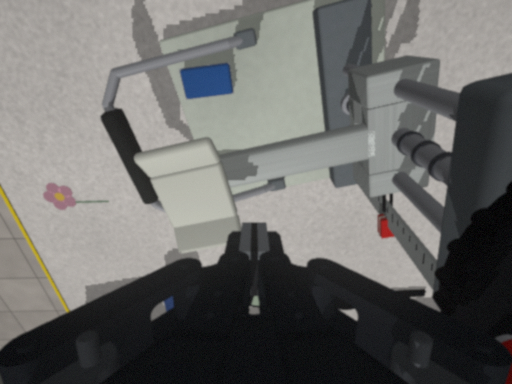

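```bash
python3 - <<'E'
from h import *
d=load("cam_wrist43.npz")
for u in ((194,197),(150,178),(215,165),(235,212),(175,232)): print(u,onz(d,*u,.185).round(4))
print(proj(d,[.6248,.0108,.185]))
import cv2
a=cv2.imread("pics/wrist43.png")[120:270,110:270]; cv2.imwrite("pics/c43.png",cv2.resize(a,None,fx=4,fy=4,interpolation=2))
E
```

```text
(194, 197) [0.6233 0.0175 0.185 ]
(150, 178) [0.6508 0.002  0.185 ]
(215, 165) [ 0.6064 -0.0064  0.185 ]
(235, 212) [0.5955 0.0309 0.185 ]
(175, 232) [0.6417 0.0478 0.185 ]
[190.56590692 188.60796317]
```

View pics/c43.png

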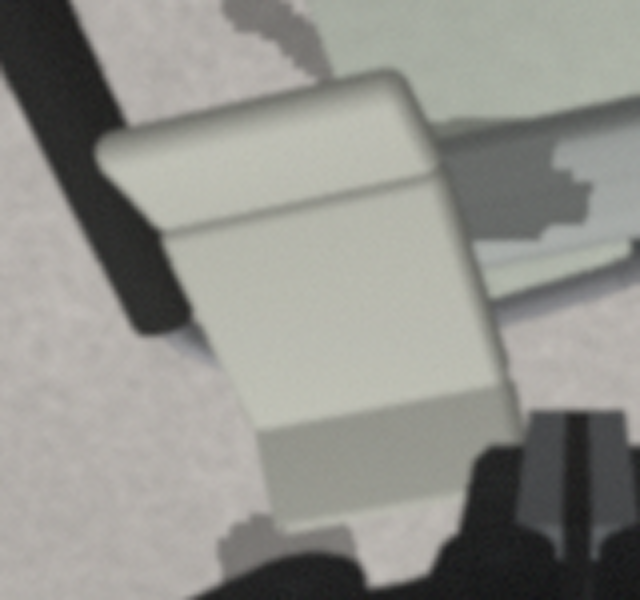

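Call:
arm_command(
  motion=[
    {"x": 0, "y": 0, "z": 0, "roll": 0, "fingers": 0},
    {"x": 0, "y": -0.01, "z": 0, "roll": 0, "fingers": 0},
    {"x": 0, "y": -0.015, "z": 0.002, "roll": 0, "fingers": 0},
    {"x": 0, "y": -0.01, "z": 0.002, "roll": 0, "fingers": 0},
    {"x": 0, "y": 0, "z": 0, "roll": 0, "fingers": 0},
  ],
)

```text
clock: 34.22
eef_pos: [0.6205, 0.0282, 0.2429]
tool_rot: [-0.435, 0.432, 0.548, 0.569]
ft_force: [-0.0, -0.6, 0.7]
grip_width: 0.0
```

```bash
python3 st.py; python3 shot.py 44; python3 mv.py .623,.015,.195;python3 mv.py .623,.015,.215; python3 - <<'E'
from workcell import get_obs
import numpy as np
print(np.round(get_obs()["ft_force"],2))
E
```

```text
t 34.22 eef [0.6205 0.0282 0.2429] yaw_y deg 178.8 down [ 0.026  0.247 -0.969] F [-0.  -0.6  0.7] w 0.0 j [-0.0763  0.4724  0.3453  1.4365  0.2511 -1.6288]
34.2667 [0.6203 0.0281 0.2441] [0.46 0.18 1.16] 0.00011205245158503996 [-0.08  0.47  0.34  1.44  0.25 -1.63]
[([417, 200, 5, 2, 7], [419.4, 200.7]), ([418, 204, 16, 19, 193], [423.9, 214.4])]
.623,.015,.195 [ 44.4  -1.8 -24.8]
.623,.015,.215 [ 25.   -2.3 -19.9]
[0.46 0.18 1.16]
```

View pics/wrist44.png

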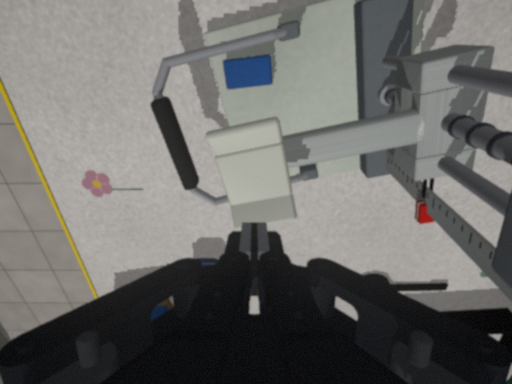

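```bash
python3 - <<'E'
from h import *
d=load("cam_wrist44.npz")
for u in ((255,175),(215,155),(283,143),(292,197),(230,206)): print(u,onz(d,*u,.185).round(4))
E
```

```text
(255, 175) [0.622 0.017 0.185]
(215, 155) [0.6504 0.0008 0.185 ]
(283, 143) [ 0.6021 -0.0076  0.185 ]
(292, 197) [0.5937 0.0362 0.185 ]
(230, 206) [0.6423 0.0441 0.185 ]
```

Call:
arm_command(
  motion=[
    {"x": 0.01, "y": -0.0005, "z": -0.0055, "roll": 0, "fingers": 0},
    {"x": 0.01, "y": -0.0005, "z": -0.0055, "roll": 0, "fingers": 0},
    {"x": 0.01, "y": -0.0005, "z": -0.0055, "roll": 0, "fingers": 0},
    {"x": 0.006, "y": -0.0005, "z": -0.004, "roll": 0, "fingers": 0},
    {"x": 0, "y": 0, "z": 0, "roll": 0, "fingers": 0},
  ],
)

```text
clock: 34.68
eef_pos: [0.6275, 0.016, 0.213]
tool_rot: [-0.443, 0.425, 0.542, 0.573]
ft_force: [-0.8, 0.3, -0.4]
grip_width: -0.0001
```

```bash
python3 st.py; python3 mv.py .622,.016,.19
```

```text
t 34.68 eef [0.6275 0.016  0.213 ] yaw_y deg 178.9 down [ 0.05   0.245 -0.968] F [-0.8  0.3 -0.4] w -0.0001 j [-0.0949  0.4783  0.2771  1.3417  0.251  -1.6489]
.622,.016,.19 [22.   6.6 -5.7]
```

Call:
arm_command(
  motion=[
    {"x": 0.007, "y": 0.003, "z": -0.002, "roll": 0, "fingers": 0},
    {"x": 0.006, "y": 0.002, "z": -0.0015, "roll": 0, "fingers": 0},
    {"x": 0.004, "y": 0.001, "z": -0.001, "roll": 0, "fingers": 0},
  ],
)

```text
clock: 34.93
eef_pos: [0.6221, 0.0151, 0.1955]
tool_rot: [-0.444, 0.425, 0.541, 0.574]
ft_force: [0.0, 0.9, -1.3]
grip_width: -0.0001
```

```bash
python3 st.py; python3 shot.py 45; python3 mv.py .622,.016,.186
```

```text
t 34.93 eef [0.6221 0.0151 0.1955] yaw_y deg 178.8 down [ 0.053  0.245 -0.968] F [ 0.   0.9 -1.3] w -0.0001 j [-0.0974  0.4729  0.2228  1.2909  0.2513 -1.65  ]
34.9833 [0.6214 0.0151 0.1945] [-0.53  0.3  -0.9 ] 8.104376964254513e-05 [-0.1   0.47  0.22  1.29  0.25 -1.65]
[([447, 246, 7, 4, 16], [449.7, 246.9]), ([448, 251, 19, 22, 263], [455.3, 262.6]), ([446, 253, 1, 3, 3], [446.0, 254.0])]
.622,.016,.186 [ 8.5 -0.2 -1.2]
```

View pics/wrist45.png

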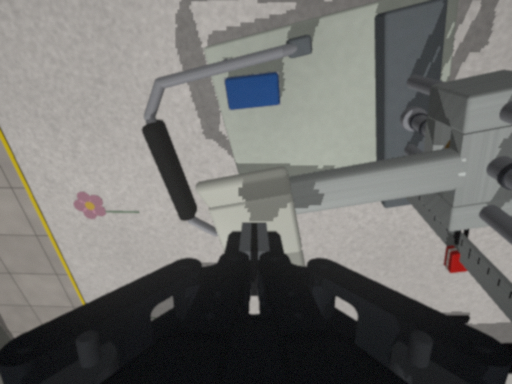

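```bash
python3 - <<'E'
from h import *
d=load("cam_wrist45.npz")
print("tcp px",proj(d,[.6214,.0151,.1945]), "floor below",proj(d,[.6214,.0151,.185]))
for u in ((254,201),(207,210),(292,193),(302,262)): print(u,onz(d,*u,.185).round(4))
print(proj(d,[.622,.018,.185]))
a=cv2.imread("pics/wrist45.png")[150:280,180:320]; cv2.imwrite("pics/c45.png",cv2.resize(a,None,fx=5,fy=4.6,interpolation=2))
E
```

```text
tcp px [257.52009427 235.96284775] floor below [258.09450423 226.06493212]
(254, 201) [ 0.6235 -0.0028  0.185 ]
(207, 210) [0.6517 0.0038 0.185 ]
(292, 193) [ 0.602  -0.0083  0.185 ]
(302, 262) [0.5929 0.0438 0.185 ]
[257.17730577 229.86219703]
```

View pics/c45.png

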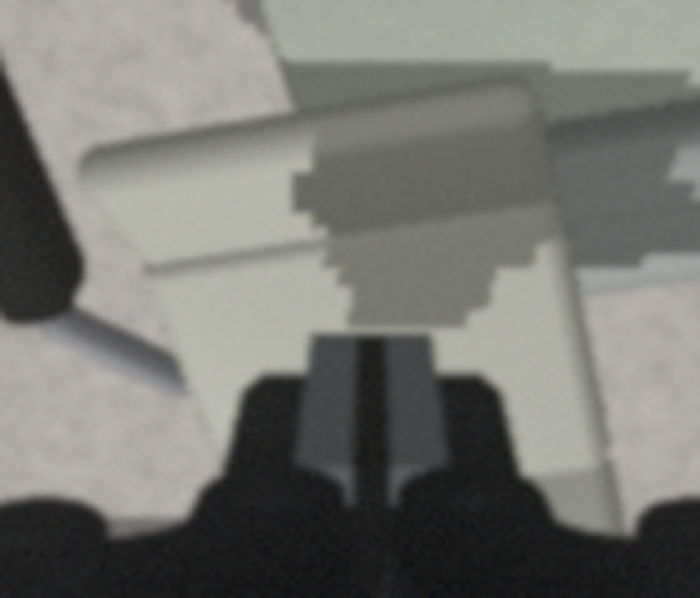

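Call:
arm_command(
  motion=[
    {"x": 0.002, "y": 0, "z": 0.005, "roll": 0, "fingers": 0},
    {"x": 0.002, "y": 0, "z": 0, "roll": 0, "fingers": 0},
  ],
)

```text
clock: 35.15
eef_pos: [0.6215, 0.0211, 0.1919]
tool_rot: [-0.443, 0.426, 0.542, 0.574]
ft_force: [-0.5, 0.3, 0.4]
grip_width: -0.0
```

```bash
python3 st.py
```

```text
t 35.15 eef [0.6215 0.0211 0.1919] yaw_y deg 178.8 down [ 0.051  0.245 -0.968] F [-0.5  0.3  0.4] w -0.0 j [-0.0876  0.4734  0.214   1.2809  0.2511 -1.6392]
```

Call:
arm_command(
  motion=[
    {"x": 0.002, "y": 0, "z": -0.0005, "roll": 0, "fingers": 0},
  ],
)

```text
clock: 35.23
eef_pos: [0.6219, 0.0215, 0.19]
tool_rot: [-0.443, 0.425, 0.542, 0.574]
ft_force: [0.4, -0.8, 0.0]
grip_width: -0.0
```

Call:
arm_command(
  motion=[
    {"x": 0.0015, "y": 0, "z": -0.0004, "roll": 0, "fingers": 0},
  ],
)

```text
clock: 35.32
eef_pos: [0.6221, 0.0217, 0.1888]
tool_rot: [-0.443, 0.425, 0.542, 0.574]
ft_force: [-3.6, -1.5, 10.5]
grip_width: 0.0
```

Call:
arm_command(
  motion=[
    {"x": 0.0015, "y": 0, "z": -0.0004, "roll": 0, "fingers": 0},
  ],
)

```text
clock: 35.4
eef_pos: [0.6221, 0.0217, 0.1887]
tool_rot: [-0.444, 0.425, 0.541, 0.574]
ft_force: [-5.5, -2.0, 11.8]
grip_width: -0.0002
```

Call:
arm_command(
  motion=[
    {"x": 0.0014, "y": 0, "z": -0.0004, "roll": 0, "fingers": 0},
  ],
)

```text
clock: 35.48
eef_pos: [0.6221, 0.0217, 0.189]
tool_rot: [-0.444, 0.425, 0.541, 0.575]
ft_force: [-4.0, -0.9, 6.3]
grip_width: -0.0002
```

Call:
arm_command(
  motion=[
    {"x": 0.0014, "y": 0, "z": -0.0004, "roll": 0, "fingers": 0},
  ],
)

```text
clock: 35.57
eef_pos: [0.6221, 0.0216, 0.189]
tool_rot: [-0.444, 0.424, 0.541, 0.575]
ft_force: [-4.1, -1.3, 5.2]
grip_width: -0.0002
```

Call:
arm_command(
  motion=[
    {"x": 0.0014, "y": 0, "z": -0.0004, "roll": 0, "fingers": 0},
  ],
)

```text
clock: 35.65
eef_pos: [0.6221, 0.0216, 0.189]
tool_rot: [-0.444, 0.424, 0.541, 0.575]
ft_force: [-3.9, -0.4, 4.9]
grip_width: -0.0001
```

Call:
arm_command(
  motion=[
    {"x": 0.0014, "y": 0, "z": -0.0004, "roll": 0, "fingers": 0},
  ],
)

```text
clock: 35.73
eef_pos: [0.6221, 0.0216, 0.189]
tool_rot: [-0.444, 0.424, 0.54, 0.575]
ft_force: [-3.6, -1.5, 5.4]
grip_width: 0.0003
```

Call:
arm_command(
  motion=[
    {"x": 0.0017, "y": 0, "z": -0.0004, "roll": 0, "fingers": 0},
  ],
)

```text
clock: 35.82
eef_pos: [0.6221, 0.0217, 0.1889]
tool_rot: [-0.445, 0.423, 0.54, 0.576]
ft_force: [-4.0, -0.5, 7.3]
grip_width: 0.0001
```

Call:
arm_command(
  motion=[
    {"x": 0.0019, "y": 0, "z": -0.0004, "roll": 0, "fingers": 0},
  ],
)

```text
clock: 35.9
eef_pos: [0.6222, 0.0217, 0.1889]
tool_rot: [-0.445, 0.423, 0.54, 0.576]
ft_force: [-4.9, -2.1, 8.5]
grip_width: 0.0001
```

Call:
arm_command(
  motion=[
    {"x": 0.0021, "y": 0, "z": -0.0004, "roll": 0, "fingers": 0},
  ],
)

```text
clock: 35.98
eef_pos: [0.6221, 0.0217, 0.1888]
tool_rot: [-0.445, 0.423, 0.539, 0.576]
ft_force: [-4.4, -2.0, 9.3]
grip_width: -0.0003
```

Call:
arm_command(
  motion=[
    {"x": 0.0024, "y": 0, "z": -0.0004, "roll": 0, "fingers": 0},
  ],
)

```text
clock: 36.07
eef_pos: [0.6222, 0.0217, 0.1888]
tool_rot: [-0.446, 0.422, 0.539, 0.577]
ft_force: [-6.3, -2.7, 10.8]
grip_width: -0.0001
```

Call:
arm_command(
  motion=[
    {"x": 0.0026, "y": 0, "z": -0.0004, "roll": 0, "fingers": 0},
  ],
)

```text
clock: 36.15
eef_pos: [0.6222, 0.0217, 0.1888]
tool_rot: [-0.446, 0.422, 0.538, 0.577]
ft_force: [-6.4, -2.0, 11.3]
grip_width: 0.0002
```

Call:
arm_command(
  motion=[
    {"x": 0.0026, "y": 0, "z": -0.0004, "roll": 0, "fingers": 0},
  ],
)

```text
clock: 36.23
eef_pos: [0.6222, 0.0217, 0.1888]
tool_rot: [-0.446, 0.422, 0.538, 0.578]
ft_force: [-6.3, -1.7, 11.6]
grip_width: 0.0003
```

Call:
arm_command(
  motion=[
    {"x": 0.0026, "y": 0, "z": -0.0004, "roll": 0, "fingers": 0},
  ],
)

```text
clock: 36.32
eef_pos: [0.6222, 0.0217, 0.1888]
tool_rot: [-0.447, 0.421, 0.537, 0.578]
ft_force: [-5.4, -2.2, 10.4]
grip_width: 0.0
```

Call:
arm_command(
  motion=[
    {"x": 0.0026, "y": 0, "z": -0.0004, "roll": 0, "fingers": 0},
  ],
)

```text
clock: 36.4
eef_pos: [0.6222, 0.0217, 0.1888]
tool_rot: [-0.447, 0.421, 0.536, 0.579]
ft_force: [-5.1, -1.8, 10.7]
grip_width: 0.0001
```

Call:
arm_command(
  motion=[
    {"x": 0.0026, "y": 0, "z": -0.0004, "roll": 0, "fingers": 0},
  ],
)

```text
clock: 36.48
eef_pos: [0.6222, 0.0217, 0.1888]
tool_rot: [-0.448, 0.42, 0.536, 0.579]
ft_force: [-6.3, -2.3, 11.5]
grip_width: 0.0
```

Call:
arm_command(
  motion=[
    {"x": -0.005, "y": 0, "z": 0.001, "roll": 0, "fingers": 0},
    {"x": -0.02, "y": 0, "z": 0.005, "roll": 0, "fingers": 0},
    {"x": -0.03, "y": 0, "z": 0.008, "roll": 0, "fingers": 0},
    {"x": -0.02, "y": 0, "z": 0.02, "roll": 0, "fingers": 0},
    {"x": 0.005, "y": 0.005, "z": 0.034, "roll": 0, "fingers": 0},
    {"x": 0.008, "y": 0.005, "z": 0.034, "roll": 0, "fingers": 0},
    {"x": 0.008, "y": 0.005, "z": 0.03, "roll": 0, "fingers": 0},
    {"x": 0.02, "y": 0.005, "z": 0.005, "roll": 0, "fingers": 0},
    {"x": 0.02, "y": 0, "z": -0.005, "roll": 0, "fingers": 0},
    {"x": 0, "y": 0, "z": 0, "roll": 0, "fingers": 0},
  ],
)

```text
clock: 37.32
eef_pos: [0.6059, 0.1521, 0.243]
tool_rot: [-0.45, 0.416, 0.533, 0.584]
ft_force: [-0.7, -0.7, -0.3]
grip_width: 0.0
```

```bash
python3 st.py; python3 pv.py; python3 shot.py 46
```

```text
t 37.32 eef [0.6059 0.1521 0.243 ] yaw_y deg 178.4 down [ 0.086  0.247 -0.965] F [-0.7 -0.7 -0.3] w 0.0 j [ 0.1321  0.3863  0.2093  1.2723  0.236  -1.4063]
opt axis [ 0.085  0.492 -0.867]
(0.58, 0.17, 0.18) cam [0.567 0.072 0.303] px [480.  76.] depth 0.145 delta [0.063 0.031 0.001]
(0.6, 0.17, 0.18) cam [0.587 0.072 0.303] px [520.  75.] depth 0.143 delta [0.065 0.011 0.002]
(0.58, 0.15, 0.16) cam [0.567 0.052 0.283] px [490. 123.] depth 0.137 delta [ 0.077  0.032 -0.023]
(0.6, 0.15, 0.16) cam [0.587 0.052 0.283] px [533. 123.] depth 0.136 delta [ 0.079  0.013 -0.023]
(0.6, 0.19, 0.16) cam [0.587 0.092 0.283] px [577.  30.] depth 0.116 delta [0.089 0.014 0.016]
37.3667 [0.6065 0.1522 0.2452] [-0.37 -0.1  -0.48] -3.933864221159592e-05 [ 0.13  0.39  0.21  1.27  0.24 -1.41]
[([458, 61, 24, 33, 552], [468.3, 78.9]), ([456, 63, 2, 9, 13], [456.3, 66.5]), ([454, 86, 1, 4, 4], [454.0, 87.5]), ([312, 239, 9, 8, 46], [315.7, 242.5])]
```

View pics/wrist46.png

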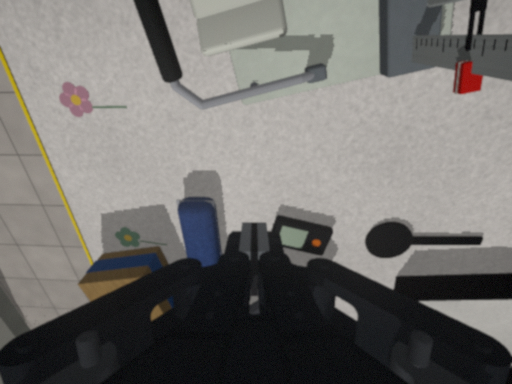

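Call:
arm_command(
  motion=[
    {"x": 0.027, "y": 0.014, "z": -0.004, "roll": 0, "fingers": 0},
    {"x": 0.025, "y": 0.012, "z": -0.004, "roll": 0, "fingers": 0},
    {"x": 0, "y": 0, "z": 0, "roll": 0, "fingers": 0},
    {"x": 0, "y": 0, "z": 0, "roll": 0, "fingers": 0},
  ],
)

```text
clock: 37.7
eef_pos: [0.5884, 0.1573, 0.1953]
tool_rot: [-0.451, 0.413, 0.53, 0.587]
ft_force: [1.4, 0.7, 0.9]
grip_width: 0.0003
```

```bash
python3 st.py; python3 shot.py 47; python3 - <<'E'
import cv2
a=cv2.imread("pics/wrist47.png")[0:100,400:512]
cv2.imwrite("pics/c47.png",cv2.resize(a,None,fx=6,fy=6,interpolation=2))
E
```

```text
t 37.7 eef [0.5884 0.1573 0.1953] yaw_y deg 178.2 down [ 0.097  0.249 -0.964] F [1.4 0.7 0.9] w 0.0003 j [ 0.145   0.3656  0.052   1.1212  0.2349 -1.3908]
37.75 [0.5883 0.1572 0.1953] [-0.79  0.12  0.04] 0.0005259570338368766 [ 0.14  0.37  0.05  1.12  0.23 -1.39]
[([478, 57, 34, 43, 958], [492.4, 80.4]), ([472, 59, 7, 37, 85], [475.1, 75.4]), ([305, 257, 6, 6, 23], [307.2, 259.4])]
```

View pics/c47.png

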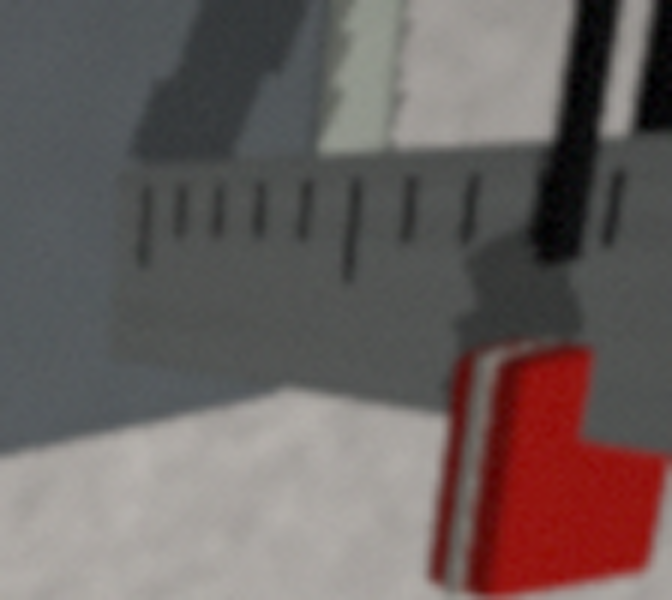

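```bash
cat > pv3.py <<'E'
from pv2 import *
V.append(("47",f6(453,590,(400,0)),None,f6(489,351,(400,0)),f6(558,257,(400,0)),3))
if __name__=="__main__":
    for tx in (-.0035,-.0039):
      for ya in (.15,.17):
        o=solve(V,tx=tx,ya=ya,show=False); print(tx,ya,{k:o[k][2:].round(2).tolist() for k in ("36","35","41","47")})
    for so in (.5,1.5): run(V,4,so)
E
python3 pv3.py
```

```text
-0.0035 0.15 {'36': [-29.0, -1.36], '35': [-28.92, -1.57], '41': [-29.05, 0.13], '47': [-29.12, 0.31]}
-0.0035 0.17 {'36': [-28.99, -0.82], '35': [-28.86, -1.03], '41': [-29.03, 0.96], '47': [-29.13, 0.9]}
-0.0039 0.15 {'36': [-28.92, -1.95], '35': [-28.9, -2.17], '41': [-29.0, -0.76], '47': [-29.03, -0.33]}
-0.0039 0.17 {'36': [-28.92, -1.41], '35': [-28.84, -1.63], '41': [-28.97, 0.06], '47': [-29.04, 0.26]}
so 0.5 C [0.4604 0.0928 0.1363] yaw 0.173 tip rel [-0.0042 -0.0289] dz mm [14.17 -5.73 -1.57 -0.02] +- [0.38 0.47 0.4  0.49] off [[-0.0, 0.7], [0.4, 0.3], [-0.2, 0.8], [0.3, 0.7], [1.2, 0.3], [0.9, -0.1], [0.2, 0.5], [0.7, 0.4]] cost 97.1
so 1.5 C [0.459  0.0921 0.1326] yaw 0.172 tip rel [-0.0041 -0.0292] dz mm [14.65 -5.69 -1.52  0.14] +- [0.41 0.49 0.42 0.52] off [[-0.5, 2.3], [-1.4, 1.2], [-1.9, 1.0], [-0.7, 1.6], [2.7, 2.2], [2.1, 0.7], [0.0, 2.4], [1.6, 2.6]] cost 74.6
```

Call:
arm_command(
  motion=[
    {"x": -0.02, "y": 0, "z": 0.01, "roll": 0, "fingers": 0},
    {"x": -0.02, "y": 0, "z": 0.01, "roll": 0, "fingers": 0},
    {"x": -0.01, "y": 0, "z": 0, "roll": 0, "fingers": 0},
    {"x": 0, "y": 0, "z": 0, "roll": 0, "fingers": 0},
    {"x": 0, "y": 0, "z": 0, "roll": 0, "fingers": 0},
  ],
)

```text
clock: 38.17
eef_pos: [0.5906, 0.1623, 0.2608]
tool_rot: [-0.453, 0.41, 0.526, 0.591]
ft_force: [0.7, -0.9, -0.2]
grip_width: 0.0002
```

```bash
python3 shot.py 50 top; python3 - <<'E'
from h import *
a=load("cam_top0.npz")["frame"];b=load("cam_top50.npz")["frame"]
cv2.imwrite("pics/cmp.png",cv2.hconcat([a[70:300,60:430],b[70:300,60:430]])[:,:,::-1])
E
python3 st.py
```

```text
38.2167 [0.5908 0.1623 0.2611] [-0.49  0.09  1.33] 0.0001730145887657151 [ 0.15  0.33  0.17  1.26  0.23 -1.38]
[([335, 104, 10, 9, 48], [339.4, 108.0]), ([178, 197, 4, 3, 10], [179.2, 198.0]), ([0, 221, 12, 25, 241], [4.8, 231.8])]
t 38.22 eef [0.5908 0.1623 0.2611] yaw_y deg 177.9 down [ 0.112  0.251 -0.962] F [-0.5  0.1  1.3] w 0.0002 j [ 0.1535  0.3312  0.1722  1.2585  0.233  -1.3772]
```

View pics/cmp.png

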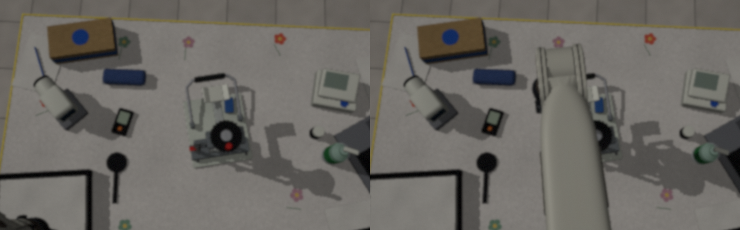

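Before/after top views show every bystander in the same place; the arm hangs clear of the stand. Handing in.

```bash
python3 - <<'E'
from workcell import job_done
print(job_done())
E
```

```text
the job is handed in; nothing more can be done
None
```

I wound the rest down, brought it back up to the line from below, leaned on the cup and handed the job in at about 38 s of the 72 s. No verdict was reported.

**How I wound it:** I kept the fingers shut and pushed the crank handle around with them instead of gripping it. That kept the force on the wrist to about 7 N at most in the readings.
- **Down:** about 580° counter-clockwise, to roughly 10 mm below the line. That picture was partly hidden by the clip.
- **Up:** clockwise from there in three stages, with camera checks at about −5.5 mm and −1.5 mm. The last push moved the handle 34° where I had planned about 25°.

**Lean:** I pressed near the middle of the cup with 10–11.6 N downward (about 12–13 N in total) for about half a second. The fingertip height changed by only about 0.2 mm, so the cup did not sink.

**Last checks:**
- After the lean the pointer measured 0.0 ± 0.5 mm from the line, combining all the wrist views. Single-view values ranged from −0.8 to +1.0 mm, depending on the assumed stand angle and pointer position.
- The top view showed every bystander where it started, and the clip looked unmoved in the wrist views.
- The arm was clear of everything at hand-in, with the force reading at noise level.

**Not as planned:** The tool slowly drifted off vertical, up to about 20°, because each move builds on the measured pose. I partly reduced this with quick back-and-forth moves in free air. The cup was therefore pressed with the fingers leaning about 14°, giving about 6 N of side force, which may include friction at the contact.

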